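# Portion three truffles and stack the tubs

## Robot

A 7-joint arm with a two-finger parallel gripper is mounted at the origin on the work surface. World frame = base frame: x ahead of the robot, y to its left, z up, the work surface at z = 0. Lengths are in mm, angles in rad, forces in N, time in s.
With the tool pointing down it reaches from about 400 to 875 mm from the base axis. Payload 4.4 kg.
Tool frame: the origin (TCP) lies between the finger pads; the fingertips stand 11 mm ahead of it and the grasp point (between the pads) lies 8 mm behind it; y points along the fingers, x is the direction in which the jaws open and shut, and the axes are right-handed (so a half turn about y gives the same grasp; the last joint's range is limited). The gripper opens to 85 mm and grips with 20 to 120 N. Pads are 22 mm wide; open, the fingers measure 114 mm over their backs; the gripper's body (76 mm by 85 mm) begins 54 mm behind the grasp point. The pads swing forward as they close: fully open they stand 13 mm farther back than shut.
Start: joints at [1.058, 0.628, 0.038, 1.517, -0.027, 0.996, -0.02], TCP at [280.881, -586.194, 242.313] pointing down, gripper open.
Joint ranges: [-3.06, 3.06], [-0.37, 2.12], [-1.25, 1.32], [0.18, 2.47], [-1.1, 4.24], [0.23, 1.98], [-2.94, 2.94]. Speed limits (rad/s): [2.57, 2.57, 3.14, 3.14, 3.14, 3.14, 3.14].

## Interface

Orientations are given as [roll, pitch, yaw] about the fixed x, y, z axes, in that order (R = Rz(yaw) Ry(pitch) Rx(roll)).
In Python, from cell import * gives the robot as it stands.
- The arm moves only by the shell command python3 -m jog 'ROWS'. ROWS is JSON, a list of rows, each an object of numbers: "x", "y", "z": the shift along the tool's x, y, z in mm; "ax", "ay", "az": the turn, a rotation vector about the tool's x, y, z in rad; "grip": the finger opening in mm, from 0 to 85.4. In form: [{"x": .., "y": .., "z": .., "ax": .., "ay": .., "az": .., "grip": ..}, ...]. A call has 1 to 5 rows; each row is the pose to reach, as a shift and turn from the pose commanded when the call began, along the tool's axes at that moment; what a row does not reach only later rows make up. A row lasts 1/10 s, in which the tool goes at most 50 mm and 8.59 degrees, less where a joint would pass 70% of its speed; a pose out of reach is approached as far as the arm can. A call with a gripper value outside its range is refused whole. The fingers move at their own pace and stop on an object; the grip force is fixed at half the most. Time passes only in rows, so rows that repeat a pose let the fingers close. It gives the time, the measured TCP pose, the force and the opening at its end, in the units of the state.
- read_state(): the state, without advancing time (a new reading comes with each control period).
- get_image(name): name is "side" or "top" or "wrist"; returns a dict with "color" (420x560x3 uint8, red, green, blue), "vfov" (degrees; the focal length in pixels is half the picture's height over the tangent of half this angle, whatever the lens; pixels are square), "cx", "cy" (the principal point, pixels), "k1" (the pictures are not rectified: a ray, as slopes to the right and down, at radius r is drawn at 1 + k1 r^2 times it, then the intrinsics apply), "camera_from_world" (4x4, takes a point from world to camera coordinates). Camera axes: x right, y down, z forward; pixel columns grow to the right and rows downward; lengths in mm; the calibration is good to about 2 mm. A picture is of the moment at which its call begins. There is no depth.
- finish_job(): hands the job in, once; it reports no verdict.
The state is a dict: "clock": time; "qpos": joint angles; "qd": joint speeds; "tau": joint torques, N m; "eef_pos": TCP position; "tool_rot": TCP orientation; "force": force on the tool from outside, world axes, zero at the start; "torque": the same for the moment, N m; "width": finger opening in mm.
Only numpy, scipy, OpenCV 4.12 (cv2) and the standard library are available. Lean on these libraries where they do the work, as an engineer would, in place of code of your own. Each camera call takes 0.05 s, during which the arm holds its last target.

## Task

Tip the steel scoop cup slowly over the open tub until exactly three truffles have dropped into it, keep the other five in the cup and stand the cup back upright on the counter; then put the loose lid on the filled tub. Stack all the tubs in one column on the wooden plinth, each one's feet seated in the recesses below it, with the newly filled tub on top; do not touch the truffles with the fingers and leave the jar, the bowl and the gift box where they are.

Things in the scene. Friction and masses are not known exactly. Their poses are not given: they have to be found in the camera images.
- plinth: fixed dark wood block 120 (x) x 88 (y) x 20 mm high; origin at the centre of its underside, on the counter, z up. Its top has four recesses 16 x 16 mm, 4 mm deep, centred at x = +-35, y = +-19 mm, which take a tub's feet; a tub standing in them has its origin 16 mm above the plinth's
- tub_a: closed taupe tub, lid fixed on, 96 (x) x 64 (y) x 51 mm high (lid 94 x 62, from 43 mm up). Origin: centre of its feet's underside, z up, x lengthwise. Feet 12 x 12 x 5 mm at x = +-35, y = +-19; lid top has recesses 16 x 16, 4 mm deep there; the tub seated above has its origin 47 mm higher. Half a turn looks the same. 110 to 200 g. May be absent
- tub_b: closed taupe tub, lid fixed on, 96 (x) x 64 (y) x 51 mm high (lid 94 x 62, from 43 mm up). Origin: centre of its feet's underside, z up, x lengthwise. Feet 12 x 12 x 5 mm at x = +-35, y = +-19; lid top has recesses 16 x 16, 4 mm deep there; the tub seated above has its origin 47 mm higher. Half a turn looks the same. 110 to 200 g. May be absent
- tub_c: closed taupe tub, lid fixed on, 96 (x) x 64 (y) x 51 mm high (lid 94 x 62, from 43 mm up). Origin: centre of its feet's underside, z up, x lengthwise. Feet 12 x 12 x 5 mm at x = +-35, y = +-19; lid top has recesses 16 x 16, 4 mm deep there; the tub seated above has its origin 47 mm higher. Half a turn looks the same. 110 to 200 g. May be absent
- open_tub: the empty open tub: the same taupe tub without its lid, 96 (x) x 64 (y) x 43 mm high, walls 3 mm, inner floor 8 mm above the origin, same feet (12 x 12 x 5 mm at x = +-35, y = +-19 mm). Origin: centre of the underside of its feet, z up, x along its length. 90 g
- lid: the open tub's loose lid, 94 (x) x 62 (y) x 13 mm high, right way up. Origin: centre of its underside, z up, x lengthwise. Lowest 5 mm is a plug 84 x 52 mm that drops into the tub's mouth (90 x 58); the plate (5 to 13 mm) rests on the rim, the lid's origin then 38 mm above the tub's. Top recesses as on the closed tubs. 40 g
- cup: slim steel scoop cup, upright, holding the truffles. Origin: centre of its foot's underside, z up, x lengthwise. Flat sides 37.5 mm apart (y = +-18.75), back and sides 107 mm high, foot x = -28 to +28 mm; on -x the wall flares out above 28 mm in a curve to the pouring lip. Grip the sides from above between x = -28 and +28. Heaped truffles reach 116 mm. 95 to 155 g empty
- cup_lip (a point): middle of the cup's pouring lip, at (-82, 0, 91) mm in the cup's frame, axes as the cup. With the cup's top tipped slowly towards its own -x, single truffles roll over the lip: the first near 33 degrees of tilt, the second between 38 and 49, the third between 46 and 50, the fourth near 58; the rest stay while the tilt is not increased
- cup_belly (a point): point inside the cup, at (-15, 0, 55) mm in the cup's frame; a truffle in the cup is within 65 mm of it
- tub_inside (a point): point inside the open tub, at (0, 0, 22) mm in its frame; a truffle lying in the tub is within 45 mm of it
- jar: amber glass jar with a steel cap, 60 mm across, 75 mm high, a bystander; origin at the centre of its underside
- bowl: white bowl 80 mm across, 40 mm high, a bystander; origin at the centre of its underside
- gift_box: blue gift box 90 x 120 x 50 mm, a bystander; origin at the centre of its underside
- truffle0: chocolate truffle, dark brown ball of 28 mm diameter, 18 g (0.18 N); origin at its centre. All eight are alike and start in the cup
- truffle1: chocolate truffle, dark brown ball of 28 mm diameter, 18 g (0.18 N); origin at its centre. All eight are alike and start in the cup
- truffle2: chocolate truffle, dark brown ball of 28 mm diameter, 18 g (0.18 N); origin at its centre. All eight are alike and start in the cup
- truffle3: chocolate truffle, dark brown ball of 28 mm diameter, 18 g (0.18 N); origin at its centre. All eight are alike and start in the cup
- truffle4: chocolate truffle, dark brown ball of 28 mm diameter, 18 g (0.18 N); origin at its centre. All eight are alike and start in the cup
- truffle5: chocolate truffle, dark brown ball of 28 mm diameter, 18 g (0.18 N); origin at its centre. All eight are alike and start in the cup
- truffle6: chocolate truffle, dark brown ball of 28 mm diameter, 18 g (0.18 N); origin at its centre. All eight are alike and start in the cup
- truffle7: chocolate truffle, dark brown ball of 28 mm diameter, 18 g (0.18 N); origin at its centre. All eight are alike and start in the cup

How it is judged:
By the outcome, as a careful person would: the job done as asked, in the order asked, and still so for the second after the job is handed in, with the robot touching nothing.
Of tub_a, tub_b, tub_c only 1 to 3 are there at a start; the rules pass over those that are not, and their reading is None.
At some moment in a run one of tub_a, tub_b, tub_c, lid may be knocked a few centimetres aside while the robot is not near it.
It also fails if it takes over 210 s, if anything falls off the work surface, if the arm or the gripper's body presses on something with over 40 N, if the wrist force passes 120 N, or if a joint passes its speed limit or range.

## Working session

There is one attempt and no reset: what is moved stays moved. The work goes in short steps, Python scripts to look and compute and a shell command to move; the robot and the scene stay as the last step left them, time stands still between calls to the robot, and variables do not carry over. Pictures are saved under pics/ and viewed, and the job is handed in when it is done.

```bash
ls; mkdir -p pics; python3 - <<'E'
from cell import *
import cv2
s=read_state();print(s)
for n in ["side","top","wrist"]:
    im=get_image(n);cv2.imwrite(f"pics/{n}0.png",im["color"][:,:,::-1])
    print(n,im["vfov"],im["cx"],im["cy"],im["k1"],im["camera_from_world"])
E
```

```text
pics
{'clock': 0.0, 'qpos': array([ 1.05821418,  0.62933793,  0.03841329,  1.51837533, -0.02700178,
        0.99630634, -0.02000726]), 'qd': array([-4.85284720e-04, -2.85397277e-04,  1.11533107e-03,  5.83632979e-05,
        1.78932111e-03, -9.46515337e-04, -1.73689158e-04]), 'tau': array([ 2.71093122e-04, -5.63396144e+01,  1.22591950e+00, -1.93445510e+01,
        1.07978008e-02,  1.05816830e-02, -1.84247148e-05]), 'eef_pos': array([ 280.62045346, -585.62659772,  241.39151821]), 'tool_rot': array([-1.57080304,  0.00190993, -1.1239994 ]), 'force': array([ 0.91326396,  0.79208978, -0.52857355]), 'torque': array([-0.03335795, -0.00110565,  0.01015327]), 'width': 85.71152038863153}
side 54.81752000857247 279.36228815071973 214.38568906503752 -0.0587070483491631 [[-9.75379377e-01 -2.20171326e-01  1.26356071e-02  5.27171623e+02]
 [-1.68837777e-01  7.08651495e-01 -6.85059752e-01  1.31590888e+02]
 [ 1.41876272e-01 -6.70326522e-01 -7.28377291e-01  1.27571835e+03]
 [ 0.00000000e+00  0.00000000e+00  0.00000000e+00  1.00000000e+00]]
top 48.25226945532406 288.88348094203417 209.40624723487676 0.031804015031593524 [[-4.88063034e-03 -9.99834241e-01  1.75405141e-02  2.36730890e+01]
 [-9.97794190e-01  3.70789821e-03 -6.62797565e-02  5.22092368e+02]
 [ 6.62037316e-02 -1.78253100e-02 -9.97646894e-01  1.20213229e+03]
 [ 0.00000000e+00  0.00000000e+00  0.00000000e+00  1.00000000e+00]]
wrist 61.83809454729554 276.2597128986801 211.50107910185346 -0.0729210948433304 [[ 4.31282277e-01 -9.02217040e-01 -9.82879330e-05 -6.51019322e+02]
 [-8.68711403e-01 -4.15295154e-01  2.69945243e-01 -3.42011266e+01]
 [-2.43590017e-01 -1.16337215e-01 -9.62875670e-01  3.77524276e+02]
 [ 0.00000000e+00  0.00000000e+00  0.00000000e+00  1.00000000e+00]]
```

View pics/side0.png

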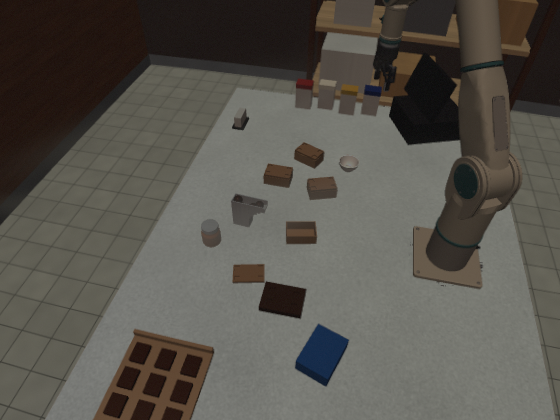

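View pics/top0.png

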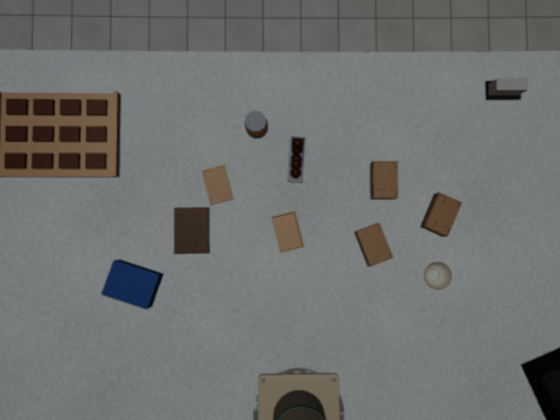

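View pics/wrist0.png

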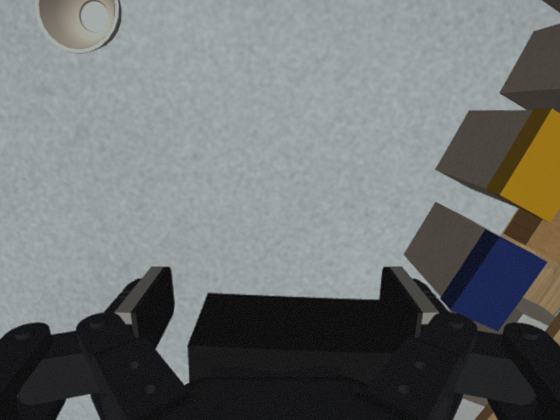

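```bash
cat > h.py <<'E'
from cell import *
import cv2, numpy as np
from scipy.spatial.transform import Rotation as Ro
def K(im):
    f=210/np.tan(np.radians(im["vfov"]/2)); return f
def proj(im,P):
    P=np.atleast_2d(np.asarray(P,float)); M=im["camera_from_world"]; c=P@M[:3,:3].T+M[:3,3]
    s=c[:,:2]/c[:,2:]; r2=(s**2).sum(1,keepdims=True); s=s*(1+im["k1"]*r2)
    return s*K(im)+[im["cx"],im["cy"]]
def unproj(im,uv,z):
    uv=np.atleast_2d(np.asarray(uv,float)); d=(uv-[im["cx"],im["cy"]])/K(im); s=d.copy()
    for _ in range(20): s=d/(1+im["k1"]*(s**2).sum(1,keepdims=True))
    M=im["camera_from_world"]; R=M[:3,:3]; C=-R.T@M[:3,3]
    D=np.c_[s,np.ones(len(s))]@R; t=(z-C[2])/D[:,2]
    return C+D*t[:,None]
def crop(im,name,x0,y0,x1,y1,k):
    c=im["color"][y0:y1,x0:x1,::-1]; cv2.imwrite(f"pics/{name}.png",cv2.resize(c,None,fx=k,fy=k,interpolation=cv2.INTER_CUBIC))
def st():
    s=read_state(); R=Ro.from_euler('xyz',s["tool_rot"]).as_matrix()
    return s,R
# go: shift+turn (tool axes) from the current pose to a target
def go(p,rot):
    s,R=st(); T=Ro.from_euler('xyz',rot).as_matrix()
    print("from",s["eef_pos"].round(1),s["tool_rot"].round(3)); 
    print("shift",(R.T@(np.asarray(p)-s["eef_pos"])).round(1),"turn",Ro.from_matrix(R.T@T).as_rotvec().round(4),"clock",round(s["clock"],2))
E
python3 - <<'E'
from h import *
im=get_image("top"); np.save("top0.npy",im["color"])
crop(im,"top_a",160,120,320,270,5)
crop(im,"top_b",340,140,480,300,5)
E
```

```text
(no output)
```

View pics/top_a.png

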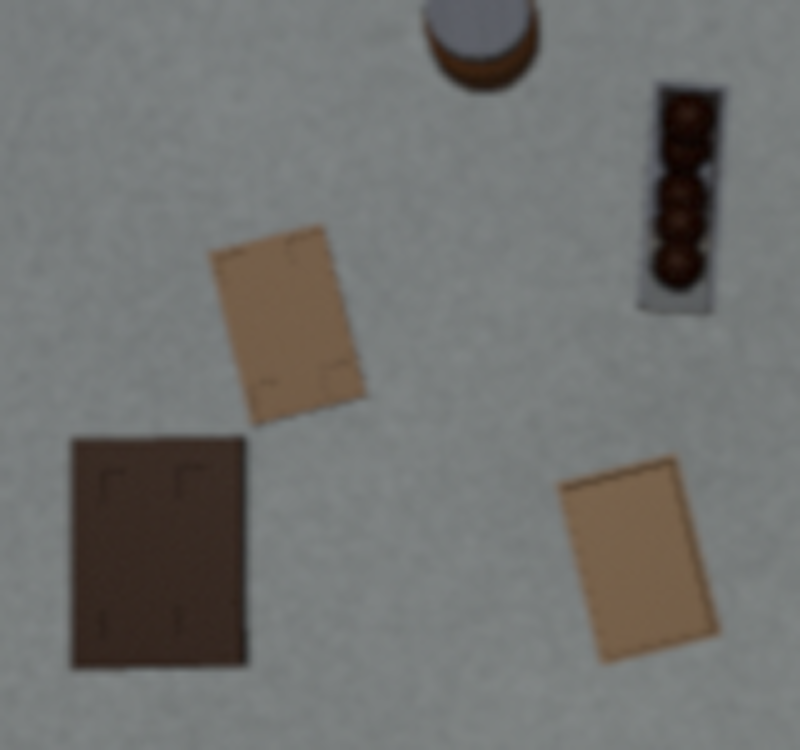

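View pics/top_b.png

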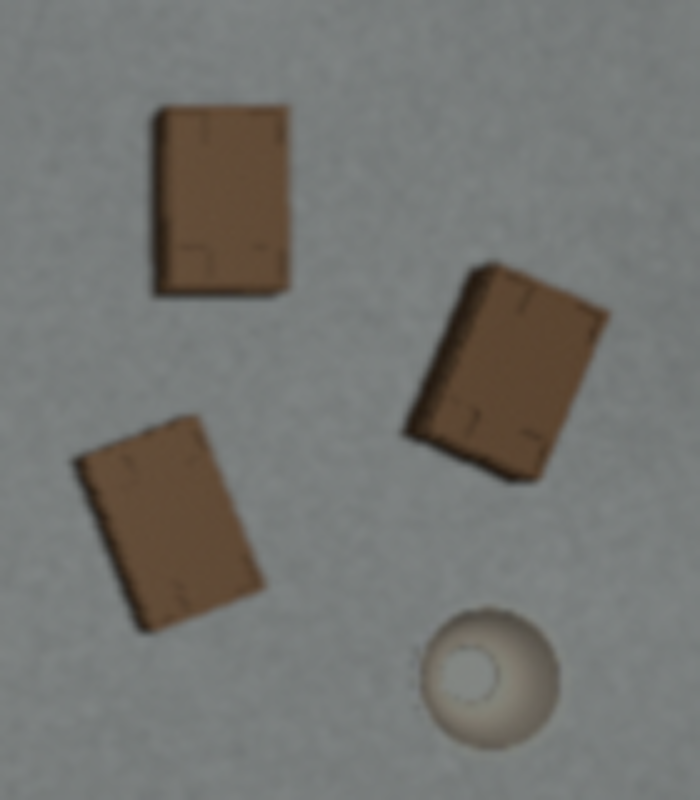

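```bash
cat >> h.py <<'E'
def rect(im,name,pts,z,off=(0,0),k=1):
    uv=(np.array(pts,float)+.5)/k-.5+np.array(off); P=unproj(im,uv,z)[:,:2]
    # order: TL,TR,BR,BL ; long side = TL->BL
    c=P.mean(0); l=(P[0]+P[1]-P[2]-P[3])/2; w=(P[0]+P[3]-P[1]-P[2])/2
    yl=np.arctan2(l[1],l[0]); yw=np.arctan2(w[1],w[0])-np.pi/2
    print(name,c.round(1),"len %.1f wid %.1f yaw %.3f / %.3f"%(np.linalg.norm(l),np.linalg.norm(w),yl,yw), "r %.0f"%np.linalg.norm(c))
    return c,yl
E
python3 - <<'E'
from h import *
im=get_image("top")
a=((160,120),5);b=((340,140),5)
rect(im,"lid",[(210,253),(323,226),(367,397),(254,425)],13,*a)
rect(im,"plinth",[(70,437),(246,437),(248,667),(71,668)],20,*a)
rect(im,"open",[(558,484),(677,457),(720,633),(603,663)],43,*a)
rect(im,"cupback/lip",[(658,85),(726,88),(712,313),(640,308)],100,*a)
rect(im,"t1",[(168,107),(290,107),(289,290),(166,292)],51,*b)
rect(im,"t2",[(492,263),(608,313),(538,480),(422,435)],51,*b)
rect(im,"t3",[(83,458),(198,417),(265,587),(150,630)],51,*b)
print(unproj(im,[[(692)/5+160,86.5/5+120]],107),unproj(im,[[676/5+160,310.5/5+120]],91))
print(unproj(im,[[255.5,120]],75),unproj(im,[[438,275]],40))
E
```

```text
lid [588.  207.8] len 93.0 wid 60.4 yaw 0.253 / 0.239 r 624
plinth [469.9 272.7] len 118.6 wid 90.3 yaw 0.016 / -0.002 r 543
open [464.6  25.7] len 92.7 wid 61.6 yaw 0.239 / 0.232 r 465
cupback/lip [639.3   4. ] len 110.6 wid 34.2 yaw -0.077 / -0.059 r 639
t1 [ 595.6 -223.5] len 94.2 wid 62.4 yaw -0.026 / 0.005 r 636
t2 [ 506.6 -367.2] len 93.8 wid 62.9 yaw -0.414 / -0.397 r 626
t3 [ 431.4 -193.1] len 91.9 wid 62.0 yaw 0.359 / 0.343 r 473
[[691.88576833  -0.97129927 107.        ]] [[584.33432942   6.92950321  91.        ]]
[[742.82809456 104.90033267  75.        ]] [[ 352.79644858 -355.02169593   40.        ]]
```

```bash
python3 - <<'E'
from h import *
im=get_image("wrist");M=im["camera_from_world"];s,R=st()
print("cam in tool",(R.T@(-M[:3,:3].T@M[:3,3]-s["eef_pos"])).round(1))
go([537,37,240],[-np.pi/2,0,np.pi/2])
E
```

```text
cam in tool [   1.4 -131.1   68.4]
from [ 280.8 -586.   242. ] [-1.571e+00  1.000e-03 -1.124e+00]
shift [-451.2    2.3  500.2] turn [-9.0000e-04 -2.6949e+00 -2.0000e-04] clock 0.3
```

```bash
python3 -m jog '[{"x":-42,"z":46,"ay":-0.14},{"x":-84,"z":92,"ay":-0.29},{"x":-126,"z":138,"ay":-0.44},{"x":-160,"z":180,"ay":-0.59},{"x":-190,"z":215,"ay":-0.74}]'; python3 -c "
from h import *
print(st()[0]['qpos'].round(3));go([537,37,240],[-np.pi/2,0,np.pi/2])"
```

```text
[ 1.058  0.629  0.038  1.518 -0.027  0.996 -0.02 ]
from [ 280.8 -586.   242. ] [-1.571e+00  1.000e-03 -1.124e+00]
shift [-451.2    2.3  500.2] turn [-9.0000e-04 -2.6949e+00 -2.0000e-04] clock 0.3$[0]: bad value
```

```bash
python3 -m jog '[{"x":-42.0,"y":0,"z":46,"ax":0,"ay":-0.14,"az":0,"grip":85},{"x":-84,"y":0,"z":92,"ax":0,"ay":-0.29,"az":0,"grip":85},{"x":-126,"y":0,"z":138,"ax":0,"ay":-0.44,"az":0,"grip":85},{"x":-160,"y":0,"z":180,"ax":0,"ay":-0.59,"az":0,"grip":85},{"x":-190,"y":0,"z":215,"ax":0,"ay":-0.74,"az":0,"grip":85}]'; python3 -c "
from h import *
print(st()[0]['qpos'].round(3));go([537,37,240],[-np.pi/2,0,np.pi/2])"
```

```text
clock: 0.8
eef_pos: [378.2, -354.0, 242.6]
tool_rot: [-1.571, -0.001, -0.378]
force: [1.0, 0.4, 0.8]
width: 84.6
[ 0.825  0.444 -0.181  1.879  0.105  0.827  0.212]
from [ 378.2 -354.   242.6] [-1.571e+00 -1.000e-03 -3.780e-01]
shift [  3.2   2.5 422. ] turn [ 9.0000e-04 -1.9489e+00  2.0000e-04] clock 0.8
```

```bash
python3 -m jog '[{"x":3,"y":2,"z":422,"ax":0,"ay":-1.949,"az":0,"grip":85},{"x":3,"y":2,"z":422,"ax":0,"ay":-1.949,"az":0,"grip":85},{"x":3,"y":2,"z":422,"ax":0,"ay":-1.949,"az":0,"grip":85},{"x":3,"y":2,"z":422,"ax":0,"ay":-1.949,"az":0,"grip":85},{"x":3,"y":2,"z":422,"ax":0,"ay":-1.949,"az":0,"grip":85}]'; python3 -c "
from h import *
print(st()[0]['qpos'].round(3));go([537,37,240],[-np.pi/2,0,np.pi/2])"
```

```text
clock: 1.3
eef_pos: [473.6, -122.9, 241.5]
tool_rot: [-1.572, -0.001, 0.372]
force: [1.0, -0.6, 0.0]
width: 85.2
[ 0.494  0.425 -0.414  1.948  0.231  0.813  0.325]
from [ 473.6 -122.9  241.5] [-1.572e+00 -1.000e-03  3.720e-01]
shift [117.2   1.5 126. ] turn [ 1.1000e-03 -1.1991e+00  1.0000e-04] clock 1.3
```

```bash
python3 -m jog '[{"x":117,"y":0,"z":126,"ax":0,"ay":-1.199,"az":0,"grip":85},{"x":117,"y":0,"z":126,"ax":0,"ay":-1.199,"az":0,"grip":85},{"x":117,"y":0,"z":126,"ax":0,"ay":-1.199,"az":0,"grip":85},{"x":117,"y":0,"z":126,"ax":0,"ay":-1.199,"az":0,"grip":85},{"x":117,"y":0,"z":126,"ax":0,"ay":-1.199,"az":0,"grip":85}]'; python3 -c "
from h import *
print(st()[0]['qpos'].round(3));go([537,37,240],[-np.pi/2,0,np.pi/2])"
 python3 -m jog '[{"x":0,"y":0,"z":0,"ax":0,"ay":-0.45,"az":0,"grip":85},{"x":0,"y":0,"z":0,"ax":0,"ay":-0.45,"az":0,"grip":85},{"x":0,"y":0,"z":0,"ax":0,"ay":-0.45,"az":0,"grip":85},{"x":0,"y":0,"z":0,"ax":0,"ay":-0.45,"az":0,"grip":85}]'; python3 -c "
from h import *
print(st()[0]['qpos'].round(3));go([537,37,240],[-np.pi/2,0,np.pi/2])"
```

```text
clock: 1.8
eef_pos: [538.3, 40.1, 241.6]
tool_rot: [-1.571, -0.004, 1.129]
force: [0.2, -0.7, -1.2]
width: 85.1
[ 0.288  0.531 -0.619  1.817  0.377  0.911  0.628]
from [538.3  40.1 241.6] [-1.571 -0.004  1.129]
shift [-3.4  1.6 -0.1] turn [ 0.0013 -0.442   0.0037] clock 1.8
clock: 2.2
eef_pos: [537.2, 34.7, 241.0]
tool_rot: [-1.57, -0.0, 1.566]
force: [-0.5, -0.0, -0.6]
width: 85.1
[ 0.369  0.559 -0.739  1.818  0.457  0.943  0.996]
from [537.2  34.7 241. ] [-1.57  -0.     1.566]
shift [2.3 1.  0.2] turn [-0.0003 -0.0047  0.0005] clock 2.2
```

```bash
python3 -m jog '[{"x":0,"y":40,"z":0,"ax":-0.15,"ay":0,"az":0,"grip":85},{"x":0,"y":60,"z":0,"ax":-0.3,"ay":0,"az":0,"grip":85},{"x":0,"y":60,"z":0,"ax":-0.45,"ay":0,"az":0,"grip":85},{"x":0,"y":60,"z":0,"ax":-0.6,"ay":0,"az":0,"grip":85},{"x":0,"y":60,"z":0,"ax":-0.75,"ay":0,"az":0,"grip":85}]';  python3 -m jog '[{"x":0,"y":0,"z":0,"ax":-0.1,"ay":0,"az":0,"grip":85},{"x":0,"y":0,"z":0,"ax":-0.2,"ay":0,"az":0,"grip":85},{"x":0,"y":0,"z":0,"ax":-0.2,"ay":0,"az":0,"grip":85},{"x":0,"y":0,"z":0,"ax":-0.2,"ay":0,"az":0,"grip":85}]'; python3 -c "
from h import *
print(st()[0]['qpos'].round(3));go([537,37,120],[-np.pi/2,0,np.pi/2])"
```

```text
clock: 2.7
eef_pos: [547.9, 14.6, 183.2]
tool_rot: [-1.981, 0.069, 1.524]
force: [0.8, -1.1, -1.5]
width: 85.0
clock: 3.1
eef_pos: [548.2, 15.3, 183.4]
tool_rot: [-2.182, 0.067, 1.526]
force: [0.0, -1.3, -0.6]
width: 85.0
[ 0.18   0.527 -0.527  2.394  2.174  0.559 -0.769]
from [548.2  15.3 183.4] [-2.182  0.067  1.526]
shift [25.3 43.7 45.4] turn [ 0.609  -0.0233 -0.0783] clock 3.1
```

```bash
for i in 1 2; do python3 -m jog '[{"x":0,"y":0,"z":0,"ax":-0.0,"ay":0,"az":0,"grip":85},{"x":0,"y":0,"z":0,"ax":0,"ay":0,"az":0,"grip":85},{"x":0,"y":0,"z":0,"ax":0,"ay":0,"az":0,"grip":85}]';python3 -c "
from h import *
print(st()[0]['qpos'].round(3));go([537,37,180],[-np.pi/2-.95,0,np.pi/2])"; done
```

```text
clock: 3.4
eef_pos: [549.1, 14.3, 183.5]
tool_rot: [-2.179, 0.069, 1.526]
force: [0.5, -0.8, 0.5]
width: 84.7
[ 0.18   0.526 -0.525  2.39   2.164  0.555 -0.756]
from [549.1  14.3 183.5] [-2.179  0.069  1.526]
shift [22.3 -5.9 11.8] turn [-0.3431  0.0168 -0.0816] clock 3.4
clock: 3.7
eef_pos: [548.5, 15.0, 183.3]
tool_rot: [-2.179, 0.069, 1.528]
force: [-0.1, -0.2, 0.3]
width: 85.0
[ 0.18   0.527 -0.527  2.391  2.166  0.556 -0.757]
from [548.5  15.  183.3] [-2.179  0.069  1.528]
shift [21.7 -5.7 11.2] turn [-0.3431  0.0184 -0.0798] clock 3.7
```

```bash
python3 -m jog '[{"x":22,"y":-6,"z":11,"ax":-0.1,"ay":0,"az":-0.04,"grip":85},{"x":22,"y":-6,"z":11,"ax":-0.2,"ay":0,"az":-0.08,"grip":85},{"x":22,"y":-6,"z":11,"ax":-0.34,"ay":0,"az":-0.08,"grip":85},{"x":22,"y":-6,"z":11,"ax":-0.34,"ay":0,"az":-0.08,"grip":85},{"x":22,"y":-6,"z":11,"ax":-0.34,"ay":0,"az":-0.08,"grip":85}]';python3 -c "
from h import *
print(st()[0]['qpos'].round(3));go([537,37,180],[-np.pi/2-.95,0,np.pi/2])"
```

```text
clock: 4.2
eef_pos: [603.5, 42.6, 190.2]
tool_rot: [-2.471, 0.018, 1.571]
force: [-1.0, 0.7, -0.6]
width: 84.9
[ 0.526  0.996 -1.243  2.467  2.308  1.347 -0.615]
from [603.5  42.6 190.2] [-2.471  0.018  1.571]
shift [ -5.4 -45.7  49.4] turn [-0.0495  0.0145 -0.0109] clock 4.2
```

```bash
python3 -c "
from h import *
go([560,37,240],[-np.pi/2,0,np.pi/2])"; python3 -m jog '[{"x":-5,"y":-10,"z":70,"ax":0.15,"ay":0,"az":0,"grip":85},{"x":-5,"y":-20,"z":70,"ax":0.3,"ay":0,"az":0,"grip":85},{"x":-5,"y":-20,"z":70,"ax":0.45,"ay":0,"az":0,"grip":85},{"x":-5,"y":-20,"z":70,"ax":0.6,"ay":0,"az":0,"grip":85},{"x":-5,"y":-20,"z":70,"ax":0.75,"ay":0,"az":0,"grip":85}]';python3 -c "
from h import *
print(st()[0]['qpos'].round(3));go([560,37,240],[-np.pi/2,0,np.pi/2])"
```

```text
from [603.5  42.6 190.2] [-2.471  0.018  1.571]
shift [ -6.5 -64.9 -11.9] turn [ 0.9004  0.0082 -0.0168] clock 4.2
clock: 4.7
eef_pos: [544.4, 37.0, 150.1]
tool_rot: [-1.828, 0.032, 1.575]
force: [0.5, -1.2, -0.8]
width: 85.3
[ 0.554  0.812 -1.151  2.113  1.317  0.874  0.184]
from [544.4  37.  150.1] [-1.828  0.032  1.575]
shift [ -2.9 -82.9 -38. ] turn [ 0.2576  0.0078 -0.0309] clock 4.7
```

```bash
python3 -m jog '[{"x":-3,"y":-45,"z":-20,"ax":0.13,"ay":0,"az":-0.015,"grip":85},{"x":-3,"y":-83,"z":-38,"ax":0.2576,"ay":0,"az":-0.03,"grip":85},{"x":-3,"y":-83,"z":-38,"ax":0.2576,"ay":0,"az":-0.03,"grip":85}]';python3 -c "
from h import *
print(st()[0]['qpos'].round(3));go([480,30,240],[-np.pi/2,0,-1.336])"
```

```text
clock: 5.0
eef_pos: [561.4, 37.8, 242.1]
tool_rot: [-1.573, -0.001, 1.578]
force: [0.7, 0.2, -0.8]
width: 85.0
[ 0.561  0.765 -1.18   1.749  0.769  1.17   0.729]
from [561.4  37.8 242.1] [-1.573e+00 -1.000e-03  1.578e+00]
shift [-7.2  1.9 81.5] turn [-1.5000e-03  2.9138e+00  3.7000e-03] clock 5.0
```

```bash
python3 -m jog '[{"x":-5,"y":2,"z":40,"ax":0,"ay":0.15,"az":0,"grip":85},{"x":-5,"y":2,"z":80,"ax":0,"ay":0.3,"az":0,"grip":85},{"x":-5,"y":2,"z":80,"ax":0,"ay":0.45,"az":0,"grip":85},{"x":-5,"y":2,"z":80,"ax":0,"ay":0.6,"az":0,"grip":85},{"x":-5,"y":2,"z":80,"ax":0,"ay":0.75,"az":0,"grip":85}]'
for i in 1 2; do python3 -m jog '[{"x":0,"y":0,"z":0,"ax":0,"ay":0.15,"az":0,"grip":85},{"x":0,"y":0,"z":0,"ax":0,"ay":0.3,"az":0,"grip":85},{"x":0,"y":0,"z":0,"ax":0,"ay":0.45,"az":0,"grip":85},{"x":0,"y":0,"z":0,"ax":0,"ay":0.6,"az":0,"grip":85},{"x":0,"y":0,"z":0,"ax":0,"ay":0.75,"az":0,"grip":85}]';done;python3 -c "
from h import *
print(st()[0]['qpos'].round(3));go([480,30,240],[-np.pi/2,0,-1.336])"
```

```text
clock: 5.5
eef_pos: [479.4, 31.3, 237.1]
tool_rot: [-1.575, -0.0, 0.822]
force: [-0.2, 0.3, -0.8]
width: 84.9
clock: 6.0
eef_pos: [479.5, 31.6, 237.0]
tool_rot: [-1.573, -0.003, 0.073]
force: [-0.4, -0.3, -0.4]
width: 85.0
clock: 6.5
eef_pos: [479.5, 31.7, 237.0]
tool_rot: [-1.571, -0.003, -0.677]
force: [0.3, 0.0, -0.0]
width: 85.1
[ 0.315  0.451 -0.618  1.973  0.355  0.823 -1.178]
from [479.5  31.7 237. ] [-1.571 -0.003 -0.677]
shift [ 1.4 -3.  -1. ] turn [-0.0014  0.6588  0.0031] clock 6.5
```

```bash
python3 -m jog '[{"x":0,"y":0,"z":0,"ax":0,"ay":0.15,"az":0,"grip":85},{"x":0,"y":0,"z":0,"ax":0,"ay":0.3,"az":0,"grip":85},{"x":0,"y":0,"z":0,"ax":0,"ay":0.45,"az":0,"grip":85},{"x":0,"y":0,"z":0,"ax":0,"ay":0.6,"az":0,"grip":85},{"x":0,"y":0,"z":0,"ax":0,"ay":0.66,"az":0,"grip":85}]'
python3 -m jog '[{"x":0,"y":20,"z":-30,"ax":-0.14,"ay":0,"az":0,"grip":85},{"x":0,"y":40,"z":-60,"ax":-0.28,"ay":0,"az":0,"grip":85},{"x":0,"y":60,"z":-90,"ax":-0.42,"ay":0,"az":0,"grip":85},{"x":0,"y":60,"z":-90,"ax":-0.56,"ay":0,"az":0,"grip":85},{"x":0,"y":60,"z":-90,"ax":-0.7,"ay":0,"az":0,"grip":85}]'
python3 -m jog '[{"x":0,"y":0,"z":0,"ax":-0.1,"ay":0,"az":0,"grip":85},{"x":0,"y":0,"z":0,"ax":-0.2,"ay":0,"az":0,"grip":85},{"x":0,"y":0,"z":0,"ax":-0.25,"ay":0,"az":0,"grip":85},{"x":0,"y":0,"z":0,"ax":-0.25,"ay":0,"az":0,"grip":85}]'
python3 -c "
from h import *
print(st()[0]['qpos'].round(3));go([392,8,170],[-np.pi/2-0.95,0,-1.336])
crop(get_image('side'),'tilt1',240,100,560,340,2.5)"
```

```text
clock: 7.0
eef_pos: [479.6, 31.7, 237.1]
tool_rot: [-1.568, -0.003, -1.335]
force: [0.1, 0.3, 0.6]
width: 85.0
clock: 7.5
eef_pos: [392.1, 10.1, 177.0]
tool_rot: [-2.274, -0.002, -1.331]
force: [0.9, 0.4, -0.5]
width: 84.9
clock: 7.9
eef_pos: [392.5, 10.6, 175.0]
tool_rot: [-2.521, -0.002, -1.331]
force: [0.5, -0.8, 0.6]
width: 84.7
[ 0.032  0.926 -0.332  1.603  0.207  1.617 -1.742]
from [392.5  10.6 175. ] [-2.521e+00 -2.000e-03 -1.331e+00]
shift [2.4 3.8 3.4] turn [0.     0.0016 0.0051] clock 7.9
```

View pics/tilt1.png

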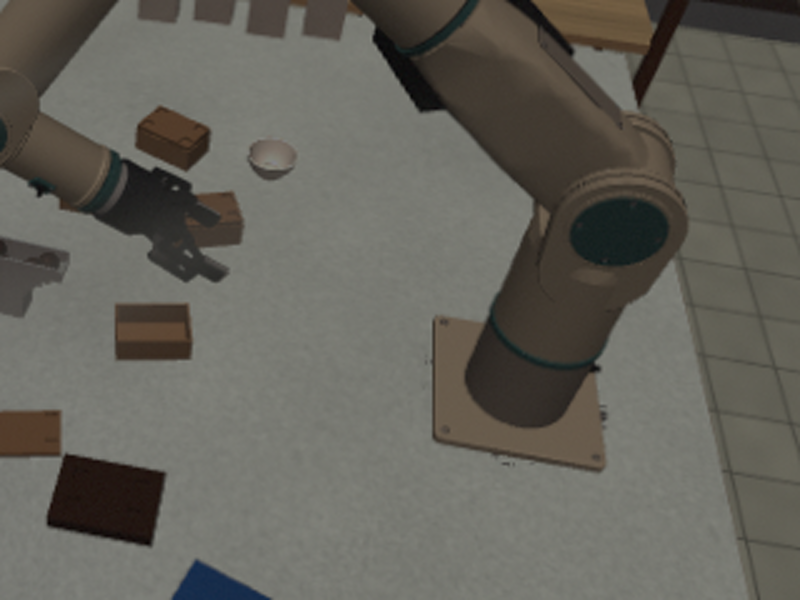

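```bash
python3 -c "
from h import *
go([480,30,240],[-np.pi/2,0,-1.336])"
python3 -m jog '[{"x":0,"y":-45,"z":20,"ax":0.14,"ay":0,"az":0,"grip":85},{"x":0,"y":-80,"z":30,"ax":0.28,"ay":0,"az":0,"grip":85},{"x":0,"y":-107,"z":33,"ax":0.42,"ay":0,"az":0,"grip":85},{"x":0,"y":-107,"z":33,"ax":0.56,"ay":0,"az":0,"grip":85},{"x":0,"y":-107,"z":33,"ax":0.7,"ay":0,"az":0,"grip":85}]'
python3 -c "
from h import *
go([480,30,240],[-np.pi/2,0,-1.336])"
```

```text
from [392.4  10.4 175.8] [-2.519e+00 -2.000e-03 -1.331e+00]
shift [   1.9 -110.4    0.2] turn [0.9482 0.0038 0.0042] clock 7.95
clock: 8.45
eef_pos: [496.8, 36.0, 214.4]
tool_rot: [-1.808, -0.003, -1.331]
force: [-0.4, 0.5, -0.2]
width: 84.8
from [496.8  36.  214.4] [-1.808 -0.003 -1.331]
shift [  1.9 -20.7 -23.3] turn [0.2368 0.0049 0.0037] clock 8.45
```

```bash

python3 -m jog '[{"x":1,"y":-20,"z":-10,"ax":0.12,"ay":-0.05,"az":0,"grip":85},{"x":1,"y":-25,"z":-16,"ax":0.237,"ay":0,"az":0,"grip":85},{"x":1,"y":-25,"z":-16,"ax":0.237,"ay":0,"az":0,"grip":85}]'
for i in 1 2 3; do python3 -m jog '[{"x":0,"y":0,"z":0,"ax":0,"ay":-0.15,"az":0,"grip":85},{"x":0,"y":0,"z":0,"ax":0,"ay":-0.3,"az":0,"grip":85},{"x":0,"y":0,"z":0,"ax":0,"ay":-0.45,"az":0,"grip":85},{"x":0,"y":0,"z":0,"ax":0,"ay":-0.6,"az":0,"grip":85},{"x":0,"y":0,"z":0,"ax":0,"ay":-0.74,"az":0,"grip":85}]';done;python3 -c "
from h import *
print(st()[0]['qpos'].round(3));go([665,1,240],[-np.pi/2,0,np.pi/2-.068])"
```

```text
clock: 8.75
eef_pos: [482.6, 30.8, 242.9]
tool_rot: [-1.579, -0.006, -1.332]
force: [0.3, -0.5, -0.8]
width: 84.8
clock: 9.25
eef_pos: [487.0, 32.4, 240.9]
tool_rot: [-1.58, 0.005, -0.585]
force: [0.1, 0.9, -0.2]
width: 85.1
clock: 9.75
eef_pos: [487.1, 32.3, 240.9]
tool_rot: [-1.574, 0.01, 0.155]
force: [-0.1, -0.9, -0.4]
width: 84.7
clock: 10.25
eef_pos: [487.1, 32.2, 240.9]
tool_rot: [-1.567, 0.01, 0.895]
force: [-0.6, 0.2, -0.0]
width: 84.7
[ 0.564  0.596 -1.053  1.933  0.622  0.995  0.113]
from [487.1  32.2 240.9] [-1.567  0.01   0.895]
shift [  87.    -0.7 -158.3] turn [-0.007  -0.6079 -0.0085] clock 10.25
```

```bash

python3 -m jog '[{"x":22,"y":0,"z":-40,"ax":0,"ay":-0.15,"az":0,"grip":85},{"x":44,"y":0,"z":-80,"ax":0,"ay":-0.3,"az":0,"grip":85},{"x":66,"y":0,"z":-120,"ax":-0.004,"ay":-0.45,"az":-0.004,"grip":85},{"x":87,"y":-1,"z":-158,"ax":-0.007,"ay":-0.608,"az":-0.008,"grip":85},{"x":87,"y":-1,"z":-158,"ax":-0.007,"ay":-0.608,"az":-0.008,"grip":85}]'
python3 -c "
from h import *
print(st()[0]['qpos'].round(3));go([665,1,77],[-np.pi/2,0,np.pi/2-.068])
im=get_image('wrist');cv2.imwrite('pics/w1.png',im['color'][:,:,::-1])"
```

```text
clock: 10.75
eef_pos: [668.7, -2.2, 238.1]
tool_rot: [-1.571, -0.002, 1.493]
force: [-0.9, -0.5, -0.9]
width: 85.0
[ 0.505  0.888 -1.11   1.446  0.803  1.303  0.826]
from [668.7  -2.2 238.1] [-1.571 -0.002  1.493]
shift [  2.6 161.1   4. ] turn [ 0.0005 -0.0097  0.0016] clock 10.75
```

View pics/w1.png

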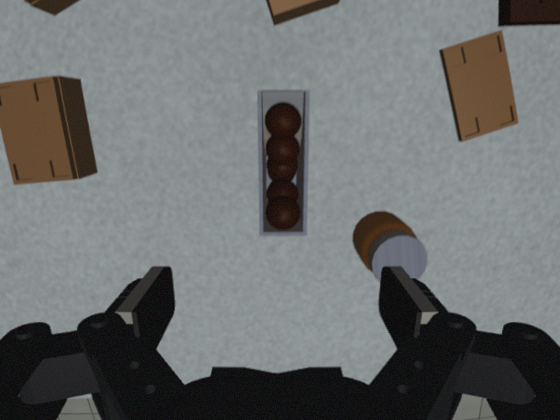

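```bash
python3 -c "
from h import *
im=get_image('wrist')
l=unproj(im,[[258,90],[309,91]],91);b=unproj(im,[[259.5,236],[306.5,236]],107)
print(l.round(1),b.round(1));L=l.mean(0)[:2];B=b.mean(0)[:2];d=B-L;n=np.linalg.norm(d);print(n,np.arctan2(d[1],d[0]),L+82*d/n, B-28*d/n)
go([665,1,77],[-np.pi/2,0,np.pi/2-.068])"
```

```text
[[579.6  -9.3  91. ]
 [583.3  29.3  91. ]] [[690.8 -17.4 107. ]
 [693.7  19.8 107. ]]
111.15920674758412 -0.07941202098613372 [663.16477582   3.51583596] [664.32032936   3.42387773]
from [6.642e+02 4.000e-01 2.391e+02] [-1.568e+00 -1.000e-03  1.495e+00]
shift [  0.5 162.1  -1.1] turn [-0.0024 -0.0077  0.0009] clock 10.85
```

```bash

python3 -m jog '[{"x":2,"y":40,"z":0,"ax":0,"ay":0,"az":0,"grip":85},{"x":2,"y":80,"z":0,"ax":0,"ay":0,"az":0,"grip":85},{"x":2,"y":120,"z":0,"ax":0,"ay":0,"az":0,"grip":85},{"x":2,"y":145,"z":0,"ax":0,"ay":0,"az":0,"grip":85},{"x":2,"y":162,"z":0,"ax":0,"ay":0,"az":0,"grip":85}]'
python3 -m jog '[{"x":0,"y":0,"z":0,"ax":0,"ay":0,"az":0,"grip":85},{"x":0,"y":0,"z":0,"ax":0,"ay":0,"az":0,"grip":85}]'
python3 -c "
from h import *
go([664.5,2.3,77],[-np.pi/2,0,np.pi/2-.079])
crop(get_image('side'),'s2',180,150,340,270,5)"
```

```text
clock: 11.35
eef_pos: [662.3, 2.2, 76.4]
tool_rot: [-1.568, 0.002, 1.498]
force: [-0.0, -0.6, -0.3]
width: 84.8
clock: 11.55
eef_pos: [664.6, 2.8, 79.4]
tool_rot: [-1.572, -0.0, 1.497]
force: [0.4, 0.4, 0.6]
width: 85.0
from [664.6   2.8  79.4] [-1.572 -0.     1.497]
shift [-0.5  2.4  0. ] turn [0.0009 0.0053 0.0003] clock 11.55
```

View pics/s2.png

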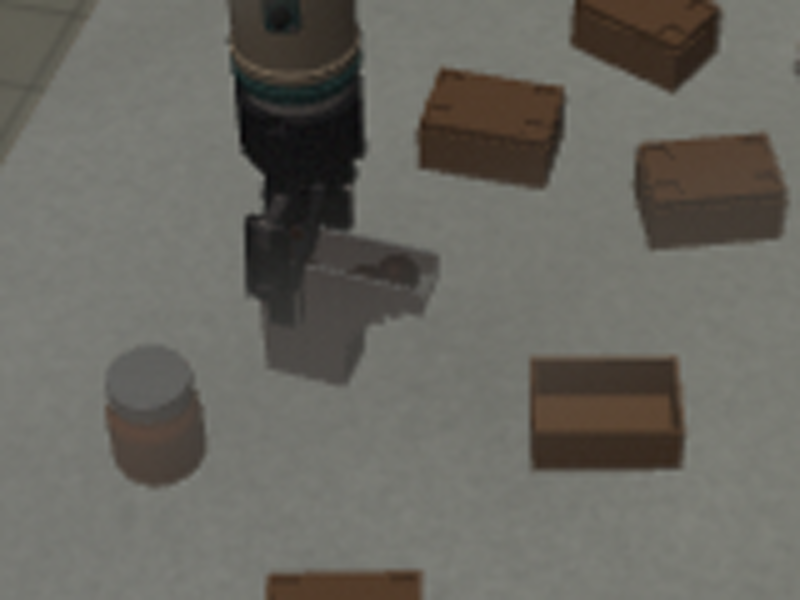

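```bash

python3 -m jog '[{"x":0,"y":0,"z":0,"ax":0,"ay":0,"az":0,"grip":60},{"x":0,"y":0,"z":0,"ax":0,"ay":0,"az":0,"grip":45},{"x":0,"y":0,"z":0,"ax":0,"ay":0,"az":0,"grip":20},{"x":0,"y":0,"z":0,"ax":0,"ay":0,"az":0,"grip":20},{"x":0,"y":0,"z":0,"ax":0,"ay":0,"az":0,"grip":20}]'
python3 -m jog '[{"x":0,"y":-5,"z":0,"ax":0,"ay":0,"az":0,"grip":20},{"x":0,"y":-12,"z":0,"ax":0,"ay":0,"az":0,"grip":20},{"x":0,"y":-20,"z":0,"ax":0,"ay":0,"az":0,"grip":20},{"x":0,"y":-30,"z":0,"ax":0,"ay":0,"az":0,"grip":20}]'
python3 -c "
from h import *
go([664.5,2.3,77],[-np.pi/2,0,np.pi/2-.079])
crop(get_image('side'),'s3',180,130,340,250,5)
im=get_image('wrist');cv2.imwrite('pics/w3.png',im['color'][:,:,::-1])"
```

```text
clock: 12.1
eef_pos: [664.6, 2.5, 78.8]
tool_rot: [-1.571, -0.0, 1.497]
force: [-0.5, -0.3, 4.9]
width: 36.5
clock: 12.5
eef_pos: [663.9, 2.2, 108.3]
tool_rot: [-1.57, 0.0, 1.497]
force: [-0.6, 0.3, -2.6]
width: 37.0
from [663.9   2.2 108.3] [-1.57   0.     1.497]
shift [ 0.2 31.3 -0.6] turn [-0.0012  0.0052 -0.0003] clock 12.5
```

View pics/s3.png

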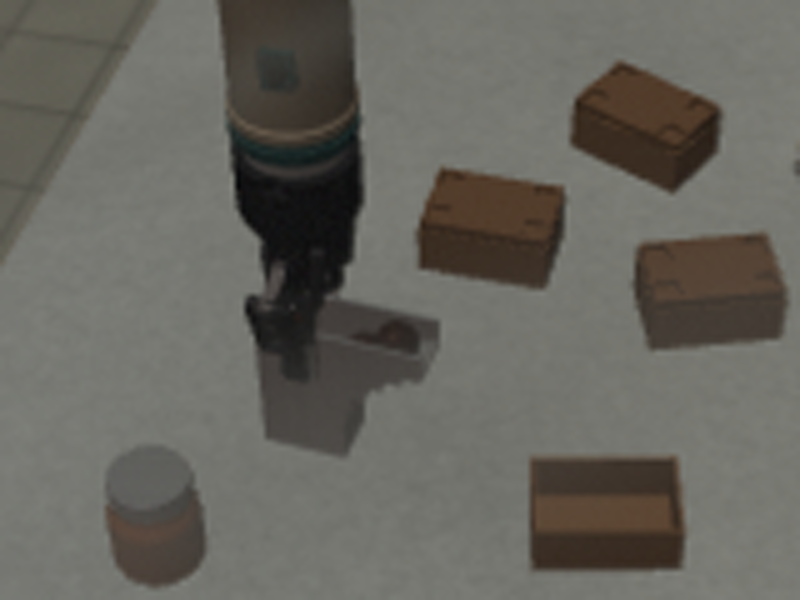

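View pics/w3.png

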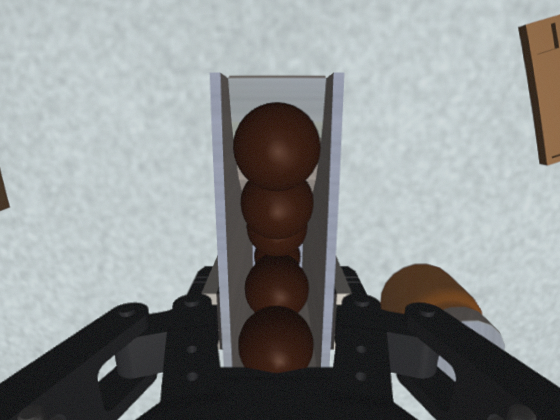

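```bash

python3 -m jog '[{"x":0,"y":-12,"z":5,"ax":0,"ay":0,"az":0,"grip":20},{"x":0,"y":-30,"z":15,"ax":0,"ay":0.03,"az":0,"grip":20},{"x":0,"y":-50,"z":30,"ax":0,"ay":0.08,"az":0,"grip":20},{"x":0,"y":-72,"z":45,"ax":0,"ay":0.15,"az":0,"grip":20},{"x":0,"y":-95,"z":60,"ax":0,"ay":0.23,"az":0,"grip":20}]'
python3 -c "
from h import *
s,R=st();print(s['qpos'].round(2));go([450,20,205],[-np.pi/2,0,-1.336])"
```

```text
clock: 13.1
eef_pos: [603.0, 6.8, 204.0]
tool_rot: [-1.57, 0.001, 1.264]
force: [-0.1, -0.8, -2.4]
width: 36.8
[ 0.53  0.83 -1.07  1.68  0.79  1.13  0.51]
from [603.    6.8 204. ] [-1.570e+00  1.000e-03  1.264e+00]
shift [-33.6  -0.8 149.9] turn [ 6.0000e-04  2.6003e+00 -1.9000e-03] clock 13.1
```

```bash

python3 -m jog '[{"x":-4,"y":0,"z":16,"ax":0,"ay":0.09,"az":0,"grip":20},{"x":-8,"y":0,"z":33,"ax":0,"ay":0.18,"az":0,"grip":20},{"x":-12,"y":0,"z":50,"ax":0,"ay":0.28,"az":0,"grip":20},{"x":-16,"y":0,"z":67,"ax":0,"ay":0.38,"az":0,"grip":20},{"x":-20,"y":0,"z":84,"ax":0,"ay":0.48,"az":0,"grip":20}]'
python3 -c "
from h import *
s,R=st();print(s['qpos'].round(2));go([450,20,205],[-np.pi/2,0,-1.336])"
```

```text
clock: 13.6
eef_pos: [516.9, 12.9, 203.6]
tool_rot: [-1.571, 0.001, 0.783]
force: [0.6, 0.7, -2.0]
width: 37.0
[ 0.55  0.67 -0.99  1.91  0.7   0.95  0.01]
from [516.9  12.9 203.6] [-1.571e+00  1.000e-03  7.830e-01]
shift [-42.4  -1.4  52.2] turn [ 9.0000e-04  2.1192e+00 -4.0000e-04] clock 13.6
```

```bash

python3 -m jog '[{"x":-10,"y":0,"z":12,"ax":0,"ay":0.1,"az":0,"grip":20},{"x":-20,"y":0,"z":24,"ax":0,"ay":0.2,"az":0,"grip":20},{"x":-30,"y":0,"z":36,"ax":0,"ay":0.3,"az":0,"grip":20},{"x":-38,"y":0,"z":46,"ax":0,"ay":0.4,"az":0,"grip":20},{"x":-42,"y":0,"z":52,"ax":0,"ay":0.5,"az":0,"grip":20}]'
for i in 1 2 ; do python3 -m jog '[{"x":0,"y":0,"z":0,"ax":0,"ay":0.1,"az":0,"grip":20},{"x":0,"y":0,"z":0,"ax":0,"ay":0.2,"az":0,"grip":20},{"x":0,"y":0,"z":0,"ax":0,"ay":0.3,"az":0,"grip":20},{"x":0,"y":0,"z":0,"ax":0,"ay":0.4,"az":0,"grip":20},{"x":0,"y":0,"z":0,"ax":0,"ay":0.5,"az":0,"grip":20}]'; done
python3 -c "
from h import *
s,R=st();print(s['qpos'].round(2));go([450,20,205],[-np.pi/2,0,-1.336])"
```

```text
clock: 14.1
eef_pos: [449.9, 19.8, 203.6]
tool_rot: [-1.572, 0.002, 0.284]
force: [0.3, -0.2, -2.4]
width: 36.9
clock: 14.6
eef_pos: [451.2, 20.1, 203.6]
tool_rot: [-1.571, 0.0, -0.216]
force: [-0.2, 1.3, -3.0]
width: 36.8
clock: 15.1
eef_pos: [451.1, 20.1, 203.6]
tool_rot: [-1.571, 0.0, -0.717]
force: [0.8, -0.0, -2.0]
width: 36.8
[ 0.32  0.46 -0.6   2.08  0.4   0.71 -1.25]
from [451.1  20.1 203.6] [-1.571  0.    -0.717]
shift [-0.7 -1.4 -0.8] turn [ 5.000e-04  6.195e-01 -1.000e-04] clock 15.1
```

```bash
cat >> h.py <<'E'
LIP=np.array([441.3,20.1]); PY=0.236
def pour(th,L):
    t=np.radians(th); d=np.array([np.cos(PY),np.sin(PY)])
    o=-(82*np.cos(t)+12*np.sin(t)); dz=82*np.sin(t)-12*np.cos(t)
    p=np.r_[LIP+o*d,L+dz]; print("tilt",th,"L",L,"tcp",p.round(1)); go(p,[-np.pi/2-t,0,-np.pi/2+PY])
def lip():
    s,R=st(); p=s["eef_pos"]+R@np.array([0,-12,82.]); print("lip",p.round(1),"tilt",np.degrees(-np.pi/2-s["tool_rot"][0]).round(2))
E
python3 -m jog '[{"x":0,"y":0,"z":0,"ax":0,"ay":0.1,"az":0,"grip":20},{"x":0,"y":0,"z":0,"ax":0,"ay":0.2,"az":0,"grip":20},{"x":0,"y":0,"z":0,"ax":0,"ay":0.3,"az":0,"grip":20},{"x":0,"y":0,"z":0,"ax":0,"ay":0.4,"az":0,"grip":20},{"x":0,"y":0,"z":0,"ax":0,"ay":0.5,"az":0,"grip":20}]'
python3 -m jog '[{"x":0,"y":0,"z":0,"ax":0,"ay":0.06,"az":0,"grip":20},{"x":0,"y":0,"z":0,"ax":0,"ay":0.118,"az":0,"grip":20},{"x":0,"y":0,"z":-5,"ax":-0.03,"ay":0.118,"az":0,"grip":20},{"x":0,"y":0,"z":-12,"ax":-0.07,"ay":0.118,"az":0,"grip":20},{"x":0,"y":0,"z":-20,"ax":-0.11,"ay":0.118,"az":0,"grip":20}]'
python3 -c "
from h import *
lip();pour(25,100)"
```

```text
clock: 15.6
eef_pos: [451.1, 20.3, 203.6]
tool_rot: [-1.571, 0.0, -1.216]
force: [-0.3, -0.0, -3.0]
width: 36.8
clock: 16.1
eef_pos: [432.4, 13.3, 203.7]
tool_rot: [-1.682, -0.006, -1.33]
force: [-1.1, 0.3, -1.6]
width: 37.0
lip [512.8  33.1 206.6] tilt 6.36
tilt 25 L 100 tcp [364.1   1.5 123.8]
from [432.4  13.3 203.7] [-1.682 -0.006 -1.33 ]
shift [ -5.4  87.1 -59.8] turn [-0.3253  0.0031  0.0073] clock 16.1
```

```bash

python3 -m jog '[{"x":-1,"y":5,"z":-12,"ax":-0.04,"ay":0,"az":0,"grip":20},{"x":-2,"y":12,"z":-24,"ax":-0.08,"ay":0,"az":0,"grip":20},{"x":-3,"y":22,"z":-36,"ax":-0.12,"ay":0,"az":0,"grip":20},{"x":-4,"y":34,"z":-48,"ax":-0.16,"ay":0,"az":0.004,"grip":20},{"x":-5,"y":46,"z":-58,"ax":-0.2,"ay":0,"az":0.007,"grip":20}]'
python3 -c "
from h import *
print(st()[0]['qpos'].round(2));lip();pour(25,100)"
```

```text
clock: 16.6
eef_pos: [369.5, 2.2, 162.8]
tool_rot: [-1.885, 0.001, -1.332]
force: [-0.1, 0.4, -3.5]
width: 36.8
[ 0.16  0.56 -0.39  2.09  0.28  0.87 -1.76]
lip [448.9  21.5 148.9] tilt 17.99
tilt 25 L 100 tcp [364.1   1.5 123.8]
from [369.5   2.2 162.8] [-1.885e+00  1.000e-03 -1.332e+00]
shift [-0.6 38.8  6.9] turn [-0.1223  0.0026  0.0004] clock 16.6
```

```bash

python3 -m jog '[{"x":0,"y":9,"z":2,"ax":-0.03,"ay":0,"az":0,"grip":20},{"x":0,"y":20,"z":3,"ax":-0.06,"ay":0,"az":0,"grip":20},{"x":0,"y":30,"z":5,"ax":-0.09,"ay":0,"az":0,"grip":20},{"x":0,"y":36,"z":6,"ax":-0.115,"ay":0,"az":0,"grip":20},{"x":0,"y":39,"z":7,"ax":-0.122,"ay":0,"az":0,"grip":20}]'
python3 -c "
from h import *
lip();pour(29,70)
crop(get_image('side'),'s4',240,150,400,270,5)
im=get_image('wrist');cv2.imwrite('pics/w4.png',im['color'][:,:,::-1])
crop(get_image('top'),'t4',240,180,340,280,6)"
```

```text
clock: 17.1
eef_pos: [365.6, 1.3, 123.3]
tool_rot: [-2.006, 0.001, -1.332]
force: [-0.5, -0.2, -2.0]
width: 37.0
lip [442.8  20.1  99.6] tilt 24.91
tilt 29 L 70 tcp [365.9   2.   99.3]
from [365.6   1.3 123.3] [-2.006e+00  1.000e-03 -1.332e+00]
shift [-0.5 21.6 10.5] turn [-0.0714  0.0028  0.0004] clock 17.1
```

View pics/s4.png

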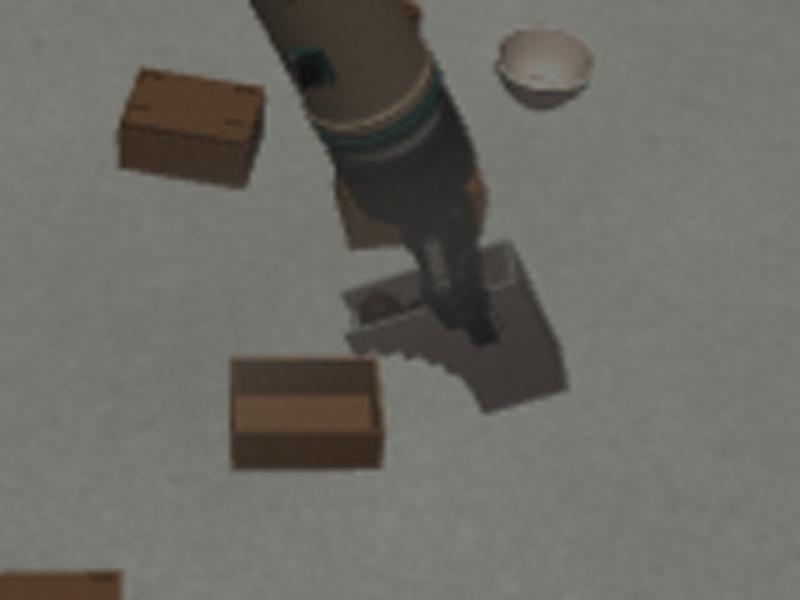

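View pics/w4.png

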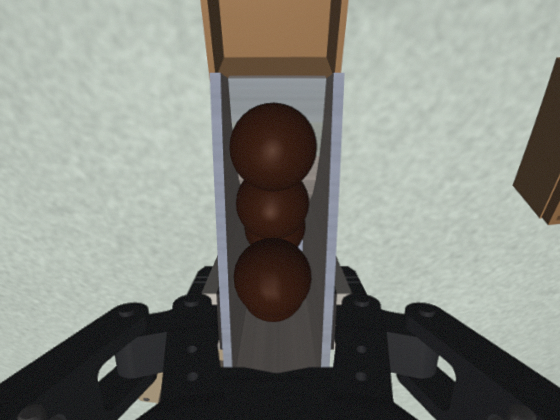

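View pics/t4.png

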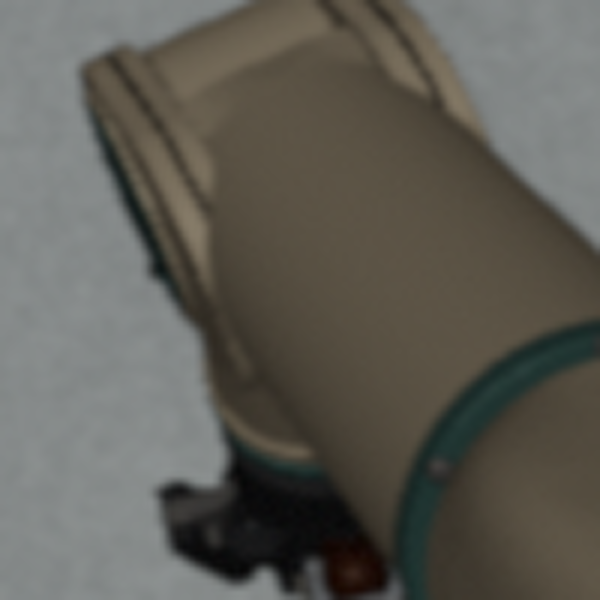

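```bash

python3 -m jog '[{"x":0,"y":4,"z":2,"ax":-0.014,"ay":0,"az":0,"grip":20},{"x":0,"y":8,"z":4,"ax":-0.028,"ay":0,"az":0,"grip":20},{"x":0,"y":13,"z":6,"ax":-0.042,"ay":0,"az":0,"grip":20},{"x":0,"y":18,"z":8,"ax":-0.057,"ay":0,"az":0,"grip":20},{"x":0,"y":22,"z":10,"ax":-0.071,"ay":0,"az":0,"grip":20}]'
python3 -c "
from h import *
lip();pour(31,68);pour(33,68);pour(35,68)
crop(get_image('side'),'s5',240,150,400,270,5)"
```

```text
clock: 17.75
eef_pos: [365.7, 1.2, 99.7]
tool_rot: [-2.075, 0.0, -1.332]
force: [-1.1, -0.1, -2.3]
width: 36.7
lip [441.1  19.5  70.6] tilt 28.91
tilt 31 L 68 tcp [367.    2.2  99.9]
from [365.7   1.2  99.7] [-2.075  0.    -1.332]
shift [-0.7 -0.9  1.2] turn [-0.0364  0.0024  0.001 ] clock 17.75
tilt 33 L 68 tcp [368.1   2.5 102.6]
from [365.7   1.2  99.7] [-2.075  0.    -1.332]
shift [-0.7 -3.8  0.9] turn [-0.0713  0.0024  0.001 ] clock 17.75
tilt 35 L 68 tcp [369.3   2.8 105.2]
from [365.7   1.2  99.7] [-2.075  0.    -1.332]
shift [-0.7 -6.7  0.7] turn [-0.1062  0.0024  0.0011] clock 17.75
```

View pics/s5.png

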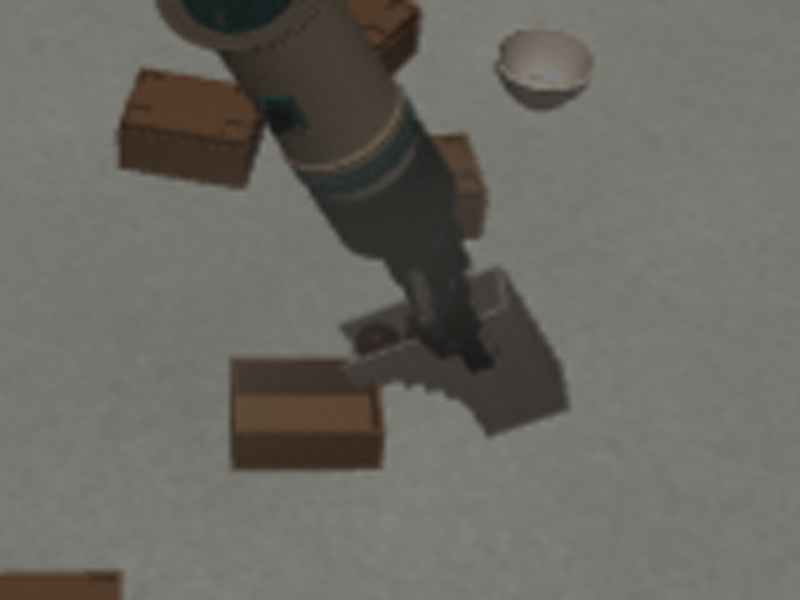

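```bash

python3 -m jog '[{"x":0,"y":0,"z":0.5,"ax":-0.009,"ay":0,"az":0,"grip":20},{"x":0,"y":-0.5,"z":1,"ax":-0.018,"ay":0,"az":0,"grip":20},{"x":0,"y":-1,"z":1,"ax":-0.027,"ay":0,"az":0,"grip":20},{"x":0,"y":-1.5,"z":1,"ax":-0.036,"ay":0,"az":0,"grip":20},{"x":0,"y":-2.2,"z":1,"ax":-0.045,"ay":0,"az":0,"grip":20}]'
python3 -m jog '[{"x":0,"y":-0.6,"z":0,"ax":-0.009,"ay":0,"az":0,"grip":20},{"x":0,"y":-1.2,"z":0,"ax":-0.018,"ay":0,"az":0,"grip":20},{"x":0,"y":-1.8,"z":0,"ax":-0.027,"ay":0,"az":0,"grip":20},{"x":0,"y":-2.4,"z":0,"ax":-0.036,"ay":0,"az":0,"grip":20},{"x":0,"y":-3,"z":0,"ax":-0.045,"ay":0,"az":0,"grip":20}]'
python3 -c "
from h import *
lip();pour(36,68);pour(38,68)
crop(get_image('side'),'s6',240,180,400,270,5)
crop(get_image('wrist'),'w6',140,0,420,420,1.2)"
```

```text
clock: 18.3
eef_pos: [367.8, 1.6, 101.9]
tool_rot: [-2.119, 0.0, -1.332]
force: [0.2, 0.1, -1.8]
width: 37.1
clock: 18.8
eef_pos: [369.2, 2.0, 104.3]
tool_rot: [-2.165, 0.0, -1.332]
force: [0.8, -0.6, -3.1]
width: 36.9
lip [441.8  19.7  68.4] tilt 34.03
tilt 36 L 68 tcp [369.9   2.9 106.5]
from [369.2   2.  104.3] [-2.165  0.    -1.332]
shift [-0.7 -2.3 -0.5] turn [-0.0344  0.0023  0.0012] clock 18.8
tilt 38 L 68 tcp [371.3   3.3 109. ]
from [369.2   2.  104.3] [-2.165  0.    -1.332]
shift [-0.7 -5.2 -0.7] turn [-0.0693  0.0023  0.0013] clock 18.8
```

View pics/s6.png

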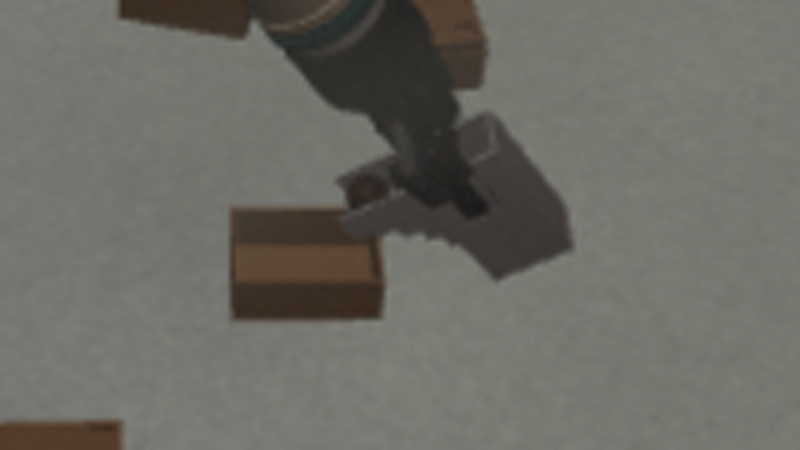

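View pics/w6.png

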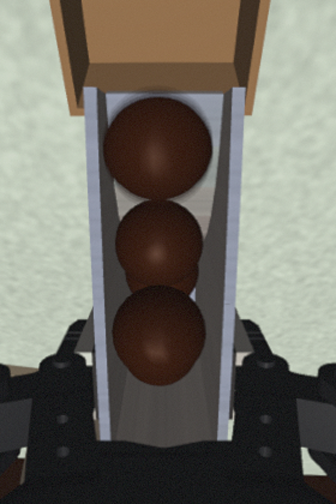

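About to go; first truffle at the lip.

```bash

python3 -m jog '[{"x":0,"y":-0.7,"z":0,"ax":-0.009,"ay":0,"az":0,"grip":20},{"x":0,"y":-1.3,"z":0,"ax":-0.018,"ay":0,"az":0,"grip":20},{"x":0,"y":-2,"z":0,"ax":-0.027,"ay":0,"az":0,"grip":20},{"x":0,"y":-2.7,"z":0,"ax":-0.036,"ay":0,"az":0,"grip":20},{"x":0,"y":-3.4,"z":0,"ax":-0.045,"ay":0,"az":0,"grip":20}]'
python3 -c "
from h import *
lip();pour(40,68)
crop(get_image('side'),'s7',240,180,400,270,5)
crop(get_image('wrist'),'w7',140,0,420,420,1.2)"
```

```text
clock: 19.4
eef_pos: [371.1, 2.5, 107.1]
tool_rot: [-2.21, 0.0, -1.332]
force: [-0.6, 0.1, -2.6]
width: 36.6
lip [442.   19.7  67.9] tilt 36.61
tilt 40 L 68 tcp [372.7   3.6 111.5]
from [371.1   2.5 107.1] [-2.21   0.    -1.332]
shift [-0.7 -4.6 -1.1] turn [-0.0592  0.0022  0.0014] clock 19.4
```

View pics/s7.png

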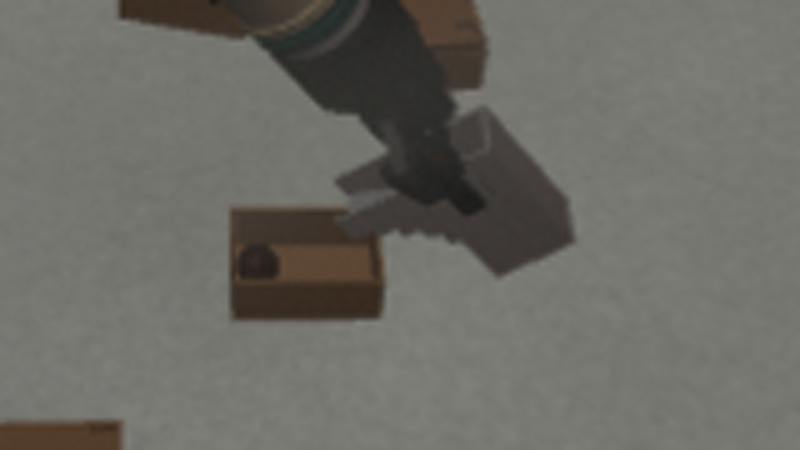

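View pics/w7.png

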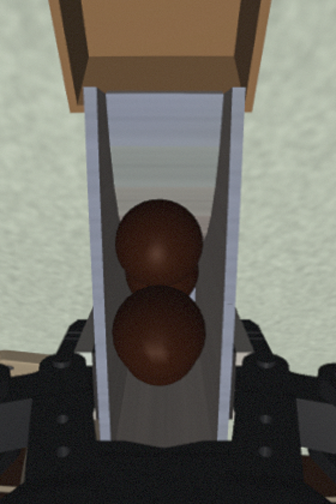

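```bash

python3 -m jog '[{"x":0,"y":-0.7,"z":0,"ax":-0.009,"ay":0,"az":0,"grip":20},{"x":0,"y":-1.3,"z":0,"ax":-0.018,"ay":0,"az":0,"grip":20},{"x":0,"y":-2,"z":0,"ax":-0.027,"ay":0,"az":0,"grip":20},{"x":0,"y":-2.7,"z":-0.5,"ax":-0.036,"ay":0,"az":0,"grip":20},{"x":0,"y":-3.4,"z":-1,"ax":-0.045,"ay":0,"az":0,"grip":20}]'
python3 -m jog '[{"x":0,"y":0,"z":0,"ax":0,"ay":0,"az":0,"grip":20},{"x":0,"y":0,"z":0,"ax":0,"ay":0,"az":0,"grip":20},{"x":0,"y":0,"z":0,"ax":0,"ay":0,"az":0,"grip":20}]'
python3 -c "
from h import *
lip();pour(42,66)
a=get_image('side')['color'][180:270,260:390,::-1];b=get_image('wrist')['color'][:,140:420,::-1]
cv2.imwrite('pics/c8.png',np.hstack([cv2.resize(a,(520,360),interpolation=2),cv2.resize(b,(240,360))]))"
```

```text
clock: 20.0
eef_pos: [372.2, 2.8, 110.5]
tool_rot: [-2.255, 0.0, -1.332]
force: [0.3, 0.6, -3.5]
width: 37.0
clock: 20.3
eef_pos: [372.1, 2.7, 110.5]
tool_rot: [-2.254, 0.0, -1.332]
force: [0.1, 0.3, -3.1]
width: 36.9
lip [441.3  19.6  68. ] tilt 39.15
tilt 42 L 66 tcp [374.2   4.  112. ]
from [372.1   2.7 110.5] [-2.254  0.    -1.332]
shift [-0.7 -2.6  0.9] turn [-0.0498  0.0022  0.0014] clock 20.3
```

View pics/c8.png

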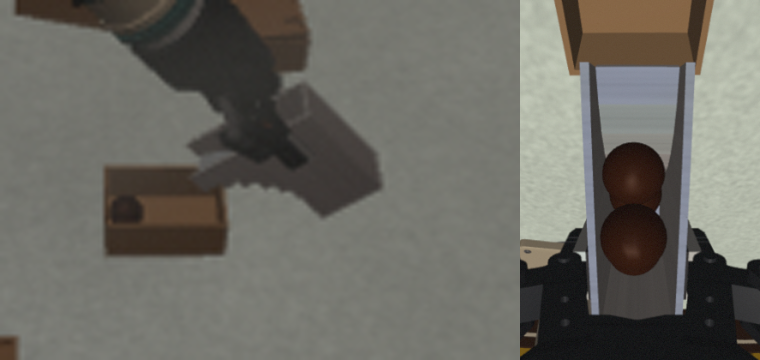

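One in; continue to ~42°, then ~44°.

```bash

python3 -m jog '[{"x":0,"y":-0.5,"z":0,"ax":-0.009,"ay":0,"az":0,"grip":20},{"x":0,"y":-1,"z":0,"ax":-0.018,"ay":0,"az":0,"grip":20},{"x":0,"y":-1.5,"z":0.3,"ax":-0.027,"ay":0,"az":0,"grip":20},{"x":0,"y":-2,"z":0.6,"ax":-0.036,"ay":0,"az":0,"grip":20},{"x":0,"y":-2.6,"z":0.9,"ax":-0.05,"ay":0,"az":0,"grip":20}]'
python3 -m jog '[{"x":0,"y":0,"z":0,"ax":0,"ay":0,"az":0,"grip":20},{"x":0,"y":0,"z":0,"ax":0,"ay":0,"az":0,"grip":20},{"x":0,"y":0,"z":0,"ax":0,"ay":0,"az":0,"grip":20}]'
cat >> h.py <<'E'
def look(n):
    a=get_image('side')['color'][180:270,260:390,::-1];b=get_image('wrist')['color'][:,140:420,::-1]
    cv2.imwrite(f'pics/{n}.png',np.hstack([cv2.resize(a,(520,360),interpolation=2),cv2.resize(b,(240,360))]))
E
python3 -c "
from h import *
lip();pour(44,65);pour(46,65);look('c9')"
```

```text
clock: 20.9
eef_pos: [374.5, 3.3, 111.9]
tool_rot: [-2.305, 0.0, -1.332]
force: [-0.3, -0.9, -1.8]
width: 36.7
clock: 21.2
eef_pos: [374.4, 3.3, 111.9]
tool_rot: [-2.304, 0.0, -1.332]
force: [0.8, -0.1, -3.0]
width: 37.0
lip [441.4  19.6  65.9] tilt 42.02
tilt 44 L 65 tcp [375.8   4.4 113.3]
from [374.4   3.3 111.9] [-2.304  0.    -1.332]
shift [-0.7 -2.2  0.3] turn [-0.0346  0.0021  0.0016] clock 21.2
tilt 46 L 65 tcp [377.5   4.8 115.6]
from [374.4   3.3 111.9] [-2.304  0.    -1.332]
shift [-0.7 -5.1  0. ] turn [-0.0695  0.0021  0.0016] clock 21.2
```

View pics/c9.png

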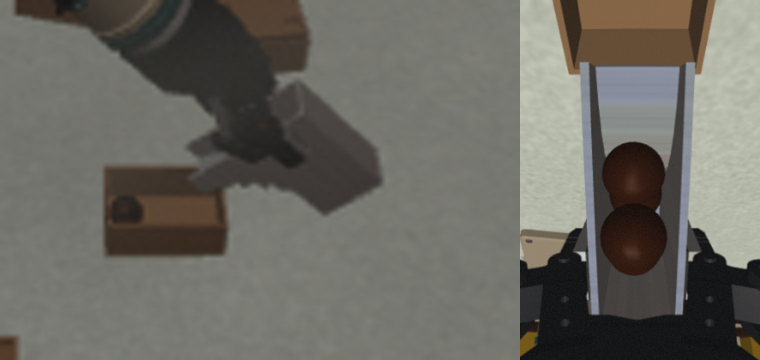

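```bash

python3 -m jog '[{"x":0,"y":-0.5,"z":0,"ax":-0.008,"ay":0,"az":0,"grip":20},{"x":0,"y":-1.1,"z":0,"ax":-0.016,"ay":0,"az":0,"grip":20},{"x":0,"y":-1.6,"z":0.1,"ax":-0.024,"ay":0,"az":0,"grip":20},{"x":0,"y":-2.2,"z":0.2,"ax":-0.032,"ay":0,"az":0,"grip":20},{"x":0,"y":-2.8,"z":0.2,"ax":-0.04,"ay":0,"az":0,"grip":20}]'
python3 -m jog '[{"x":0,"y":0,"z":0,"ax":0,"ay":0,"az":0,"grip":20},{"x":0,"y":0,"z":0,"ax":0,"ay":0,"az":0,"grip":20},{"x":0,"y":0,"z":0,"ax":0,"ay":0,"az":0,"grip":20}]'
python3 -c "
from h import *
lip();pour(46,65);pour(48,65);look('c10')"
```

```text
clock: 21.8
eef_pos: [376.5, 3.8, 113.8]
tool_rot: [-2.345, 0.0, -1.332]
force: [-0.4, 0.3, -2.3]
width: 36.8
clock: 22.1
eef_pos: [376.4, 3.8, 113.8]
tool_rot: [-2.344, 0.0, -1.332]
force: [0.6, -0.4, -2.4]
width: 37.3
lip [441.6  19.6  65.2] tilt 44.3
tilt 46 L 65 tcp [377.5   4.8 115.6]
from [376.4   3.8 113.8] [-2.344  0.    -1.332]
shift [-0.7 -2.2 -0.3] turn [-0.0297  0.002   0.0016] clock 22.1
tilt 48 L 65 tcp [379.3   5.2 117.9]
from [376.4   3.8 113.8] [-2.344  0.    -1.332]
shift [-0.7 -5.1 -0.6] turn [-0.0646  0.002   0.0016] clock 22.1
```

View pics/c10.png

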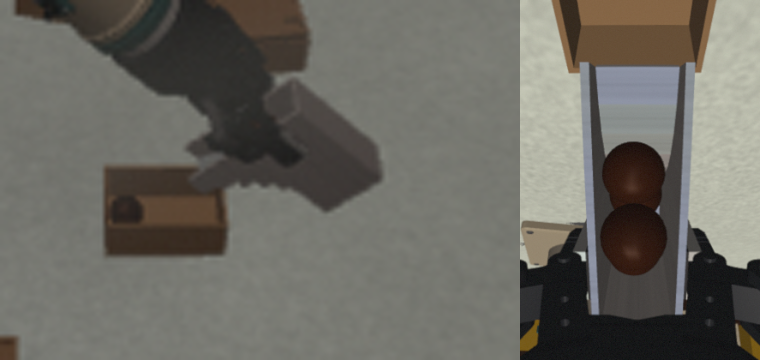

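```bash

python3 -m jog '[{"x":0,"y":-0.5,"z":0,"ax":-0.007,"ay":0,"az":0,"grip":20},{"x":0,"y":-1,"z":-0.1,"ax":-0.014,"ay":0,"az":0,"grip":20},{"x":0,"y":-1.5,"z":-0.2,"ax":-0.021,"ay":0,"az":0,"grip":20},{"x":0,"y":-2,"z":-0.3,"ax":-0.028,"ay":0,"az":0,"grip":20},{"x":0,"y":-2.6,"z":-0.3,"ax":-0.035,"ay":0,"az":0,"grip":20}]'
python3 -m jog '[{"x":0,"y":0,"z":0,"ax":0,"ay":0,"az":0,"grip":20},{"x":0,"y":0,"z":0,"ax":0,"ay":0,"az":0,"grip":20},{"x":0,"y":0,"z":0,"ax":0,"ay":0,"az":0,"grip":20}]'
python3 -c "
from h import *
lip();pour(48,65);pour(50,65);look('c11')"
```

```text
clock: 22.7
eef_pos: [378.1, 4.2, 115.9]
tool_rot: [-2.38, 0.0, -1.332]
force: [0.2, 0.5, -2.0]
width: 36.6
clock: 23.0
eef_pos: [378.0, 4.1, 115.9]
tool_rot: [-2.379, 0.0, -1.332]
force: [0.0, 0.1, -2.7]
width: 36.8
lip [441.4  19.6  64.9] tilt 46.31
tilt 48 L 65 tcp [379.3   5.2 117.9]
from [378.    4.1 115.9] [-2.379  0.    -1.332]
shift [-0.7 -2.5 -0.4] turn [-0.0295  0.0019  0.0017] clock 23.0
tilt 50 L 65 tcp [381.1   5.6 120.1]
from [378.    4.1 115.9] [-2.379  0.    -1.332]
shift [-0.7 -5.4 -0.7] turn [-0.0644  0.0019  0.0017] clock 23.0
```

View pics/c11.png

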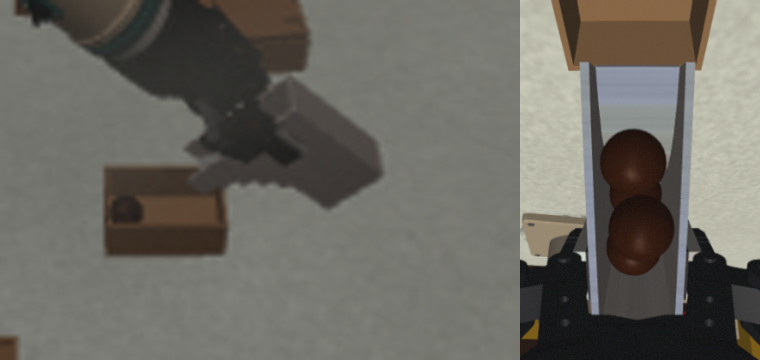

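Balls are shifting now; continue in small steps.

```bash

python3 -m jog '[{"x":0,"y":-0.4,"z":0,"ax":-0.005,"ay":0,"az":0,"grip":20},{"x":0,"y":-0.8,"z":-0.1,"ax":-0.01,"ay":0,"az":0,"grip":20},{"x":0,"y":-1.3,"z":-0.2,"ax":-0.015,"ay":0,"az":0,"grip":20},{"x":0,"y":-1.7,"z":-0.3,"ax":-0.02,"ay":0,"az":0,"grip":20},{"x":0,"y":-1.7,"z":-0.3,"ax":-0.02,"ay":0,"az":0,"grip":20}]'
python3 -m jog '[{"x":0,"y":0,"z":0,"ax":0,"ay":0,"az":0,"grip":20},{"x":0,"y":0,"z":0,"ax":0,"ay":0,"az":0,"grip":20},{"x":0,"y":0,"z":0,"ax":0,"ay":0,"az":0,"grip":20}]'
python3 -c "
from h import *
lip();pour(49,65);look('c12')"
```

```text
clock: 23.6
eef_pos: [379.1, 4.5, 117.2]
tool_rot: [-2.399, 0.0, -1.332]
force: [0.6, -0.1, -2.4]
width: 37.4
clock: 23.9
eef_pos: [379.0, 4.4, 117.3]
tool_rot: [-2.399, 0.0, -1.332]
force: [-0.2, 0.1, -1.7]
width: 37.1
lip [441.5  19.6  65. ] tilt 47.45
tilt 49 L 65 tcp [380.2   5.4 119. ]
from [379.    4.4 117.3] [-2.399  0.    -1.332]
shift [-0.7 -2.2 -0.3] turn [-0.0271  0.0019  0.0017] clock 23.9
```

View pics/c12.png

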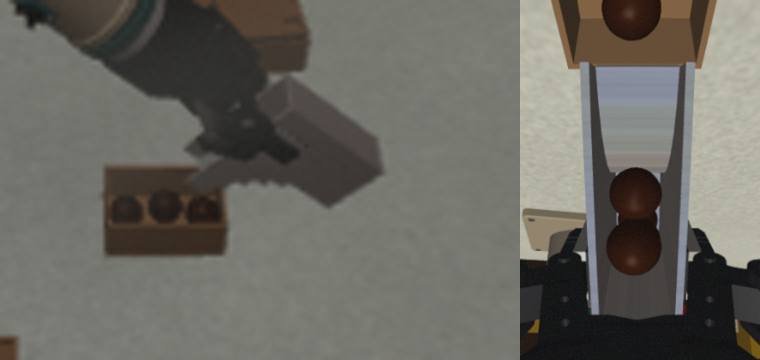

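```bash

python3 -m jog '[{"x":0,"y":-4,"z":2,"ax":0.03,"ay":0,"az":0,"grip":20},{"x":0,"y":-12,"z":6,"ax":0.08,"ay":0,"az":0,"grip":20},{"x":0,"y":-22,"z":12,"ax":0.14,"ay":0,"az":0,"grip":20},{"x":0,"y":-32,"z":20,"ax":0.2,"ay":0,"az":0,"grip":20},{"x":0,"y":-42,"z":30,"ax":0.26,"ay":0,"az":0,"grip":20}]'
python3 -c "
from h import *
lip();look('c13');print(st()[0]['qpos'].round(2));go([430,14,190],[-np.pi/2,0,-1.332])"
```

```text
clock: 24.5
eef_pos: [429.4, 16.6, 124.3]
tool_rot: [-2.135, 0.0, -1.332]
force: [0.6, 0.4, -3.0]
width: 36.7
lip [503.   34.5  90.5] tilt 32.34
[ 0.07  0.81 -0.35  1.76  0.26  1.2  -1.76]
from [429.9  16.7 124.8] [-2.135 -0.    -1.332]
shift [  2.7 -54.8 -35.3] turn [ 5.638e-01 -3.000e-04  1.000e-04] clock 24.6
```

View pics/c13.png

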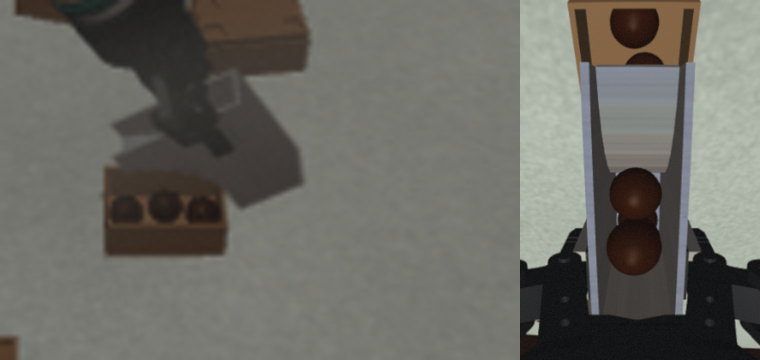

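```bash

python3 -m jog '[{"x":0,"y":-12,"z":-8,"ax":0,"ay":0,"az":0,"grip":20},{"x":0,"y":-26,"z":-17,"ax":0,"ay":0,"az":0,"grip":20},{"x":0,"y":-40,"z":-26,"ax":0.05,"ay":0,"az":0,"grip":20},{"x":0,"y":-52,"z":-34,"ax":0.12,"ay":0,"az":0,"grip":20},{"x":2,"y":-60,"z":-38,"ax":0.2,"ay":0,"az":0,"grip":20}]'
python3 -c "
from h import *
lip();go([430,14,195],[-np.pi/2,0,-1.332])"
```

```text
clock: 25.1
eef_pos: [429.2, 15.0, 195.8]
tool_rot: [-1.937, 0.0, -1.332]
force: [-0.0, -0.4, -1.4]
width: 36.6
lip [507.8  34.1 177.6] tilt 21.01
from [429.2  15.  195.8] [-1.937  0.    -1.332]
shift [1.1 0.5 0.8] turn [ 0.3666  0.0004 -0.0004] clock 25.1
```

```bash

python3 -m jog '[{"x":0,"y":0,"z":0,"ax":0.07,"ay":0,"az":0,"grip":20},{"x":0,"y":0,"z":5,"ax":0.14,"ay":0,"az":0,"grip":20},{"x":1,"y":0,"z":14,"ax":0.22,"ay":0,"az":0,"grip":20},{"x":1,"y":-3,"z":26,"ax":0.3,"ay":0,"az":0,"grip":20},{"x":1,"y":-9,"z":40,"ax":0.3666,"ay":0,"az":0,"grip":20}]'
python3 -c "
from h import *
lip();go([655,-15,190],[-np.pi/2,0,-1.4])"
```

```text
clock: 25.6
eef_pos: [467.3, 22.6, 188.9]
tool_rot: [-1.574, -0.0, -1.333]
force: [0.4, 0.2, -2.1]
width: 36.9
lip [547.   42.  200.6] tilt 0.17
from [467.3  22.6 188.9] [-1.574 -0.    -1.333]
shift [ 80.8  -1.6 173.5] turn [0.003  0.0674 0.0005] clock 25.6
```

```bash

python3 -m jog '[{"x":9,"y":0,"z":20,"ax":0,"ay":0.01,"az":0,"grip":20},{"x":23,"y":0,"z":50,"ax":0,"ay":0.03,"az":0,"grip":20},{"x":38,"y":0,"z":82,"ax":0,"ay":0.05,"az":0,"grip":20},{"x":53,"y":0,"z":114,"ax":0,"ay":0.067,"az":0,"grip":20},{"x":65,"y":0,"z":140,"ax":0.003,"ay":0.067,"az":0,"grip":20}]'
python3 -m jog '[{"x":8,"y":6,"z":16,"ax":0,"ay":0,"az":0,"grip":20},{"x":14,"y":20,"z":28,"ax":0,"ay":0,"az":0,"grip":20},{"x":16,"y":40,"z":34,"ax":0,"ay":0,"az":0,"grip":20},{"x":16,"y":60,"z":34,"ax":0,"ay":0,"az":0,"grip":20},{"x":16,"y":80,"z":34,"ax":0,"ay":0,"az":0,"grip":20}]'
python3 -c "
from h import *
lip();go([655,-15,80],[-np.pi/2,0,-1.4])
crop(get_image('side'),'s14',180,130,340,250,5)"
```

```text
clock: 26.1
eef_pos: [621.0, -7.6, 188.4]
tool_rot: [-1.572, 0.0, -1.4]
force: [-0.5, -0.6, -2.3]
width: 36.6
clock: 26.6
eef_pos: [655.4, -17.1, 107.5]
tool_rot: [-1.573, 0.0, -1.4]
force: [-0.4, -0.0, -1.8]
width: 36.7
lip [736.3  -3.1 119.3] tilt 0.15
from [655.4 -17.1 107.5] [-1.573  0.    -1.4  ]
shift [-2.1 27.5 -0. ] turn [ 0.0026  0.0004 -0.0004] clock 26.6
```

View pics/s14.png

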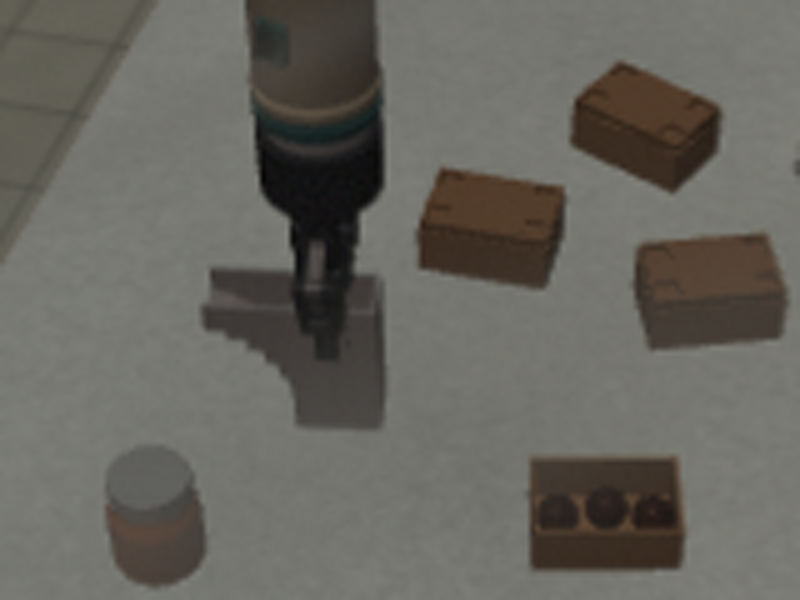

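```bash

python3 -m jog '[{"x":0,"y":9,"z":0,"ax":0.0026,"ay":0,"az":0,"grip":20},{"x":0,"y":17,"z":0,"ax":0.0026,"ay":0,"az":0,"grip":20},{"x":0,"y":23,"z":0,"ax":0.0026,"ay":0,"az":0,"grip":20},{"x":0,"y":26.5,"z":0,"ax":0.0026,"ay":0,"az":0,"grip":20},{"x":0,"y":28,"z":0,"ax":0.0026,"ay":0,"az":0,"grip":20}]'
python3 -m jog '[{"x":0,"y":0,"z":0,"ax":0,"ay":0,"az":0,"grip":20},{"x":0,"y":0,"z":0,"ax":0,"ay":0,"az":0,"grip":20}]'
```

```text
clock: 27.15
eef_pos: [656.9, -16.8, 80.4]
tool_rot: [-1.567, 0.0, -1.399]
force: [-0.2, -0.0, -2.2]
width: 36.8
clock: 27.35
eef_pos: [657.2, -16.8, 80.8]
tool_rot: [-1.566, 0.0, -1.399]
force: [0.2, 0.2, -1.8]
width: 36.7
```

```bash

python3 -m jog '[{"x":0,"y":1,"z":0,"ax":-0.004,"ay":0,"az":0,"grip":20},{"x":0,"y":2,"z":0,"ax":-0.004,"ay":0,"az":0,"grip":20},{"x":0,"y":2,"z":0,"ax":-0.004,"ay":0,"az":0,"grip":20}]'
python3 -m jog '[{"x":0,"y":0.5,"z":0,"ax":0,"ay":0,"az":0,"grip":20},{"x":0,"y":1,"z":0,"ax":0,"ay":0,"az":0,"grip":20},{"x":0,"y":1,"z":0,"ax":0,"ay":0,"az":0,"grip":20}]'
```

```text
clock: 27.65
eef_pos: [657.3, -16.7, 78.8]
tool_rot: [-1.57, 0.0, -1.399]
force: [0.0, -0.9, 0.5]
width: 37.0
clock: 27.95
eef_pos: [657.3, -16.8, 78.8]
tool_rot: [-1.57, -0.0, -1.399]
force: [-2.9, 0.2, 5.9]
width: 36.9
```

```bash

python3 -m jog '[{"x":0,"y":-0.8,"z":0,"ax":0,"ay":0,"az":0,"grip":45},{"x":0,"y":-0.8,"z":0,"ax":0,"ay":0,"az":0,"grip":55},{"x":0,"y":-0.8,"z":0,"ax":0,"ay":0,"az":0,"grip":70},{"x":0,"y":-0.8,"z":0,"ax":0,"ay":0,"az":0,"grip":80},{"x":0,"y":-0.8,"z":0,"ax":0,"ay":0,"az":0,"grip":80}]'
python3 -m jog '[{"x":0,"y":-20,"z":0,"ax":0,"ay":0,"az":0,"grip":80},{"x":0,"y":-50,"z":0,"ax":0,"ay":0,"az":0,"grip":80},{"x":0,"y":-90,"z":0,"ax":0,"ay":0,"az":0,"grip":85},{"x":0,"y":-130,"z":0,"ax":0,"ay":0,"az":0,"grip":85},{"x":0,"y":-170,"z":0,"ax":0,"ay":0,"az":0,"grip":85}]'
python3 - <<'E'
from h import *
im=get_image("wrist");cv2.imwrite("pics/w15.png",im["color"][:,:,::-1])
crop(get_image('side'),'s15',180,90,380,290,4)
crop(get_image('top'),'t15',150,120,320,260,5)
E
```

```text
clock: 28.45
eef_pos: [656.9, -16.7, 78.0]
tool_rot: [-1.571, 0.0, -1.399]
force: [-0.6, -0.1, -0.2]
width: 80.3
clock: 28.95
eef_pos: [656.7, -16.8, 249.7]
tool_rot: [-1.571, 0.0, -1.399]
force: [0.8, 0.1, -0.4]
width: 84.7
```

View pics/s15.png

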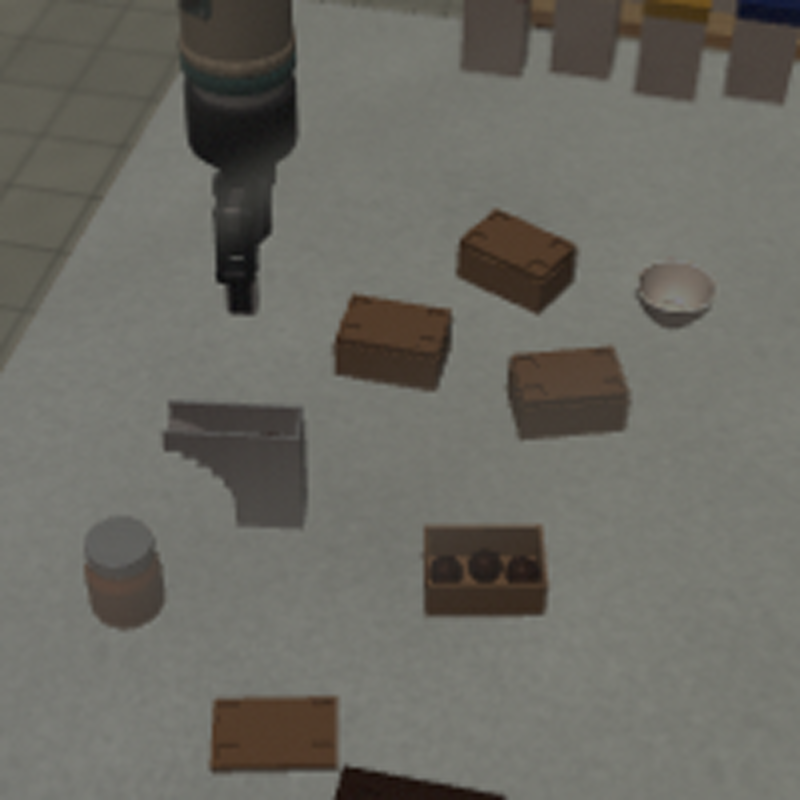

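View pics/w15.png

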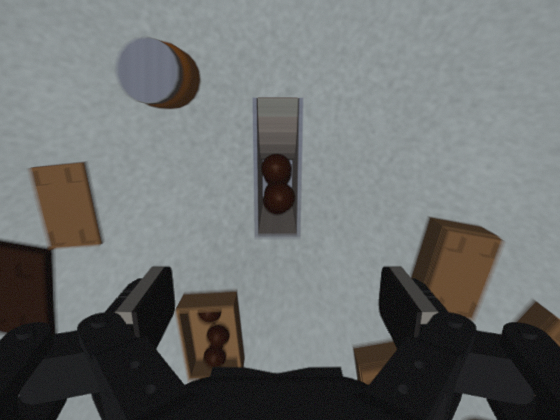

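View pics/t15.png

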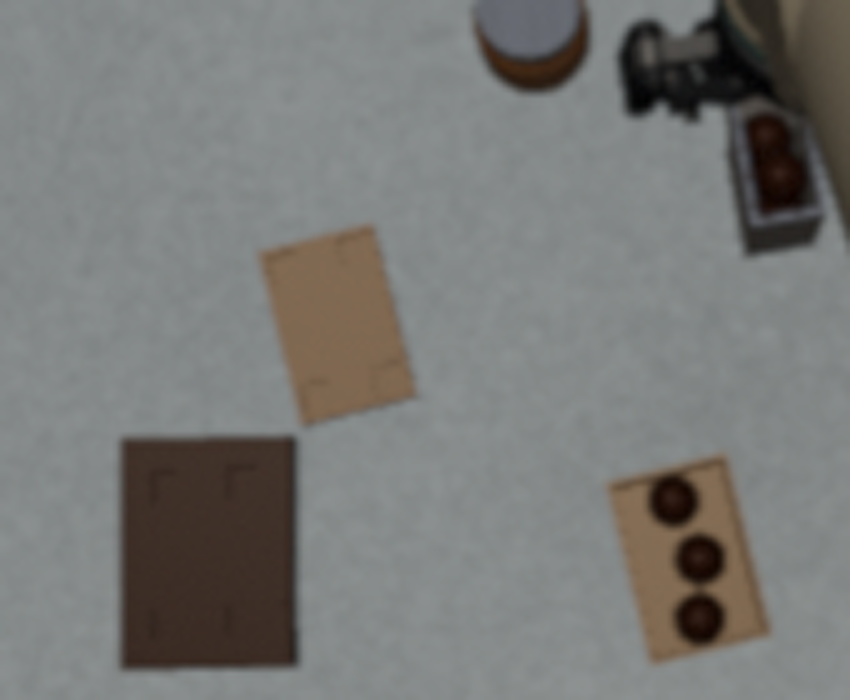

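```bash
python3 - <<'E'
from h import *
im=get_image("wrist");s,R=st()
for t in (-8,-4,-2,0,5,11):
    print(t,proj(im,[s["eef_pos"]+R@np.array(p) for p in [(-42.5,t,11.),(-42.5,t,-11),(42.5,t,11)]]).round(0).tolist())
crop(im,'f',90,240,450,400,2.2)
c,y=rect(get_image("top"),"lid",[(261,253),(373,226),(417,397),(304,425)],13,(150,120),5)
go([c[0],c[1],200],[-np.pi/2,0,y-np.pi/2])
E
```

```text
-8 [[165.0, 271.0], [170.0, 319.0], [380.0, 270.0]]
-4 [[168.0, 266.0], [172.0, 314.0], [378.0, 266.0]]
-2 [[169.0, 264.0], [174.0, 312.0], [376.0, 264.0]]
0 [[170.0, 262.0], [175.0, 309.0], [375.0, 262.0]]
5 [[174.0, 258.0], [178.0, 303.0], [372.0, 257.0]]
11 [[178.0, 252.0], [181.0, 297.0], [368.0, 252.0]]
lid [588.  207.7] len 92.9 wid 60.1 yaw 0.250 / 0.240 r 624
from [656.4 -17.  247.7] [-1.572  0.    -1.399]
shift [-233.1   47.8  -29. ] turn [ 0.001  -0.0789 -0.0001] clock 29.2
```

View pics/f.png

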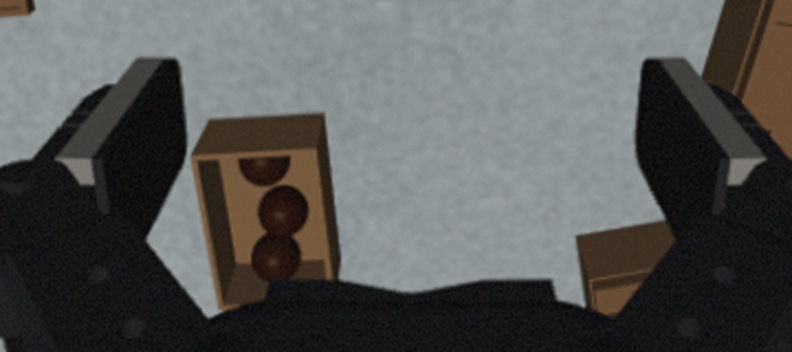

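```bash

python3 -m jog '[{"x":-45,"y":5,"z":-6,"ax":0,"ay":-0.02,"az":0,"grip":85},{"x":-92,"y":10,"z":-12,"ax":0,"ay":-0.04,"az":0,"grip":85},{"x":-140,"y":20,"z":-18,"ax":0,"ay":-0.06,"az":0,"grip":85},{"x":-187,"y":40,"z":-24,"ax":0,"ay":-0.079,"az":0,"grip":85},{"x":-233,"y":60,"z":-29,"ax":0,"ay":-0.079,"az":0,"grip":85}]'
python3 -m jog '[{"x":0,"y":30,"z":0,"ax":0,"ay":0,"az":0,"grip":85},{"x":0,"y":50,"z":0,"ax":0,"ay":0,"az":0,"grip":85},{"x":0,"y":50,"z":0,"ax":0,"ay":0,"az":0,"grip":85}]'
python3 - <<'E'
from h import *
print(st()[0]['qpos'].round(2))
im=get_image("wrist");cv2.imwrite("pics/w16.png",im["color"][:,:,::-1])
go([588,207.7,10],[-np.pi/2,0,.245-np.pi/2])
E
```

```text
clock: 29.7
eef_pos: [587.4, 207.3, 186.8]
tool_rot: [-1.573, 0.0, -1.32]
force: [0.8, 0.1, -0.8]
width: 85.0
clock: 30.0
eef_pos: [585.6, 205.1, 134.2]
tool_rot: [-1.58, -0.001, -1.319]
force: [-0.2, -0.6, -0.6]
width: 85.4
[-0.17  0.74 -0.36  1.68  0.34  0.79 -2.  ]
from [587.1 205.3 136.3] [-1.577e+00 -1.000e-03 -1.320e+00]
shift [ -2.2 126.3   2.2] turn [0.0059 0.0058 0.0006] clock 30.05
```

View pics/w16.png

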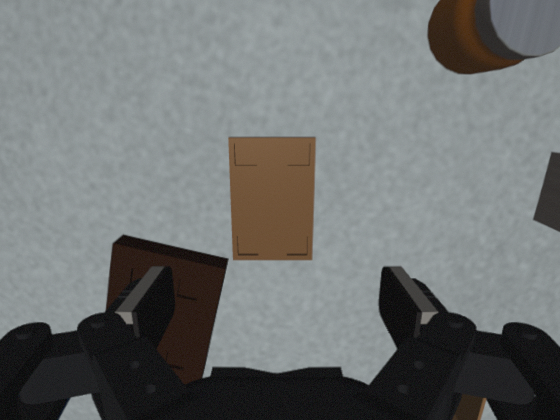

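```bash

python3 - <<'E'
from h import *
im=get_image("wrist")
# long axis from bottom(near) to top(far): TL,TR,BR,BL
c,y=rect(im,"lid",[(229,137),(315,137),(312,260),(233,260)],13)
go([c[0],c[1],10.5],[-np.pi/2,0,y-np.pi/2])
E
```

```text
lid [591.2 207.6] len 95.0 wid 61.8 yaw 0.251 / 0.249 r 627
from [588.4 205.7 137.9] [-1.573  0.    -1.32 ]
shift [ -1.1 127.4   3.4] turn [ 0.0025 -0.0006 -0.    ] clock 30.1
```

```bash

python3 -m jog '[{"x":-1,"y":40,"z":1,"ax":0.0025,"ay":0,"az":0,"grip":85},{"x":-1,"y":75,"z":2,"ax":0.0025,"ay":0,"az":0,"grip":85},{"x":-1,"y":102,"z":2,"ax":0.0025,"ay":0,"az":0,"grip":85},{"x":-1,"y":118,"z":2,"ax":0.0025,"ay":0,"az":0,"grip":85},{"x":-1,"y":125,"z":2,"ax":0.0025,"ay":0,"az":0,"grip":85}]'
python3 -m jog '[{"x":0,"y":0,"z":0,"ax":0,"ay":0,"az":0,"grip":85},{"x":0,"y":0,"z":0,"ax":0,"ay":0,"az":0,"grip":85}]'
python3 - <<'E'
from h import *
go([590,207.6,10],[-np.pi/2,0,.25-np.pi/2])
E
```

```text
clock: 30.6
eef_pos: [590.8, 207.4, 13.3]
tool_rot: [-1.569, 0.0, -1.321]
force: [0.2, -0.3, -0.6]
width: 84.8
clock: 30.8
eef_pos: [591.8, 208.2, 15.4]
tool_rot: [-1.566, 0.001, -1.32]
force: [0.1, -0.1, 0.5]
width: 84.7
from [591.8 208.2  15.4] [-1.566e+00  1.000e-03 -1.320e+00]
shift [ 0.1  5.4 -1.9] turn [-0.0049  0.0003 -0.0007] clock 30.8
```

```bash

python3 -m jog '[{"x":0,"y":3,"z":-1,"ax":-0.005,"ay":0,"az":0,"grip":75},{"x":0,"y":5,"z":-1.5,"ax":-0.005,"ay":0,"az":0,"grip":70},{"x":0,"y":5,"z":-1.5,"ax":-0.005,"ay":0,"az":0,"grip":66}]'
python3 -m jog '[{"x":0,"y":0,"z":0,"ax":0,"ay":0,"az":0,"grip":60},{"x":0,"y":0,"z":0,"ax":0,"ay":0,"az":0,"grip":50},{"x":0,"y":0,"z":0,"ax":0,"ay":0,"az":0,"grip":45},{"x":0,"y":0,"z":0,"ax":0,"ay":0,"az":0,"grip":45}]'
python3 - <<'E'
from h import *
crop(get_image('side'),'s17',190,210,310,310,6)
im=get_image("wrist");cv2.imwrite("pics/w17.png",im["color"][:,:,::-1])
E
```

```text
clock: 31.1
eef_pos: [589.3, 207.3, 9.2]
tool_rot: [-1.573, 0.0, -1.32]
force: [-0.3, -0.4, 0.7]
width: 65.6
clock: 31.5
eef_pos: [589.4, 207.4, 9.8]
tool_rot: [-1.573, 0.0, -1.32]
force: [-1.6, -1.5, 4.5]
width: 60.0
```

View pics/s17.png

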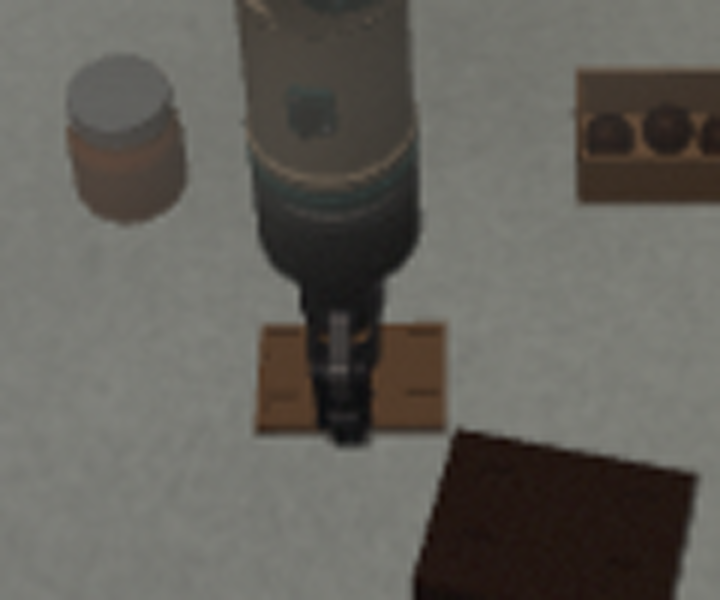

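View pics/w17.png

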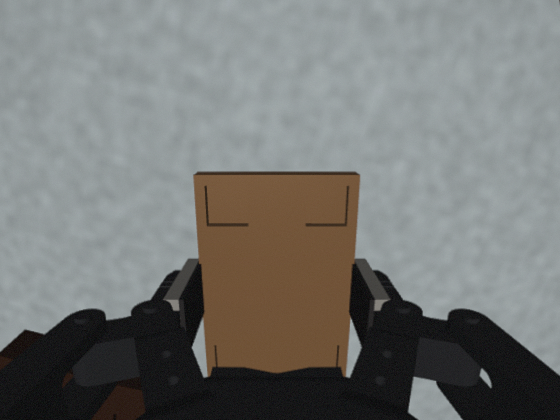

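```bash

python3 -m jog '[{"x":0,"y":-10,"z":0,"ax":0,"ay":0,"az":0,"grip":45},{"x":0,"y":-30,"z":0,"ax":0,"ay":0,"az":0,"grip":45},{"x":0,"y":-60,"z":0,"ax":0,"ay":0,"az":0,"grip":45},{"x":0,"y":-90,"z":0,"ax":0,"ay":0,"az":0,"grip":45}]'
python3 - <<'E'
from h import *
im=get_image("wrist");cv2.imwrite("pics/w18.png",im["color"][:,:,::-1])
s,R=st();print(s['qpos'].round(2))
# lid top plane relative TCP: +3.2 above TCP
P=unproj(im,[[195,173],[359,173]],s["eef_pos"][2]+3.2)
print((P-s["eef_pos"])@R)
go([464.6,25.7,100],[-np.pi/2,0,.236-np.pi/2])
E
```

```text
clock: 32.0
eef_pos: [589.2, 207.3, 100.2]
tool_rot: [-1.574, 0.0, -1.32]
force: [0.5, 0.7, -0.8]
width: 60.7
[-0.18  0.78 -0.34  1.69  0.37  0.72 -2.02]
[[-26.49448466  -2.91883887  45.23343538]
 [ 31.52439626  -3.00167498  45.18403738]]
from [592.3 208.8 105.5] [-1.565e+00  1.000e-03 -1.320e+00]
shift [ 145.7    4.3 -169.1] turn [-0.0054  0.0145 -0.0015] clock 32.05
```

View pics/w18.png

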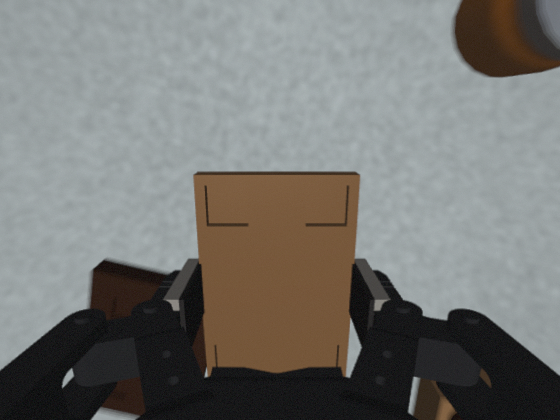

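```bash

python3 -m jog '[{"x":26,"y":0,"z":-30,"ax":0,"ay":0,"az":0,"grip":45},{"x":56,"y":0,"z":-65,"ax":-0.003,"ay":0.005,"az":0,"grip":45},{"x":88,"y":0,"z":-102,"ax":-0.005,"ay":0.01,"az":0,"grip":45},{"x":120,"y":0,"z":-139,"ax":-0.005,"ay":0.014,"az":-0.001,"grip":45},{"x":146,"y":0,"z":-169,"ax":-0.005,"ay":0.0145,"az":-0.001,"grip":45}]'
python3 -m jog '[{"x":0,"y":0,"z":0,"ax":0,"ay":0,"az":0,"grip":45},{"x":0,"y":0,"z":0,"ax":0,"ay":0,"az":0,"grip":45},{"x":0,"y":0,"z":0,"ax":0,"ay":0,"az":0,"grip":45}]'
python3 - <<'E'
from h import *
s,R=st();print(s['qpos'].round(2))
im=get_image("wrist");cv2.imwrite("pics/w19.png",im["color"][:,:,::-1])
for z in (3.2,0,-3):
  P=unproj(im,[[195,173],[359,173]],s["eef_pos"][2]+z);print(z,((P-s["eef_pos"])@R).round(1))
go([464.6,25.7,49],[-np.pi/2,0,.236-np.pi/2])
crop(get_image('side'),'s19',240,170,380,275,5.7)
E
```

```text
clock: 32.55
eef_pos: [460.2, 21.7, 99.9]
tool_rot: [-1.579, -0.002, -1.336]
force: [0.9, -0.2, -0.4]
width: 60.1
clock: 32.85
eef_pos: [463.5, 25.3, 99.8]
tool_rot: [-1.576, -0.0, -1.334]
force: [-0.7, 0.1, -0.7]
width: 60.0
[ 0.1   0.63 -0.32  2.14  0.44  0.44 -1.9 ]
3.2 [[-28.4  -3.4  47.7]
 [ 32.1  -3.4  47.6]]
0 [[-29.1  -0.2  47.2]
 [ 32.9  -0.2  47.1]]
-3 [[-29.8   2.8  46.7]
 [ 33.6   2.8  46.6]]
from [463.4  25.5  99.7] [-1.576 -0.    -1.333]
shift [ 0.1 50.7  1.5] turn [0.0052 0.0017 0.0001] clock 32.9
```

View pics/w19.png

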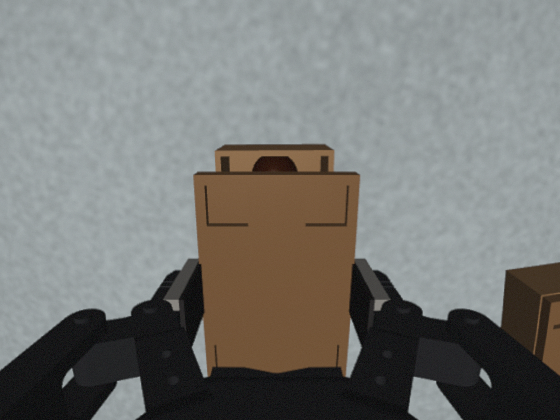

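View pics/s19.png

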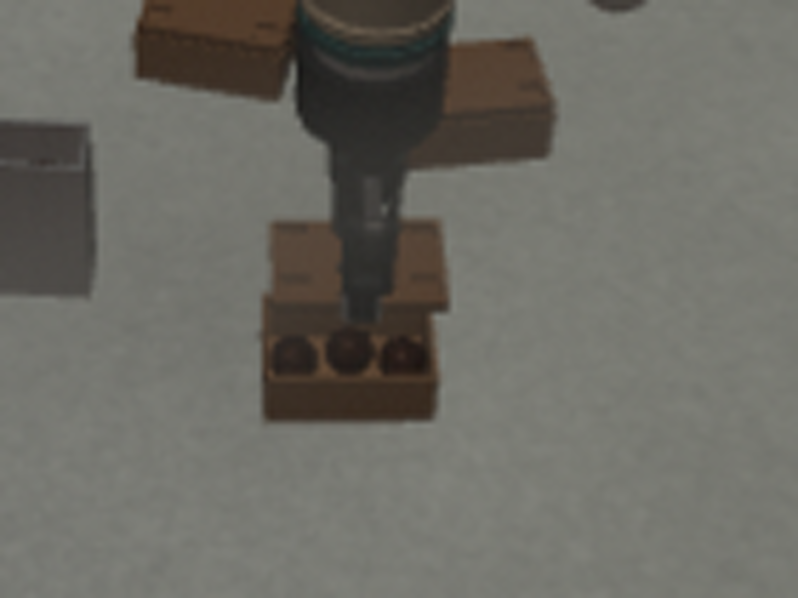

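```bash

python3 - <<'E'
from h import *
s,R=st();im=get_image("wrist");crop(im,'w20',180,120,380,220,4)
P=unproj(im,[[216,147],[333.5,147]],43);print(((P-s["eef_pos"])@R).round(1))
E
```

```text
[[-30.3  56.3  51.7]
 [ 32.   56.3  51.7]]
```

View pics/w20.png

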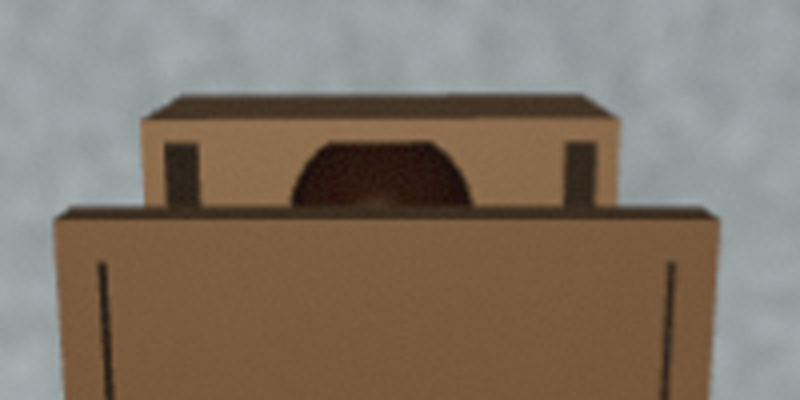

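```bash

python3 - <<'E'
from h import *
s,R=st();im=get_image("wrist")
for uv,z in (([[215.5,149.5],[334.8,149.5]],43),([[193.7,174.5],[359.7,174.5]],s["eef_pos"][2]+2)):
  P=unproj(im,uv,z);print(((P-s["eef_pos"])@R).round(1))
go([464.6,25.7,49],[-np.pi/2,0,.236-np.pi/2])
E
```

```text
[[-30.6  56.1  50.5]
 [ 32.8  56.2  50.4]]
[[-29.2  -2.3  46.9]
 [ 32.7  -2.3  46.9]]
from [462.6  25.2  99.4] [-1.577 -0.    -1.333]
shift [-0.  50.4  2.4] turn [0.0067 0.0017 0.0003] clock 33.05
```

```bash

python3 -m jog '[{"x":-0.5,"y":8,"z":2.4,"ax":0.006,"ay":0.0015,"az":0,"grip":45},{"x":-0.5,"y":20,"z":2.4,"ax":0.006,"ay":0.0015,"az":0,"grip":45},{"x":-0.5,"y":32,"z":2.4,"ax":0.006,"ay":0.0015,"az":0,"grip":45},{"x":-0.5,"y":39,"z":2.4,"ax":0.006,"ay":0.0015,"az":0,"grip":45},{"x":-0.5,"y":43,"z":2.4,"ax":0.006,"ay":0.0015,"az":0,"grip":45}]'
python3 -m jog '[{"x":0,"y":0,"z":0,"ax":0,"ay":0,"az":0,"grip":45},{"x":0,"y":0,"z":0,"ax":0,"ay":0,"az":0,"grip":45}]'
python3 - <<'E'
from h import *
crop(get_image('side'),'s21',250,190,370,270,6)
crop(get_image('wrist'),'w21',160,100,400,280,3.3)
go([464.8,25.7,49],[-np.pi/2,0,.236-np.pi/2])
E
```

```text
clock: 33.55
eef_pos: [463.6, 25.3, 55.4]
tool_rot: [-1.573, -0.001, -1.336]
force: [0.2, -0.0, 0.1]
width: 59.8
clock: 33.75
eef_pos: [464.1, 25.1, 56.5]
tool_rot: [-1.572, -0.001, -1.336]
force: [0.0, -0.9, -0.9]
width: 60.1
from [464.2  25.   56.7] [-1.571e+00 -1.000e-03 -1.336e+00]
shift [-0.5  7.7  0.7] turn [ 0.0007 -0.0015  0.0008] clock 33.85
```

View pics/s21.png

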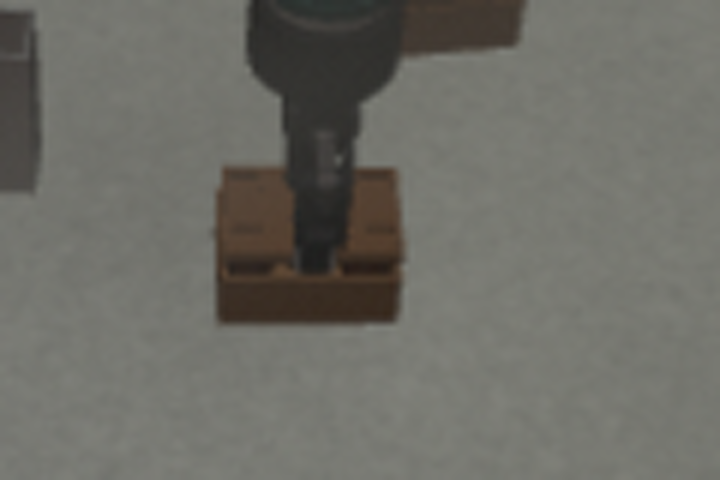

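View pics/w21.png

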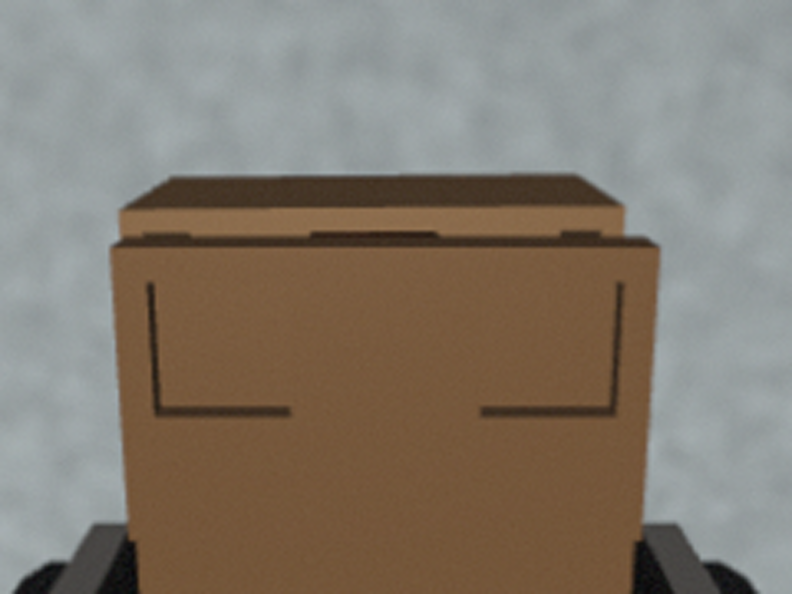

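```bash

python3 - <<'E'
from h import *
s,R=st();im=get_image("wrist")
f=lambda a:[[x/3.3+160,y/3.3+100] for x,y in a]
for uv,z in ((f([(120,210),(624,208)]),43),(f([(112,246),(659,246)]),s["eef_pos"][2]+2)):
  P=unproj(im,uv,z);print(((P-s["eef_pos"])@R).round(1))
E
```

```text
[[-31.6  13.7  48.8]
 [ 31.8  13.7  49. ]]
[[-29.1  -2.1  46.9]
 [ 32.8  -2.   46.8]]
```

```bash

python3 -m jog '[{"x":-1.5,"y":0,"z":1,"ax":0,"ay":0,"az":0,"grip":45},{"x":-1.5,"y":2,"z":1,"ax":0,"ay":0,"az":0,"grip":45},{"x":-1.5,"y":4,"z":1,"ax":0,"ay":0,"az":0,"grip":45},{"x":-1.5,"y":5.5,"z":1,"ax":0,"ay":0,"az":0,"grip":45},{"x":-1.5,"y":6.5,"z":1,"ax":0,"ay":0,"az":0,"grip":45}]'
python3 -m jog '[{"x":0,"y":0,"z":0,"ax":0,"ay":0,"az":0,"grip":45},{"x":0,"y":0.5,"z":0,"ax":0,"ay":0,"az":0,"grip":45},{"x":0,"y":0.5,"z":0,"ax":0,"ay":0,"az":0,"grip":45}]'
python3 - <<'E'
from h import *
crop(get_image('side'),'s22',250,190,370,270,6)
crop(get_image('wrist'),'w22',160,100,400,280,3.3)
E
```

```text
clock: 34.4
eef_pos: [464.4, 26.6, 49.6]
tool_rot: [-1.573, -0.001, -1.336]
force: [0.9, -0.2, 0.1]
width: 60.4
clock: 34.7
eef_pos: [464.5, 26.7, 49.3]
tool_rot: [-1.572, -0.001, -1.336]
force: [-0.6, 0.1, -1.5]
width: 60.4
```

View pics/s22.png

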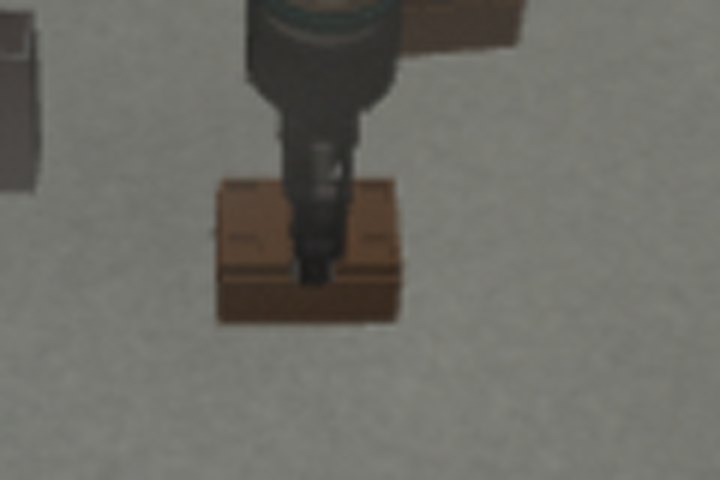

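View pics/w22.png

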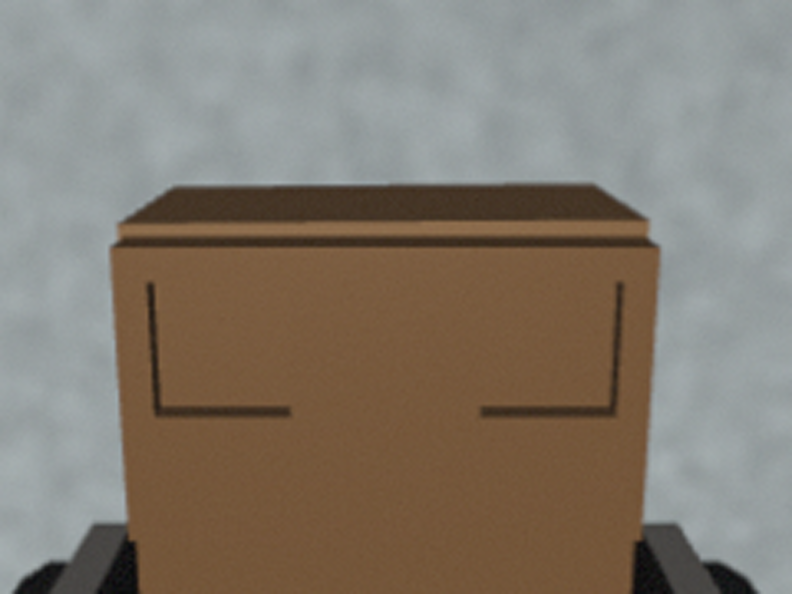

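```bash

python3 -m jog '[{"x":0,"y":0.7,"z":0,"ax":0,"ay":0,"az":0,"grip":45},{"x":0,"y":1.2,"z":0,"ax":0,"ay":0,"az":0,"grip":45},{"x":0,"y":1.2,"z":0,"ax":0,"ay":0,"az":0,"grip":45}]'
python3 -m jog '[{"x":0,"y":0,"z":0,"ax":0,"ay":0,"az":0,"grip":64},{"x":0,"y":0,"z":0,"ax":0,"ay":0,"az":0,"grip":72},{"x":0,"y":0,"z":0,"ax":0,"ay":0,"az":0,"grip":80},{"x":0,"y":-20,"z":0,"ax":0,"ay":0,"az":0,"grip":85},{"x":0,"y":-60,"z":0,"ax":0,"ay":0,"az":0,"grip":85}]'
python3 -m jog '[{"x":0,"y":-40,"z":0,"ax":0,"ay":0,"az":0,"grip":85},{"x":0,"y":-80,"z":0,"ax":0,"ay":0,"az":0,"grip":85},{"x":0,"y":-110,"z":0,"ax":0,"ay":0,"az":0,"grip":85},{"x":0,"y":-110,"z":0,"ax":0,"ay":0,"az":0,"grip":85}]'
python3 - <<'E'
from h import *
crop(get_image('side'),'s23',180,90,380,290,3.5)
im=get_image('wrist');cv2.imwrite('pics/w23.png',im['color'][:,:,::-1])
crop(get_image('top'),'t23',280,140,480,300,4)
print(st()[0]['qpos'].round(2))
E
```

```text
clock: 35.1
eef_pos: [464.6, 26.7, 49.0]
tool_rot: [-1.572, -0.001, -1.336]
force: [-2.2, 0.5, 10.8]
width: 60.5
clock: 35.6
eef_pos: [462.7, 26.6, 106.8]
tool_rot: [-1.578, 0.0, -1.336]
force: [1.3, 0.1, -0.4]
width: 85.0
clock: 36.0
eef_pos: [467.2, 27.3, 221.7]
tool_rot: [-1.565, -0.002, -1.337]
force: [0.9, 0.0, -0.4]
width: 85.1
[ 0.23  0.44 -0.48  2.03  0.3   0.74 -1.77]
```

View pics/s23.png

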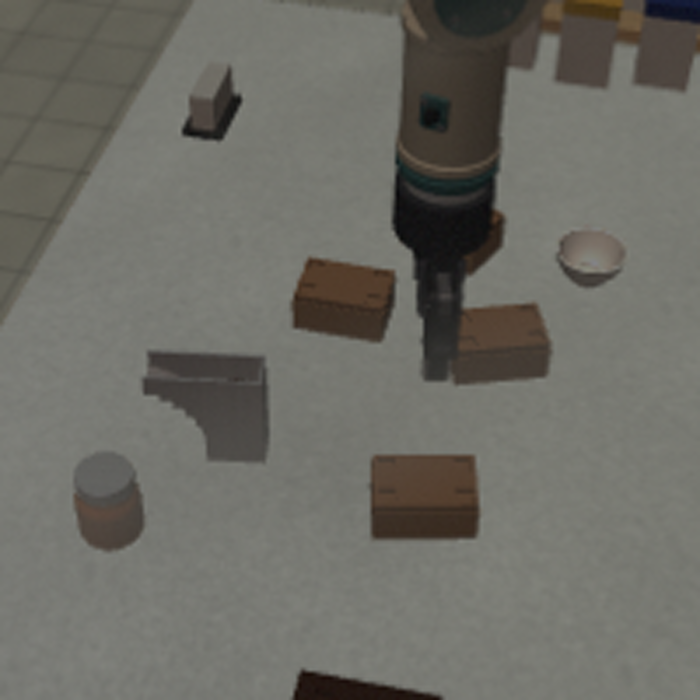

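View pics/w23.png

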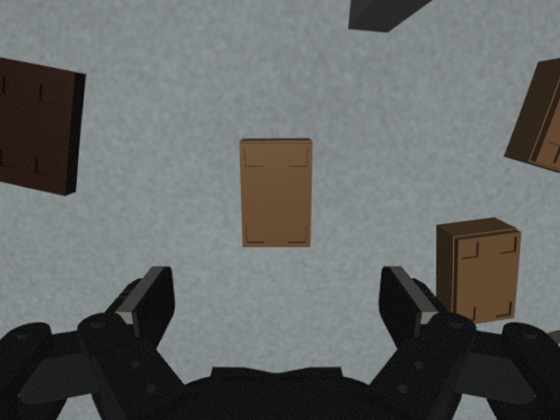

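View pics/t23.png

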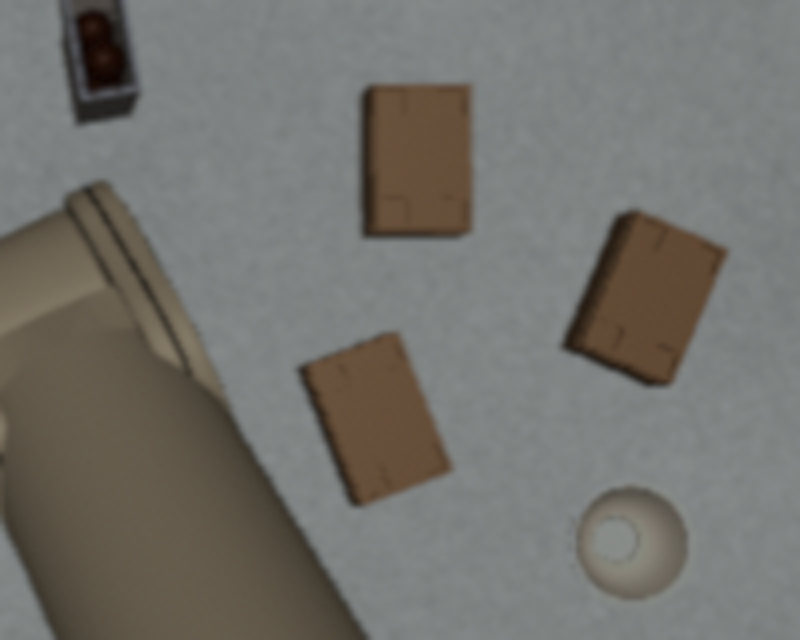

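```bash

python3 - <<'E'
from h import *
im=get_image("top");b=((280,140),4)
rect(im,"t3",[(303,367),(399,333),(452,467),(360,505)],51,*b)
rect(im,"t1",[(370,86),(471,86),(470,233),(369,235)],51,*b)
rect(im,"t2",[(634,210),(728,250),(671,384),(579,347)],51,*b)
go([431.4,-193.1,180],[-np.pi/2,0,.35-np.pi/2])
E
```

```text
t3 [ 431.6 -192.7] len 91.8 wid 63.8 yaw 0.370 / 0.358 r 473
t1 [ 595.1 -221.9] len 94.7 wid 64.3 yaw -0.024 / 0.006 r 635
t2 [ 506.8 -367.9] len 93.7 wid 63.2 yaw -0.414 / -0.401 r 626
from [463.8  26.5 217.1] [-1.575e+00 -1.000e-03 -1.336e+00]
shift [206.1  37.5 -82.4] turn [ 0.0038 -0.1156  0.0003] clock 36.2
```

```bash

python3 -m jog '[{"x":42,"y":0,"z":-16,"ax":0.001,"ay":-0.02,"az":0,"grip":85},{"x":84,"y":5,"z":-33,"ax":0.002,"ay":-0.05,"az":0,"grip":85},{"x":126,"y":15,"z":-50,"ax":0.003,"ay":-0.08,"az":0,"grip":85},{"x":168,"y":25,"z":-67,"ax":0.004,"ay":-0.11,"az":0,"grip":85},{"x":206,"y":37,"z":-82,"ax":0.004,"ay":-0.1156,"az":0,"grip":85}]'
python3 -m jog '[{"x":0,"y":0,"z":0,"ax":0,"ay":0,"az":0,"grip":85},{"x":0,"y":0,"z":0,"ax":0,"ay":0,"az":0,"grip":85},{"x":0,"y":0,"z":0,"ax":0,"ay":0,"az":0,"grip":85}]'
python3 - <<'E'
from h import *
print(st()[0]['qpos'].round(2))
im=get_image('wrist');cv2.imwrite('pics/w24.png',im['color'][:,:,::-1])
go([431.5,-193,24],[-np.pi/2,0,.36-np.pi/2])
E
```

```text
clock: 36.7
eef_pos: [431.4, -194.4, 179.8]
tool_rot: [-1.57, 0.001, -1.22]
force: [1.6, -0.1, 0.7]
width: 85.0
clock: 37.0
eef_pos: [432.8, -191.1, 180.9]
tool_rot: [-1.569, 0.001, -1.219]
force: [0.3, 0.6, 0.5]
width: 85.2
[ 0.69  0.51 -0.48  2.05  0.37  0.66 -1.24]
from [ 433.1 -190.9  181.2] [-1.568  0.    -1.218]
shift [  1.5 157.2  -2.6] turn [-0.0025 -0.0071 -0.0003] clock 37.05
```

View pics/w24.png

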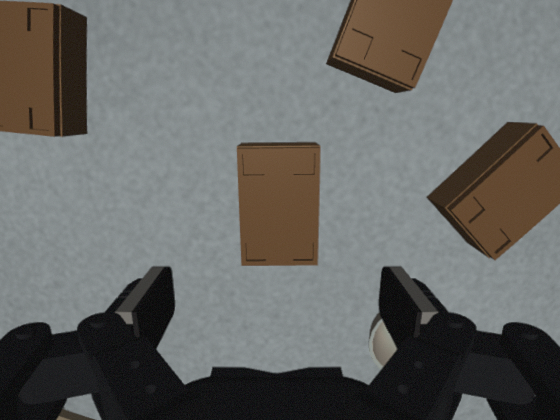

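```bash

python3 - <<'E'
from h import *
im=get_image("wrist")
c,y=rect(im,"t3",[(237.5,146),(320,146),(318,265),(241.5,265)],51)
go([c[0],c[1],24],[-np.pi/2,0,y-np.pi/2])
E
```

```text
t3 [ 432.8 -195.3] len 95.2 wid 61.5 yaw 0.362 / 0.352 r 475
from [ 433.2 -191.   181.4] [-1.568 -0.    -1.218]
shift [  4.  157.4  -2.3] turn [-0.0027 -0.0093  0.0002] clock 37.1
```

```bash

python3 -m jog '[{"x":1,"y":42,"z":-1,"ax":-0.0025,"ay":-0.007,"az":0,"grip":85},{"x":2,"y":85,"z":-2.3,"ax":-0.0025,"ay":-0.007,"az":0,"grip":85},{"x":2,"y":120,"z":-2.3,"ax":-0.0025,"ay":-0.007,"az":0,"grip":85},{"x":2,"y":145,"z":-2.3,"ax":-0.0025,"ay":-0.007,"az":0,"grip":85},{"x":2,"y":157,"z":-2.3,"ax":-0.0025,"ay":-0.007,"az":0,"grip":85}]'
python3 -m jog '[{"x":0,"y":0,"z":0,"ax":0,"ay":0,"az":0,"grip":75},{"x":0,"y":0,"z":0,"ax":0,"ay":0,"az":0,"grip":68},{"x":0,"y":0,"z":0,"ax":0,"ay":0,"az":0,"grip":60},{"x":0,"y":0,"z":0,"ax":0,"ay":0,"az":0,"grip":50},{"x":0,"y":0,"z":0,"ax":0,"ay":0,"az":0,"grip":50}]'
python3 - <<'E'
from h import *
im=get_image('wrist');cv2.imwrite('pics/w25.png',im['color'][:,:,::-1])
go([431.5,-193,24],[-np.pi/2,0,.36-np.pi/2])
E
```

```text
clock: 37.6
eef_pos: [431.4, -193.6, 22.8]
tool_rot: [-1.573, 0.001, -1.211]
force: [0.8, -1.1, -0.8]
width: 84.7
clock: 38.1
eef_pos: [432.7, -195.4, 25.9]
tool_rot: [-1.569, -0.002, -1.214]
force: [-0.8, 1.6, 7.6]
width: 63.0
from [ 432.7 -195.4   25.9] [-1.569 -0.002 -1.214]
shift [-2.7  1.9 -0.3] turn [-0.0022 -0.0029  0.0024] clock 38.15
```

View pics/w25.png

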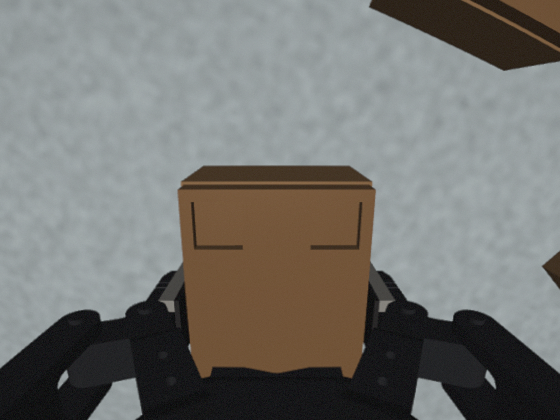

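```bash

python3 -m jog '[{"x":0,"y":-15,"z":0,"ax":0,"ay":0,"az":0,"grip":50},{"x":0,"y":-40,"z":0,"ax":0,"ay":0,"az":0,"grip":50},{"x":0,"y":-75,"z":0,"ax":0,"ay":0,"az":0,"grip":50},{"x":0,"y":-105,"z":0,"ax":0,"ay":0,"az":0,"grip":50},{"x":0,"y":-115,"z":0,"ax":0,"ay":0,"az":0,"grip":50}]'
python3 - <<'E'
from h import *
s,R=st();print(s['qpos'].round(2))
im=get_image('wrist');cv2.imwrite('pics/w26.png',im['color'][:,:,::-1])
P=unproj(im,[[179,189],[374.5,189]],s["eef_pos"][2]+25.1);print(((P-s["eef_pos"])@R).round(1))
go([470,272.7,140],[-np.pi/2,0,.007-np.pi/2])
E
```

```text
clock: 38.65
eef_pos: [433.2, -196.0, 142.6]
tool_rot: [-1.567, -0.005, -1.214]
force: [0.9, -0.0, -0.9]
width: 62.9
[ 0.68  0.57 -0.45  2.09  0.45  0.57 -1.31]
[[-28.6 -25.1  46.1]
 [ 32.2 -24.8  45.9]]
from [ 433.2 -196.2  142.6] [-1.567 -0.005 -1.215]
shift [-426.6    1.2  198. ] turn [-0.0048  0.3492  0.0044] clock 38.7
```

View pics/w26.png

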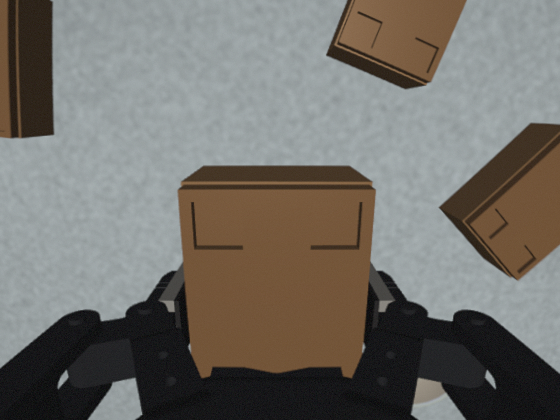

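```bash

python3 -m jog '[{"x":-25,"y":0,"z":12,"ax":0,"ay":0.02,"az":0,"grip":50},{"x":-65,"y":0,"z":30,"ax":0,"ay":0.05,"az":0,"grip":50},{"x":-107,"y":0,"z":50,"ax":0,"ay":0.09,"az":0,"grip":50},{"x":-149,"y":0,"z":70,"ax":-0.002,"ay":0.13,"az":0.002,"grip":50},{"x":-191,"y":0,"z":89,"ax":-0.004,"ay":0.17,"az":0.004,"grip":50}]'
python3 - <<'E'
from h import *
s,R=st();print(s['qpos'].round(2))
go([470,272.7,140],[-np.pi/2,0,.007-np.pi/2])
E
```

```text
clock: 39.2
eef_pos: [447.8, 16.3, 138.4]
tool_rot: [-1.576, 0.003, -1.386]
force: [2.0, -0.5, -1.0]
width: 62.9
[ 0.15  0.54 -0.36  2.15  0.37  0.51 -1.87]
from [447.8  16.3 138.4] [-1.576  0.003 -1.386]
shift [-248.    -1.3   68.9] turn [ 0.0057  0.1778 -0.0022] clock 39.2
```

```bash

python3 -m jog '[{"x":-42,"y":0,"z":12,"ax":0.001,"ay":0.03,"az":0,"grip":50},{"x":-88,"y":0,"z":25,"ax":0.002,"ay":0.07,"az":0,"grip":50},{"x":-136,"y":0,"z":38,"ax":0.003,"ay":0.11,"az":0,"grip":50},{"x":-184,"y":0,"z":51,"ax":0.005,"ay":0.15,"az":-0.002,"grip":50},{"x":-225,"y":0,"z":63,"ax":0.0057,"ay":0.178,"az":-0.002,"grip":50}]'
python3 -m jog '[{"x":0,"y":0,"z":0,"ax":0,"ay":0,"az":0,"grip":50},{"x":0,"y":0,"z":0,"ax":0,"ay":0,"az":0,"grip":50},{"x":0,"y":0,"z":0,"ax":0,"ay":0,"az":0,"grip":50}]'
python3 - <<'E'
from h import *
s,R=st();print(s['qpos'].round(2))
go([470,272.7,85],[-np.pi/2,0,.007-np.pi/2])
E
```

```text
clock: 39.7
eef_pos: [467.6, 250.3, 138.6]
tool_rot: [-1.57, 0.0, -1.561]
force: [1.8, -0.0, -0.8]
width: 63.1
clock: 40.0
eef_pos: [467.8, 245.6, 138.7]
tool_rot: [-1.571, -0.002, -1.563]
force: [0.1, 0.4, -0.3]
width: 63.0
[-0.36  0.62 -0.27  1.95  0.27  0.61 -2.37]
from [467.8 245.6 138.7] [-1.571 -0.002 -1.563]
shift [-27.2  53.6   2.4] turn [0.0006 0.0009 0.0021] clock 40.0
```

```bash

python3 -m jog '[{"x":-12,"y":10,"z":1,"ax":0,"ay":0,"az":0.002,"grip":50},{"x":-27,"y":30,"z":2.4,"ax":0,"ay":0,"az":0.002,"grip":50},{"x":-27,"y":50,"z":2.4,"ax":0,"ay":0,"az":0.002,"grip":50},{"x":-27,"y":58,"z":2.4,"ax":0,"ay":0,"az":0.002,"grip":50},{"x":-27,"y":58,"z":2.4,"ax":0,"ay":0,"az":0.002,"grip":50}]'
python3 -m jog '[{"x":0,"y":0,"z":0,"ax":0,"ay":0,"az":0,"grip":50},{"x":0,"y":0,"z":0,"ax":0,"ay":0,"az":0,"grip":50}]'
python3 - <<'E'
from h import *
crop(get_image('side'),'s27',230,220,350,320,6)
im=get_image('wrist');cv2.imwrite('pics/w27.png',im['color'][:,:,::-1])
go([470,272.7,42],[-np.pi/2,0,.007-np.pi/2])
E
```

```text
clock: 40.5
eef_pos: [469.8, 273.4, 80.2]
tool_rot: [-1.572, 0.0, -1.563]
force: [-0.2, 0.1, -0.7]
width: 63.1
clock: 40.7
eef_pos: [471.3, 274.7, 82.4]
tool_rot: [-1.568, 0.003, -1.562]
force: [0.9, -0.0, -1.4]
width: 63.2
from [471.2 274.8  82.5] [-1.568  0.003 -1.562]
shift [ 2.2 40.5 -1.3] turn [-0.0025  0.0016 -0.0033] clock 40.8
```

View pics/s27.png

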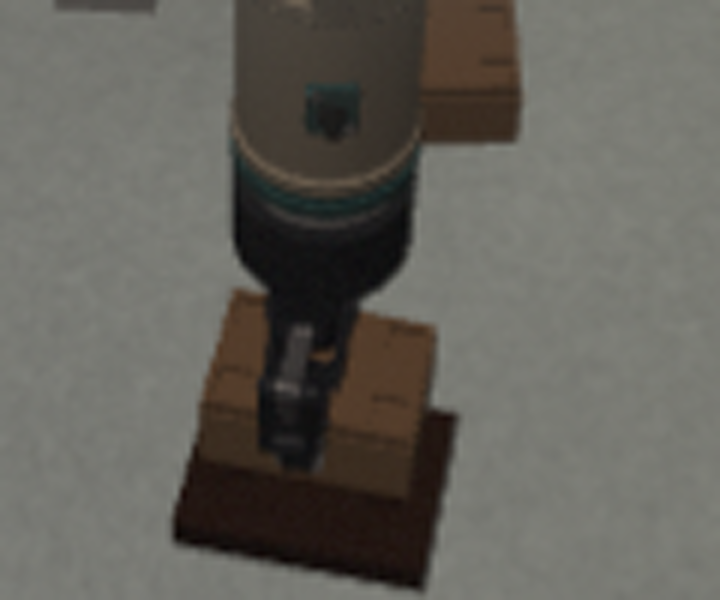

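View pics/w27.png

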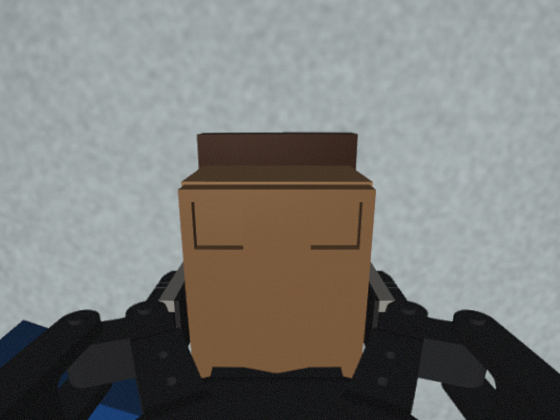

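```bash

python3 - <<'E'
from h import *
im=get_image('wrist');c=im.copy();c['color']=np.clip(im['color'].astype(int)*2,0,255).astype(np.uint8)
crop(c,'w28',170,120,390,200,3.6)
E
```

```text
(no output)
```

View pics/w28.png

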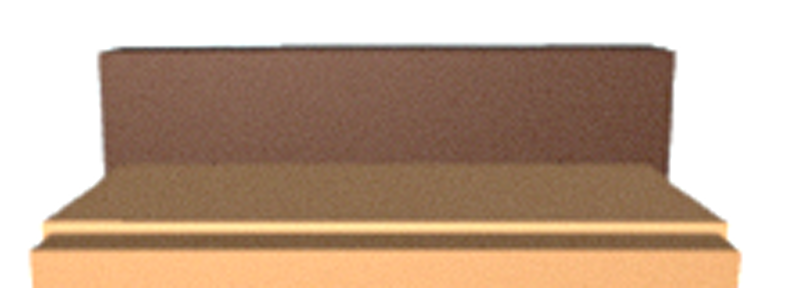

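```bash
cat >> h.py <<'E'
def rel(im,uv,z):
    s,R=st(); P=unproj(im,uv,z); q=(P-s["eef_pos"])@R; d=q[1]-q[0]
    print("ends x %.1f %.1f mid x %.2f  z %.2f  width %.1f slope %.4f"%(q[0,0],q[1,0],q[:,0].mean(),q[:,2].mean(),np.hypot(d[0],d[2]),d[2]/d[0])); return q
E
python3 - <<'E'
from h import *
im=get_image('wrist');s,R=st()
rel(im,[[197.4,135.1],[357.4,134.7]],20)
rel(im,[[178.9,189.4],[375.2,189.4]],s["eef_pos"][2]+25.1)
E
```

```text
ends x -41.4 45.7 mid x 2.19  z 58.23  width 87.1 slope 0.0017
ends x -28.8 32.2 mid x 1.70  z 46.50  width 61.1 slope -0.0006
```

```bash

python3 -m jog '[{"x":0.5,"y":8,"z":-0.7,"ax":-0.0025,"ay":0,"az":-0.003,"grip":50},{"x":0.6,"y":18,"z":-1.3,"ax":-0.0025,"ay":0,"az":-0.003,"grip":50},{"x":0.6,"y":27,"z":-1.3,"ax":-0.0025,"ay":0,"az":-0.003,"grip":50},{"x":0.6,"y":32,"z":-1.3,"ax":-0.0025,"ay":0,"az":-0.003,"grip":50},{"x":0.6,"y":32,"z":-1.3,"ax":-0.0025,"ay":0,"az":-0.003,"grip":50}]'
python3 -m jog '[{"x":0,"y":0,"z":0,"ax":0,"ay":0,"az":0,"grip":50},{"x":0,"y":0,"z":0,"ax":0,"ay":0,"az":0,"grip":50},{"x":0,"y":0,"z":0,"ax":0,"ay":0,"az":0,"grip":50}]'
python3 - <<'E'
from h import *
im=get_image('wrist');c=im.copy();c['color']=np.clip(im['color'].astype(int)*2,0,255).astype(np.uint8)
crop(c,'w29',170,120,390,200,3.6)
crop(get_image('side'),'s29',230,220,350,320,6)
go([470,272.7,42],[-np.pi/2,0,.007-np.pi/2])
E
```

```text
clock: 41.4
eef_pos: [468.6, 273.8, 48.4]
tool_rot: [-1.574, -0.002, -1.561]
force: [0.4, 0.8, -2.1]
width: 62.9
clock: 41.7
eef_pos: [469.5, 274.3, 49.9]
tool_rot: [-1.572, -0.0, -1.562]
force: [1.0, 1.2, -1.0]
width: 62.8
from [469.5 274.3  49.9] [-1.572 -0.    -1.562]
shift [1.6 7.9 0.5] turn [0.0009 0.0021 0.0002] clock 41.8
```

View pics/w29.png

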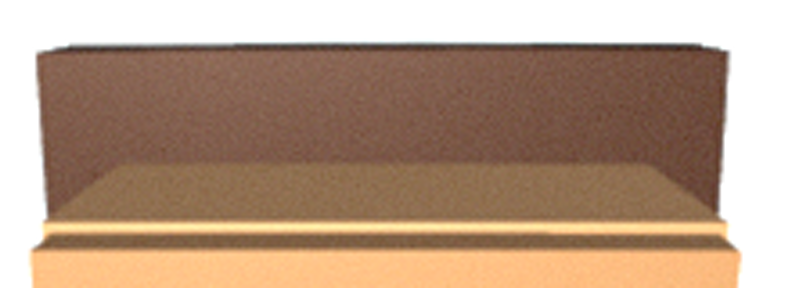

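View pics/s29.png

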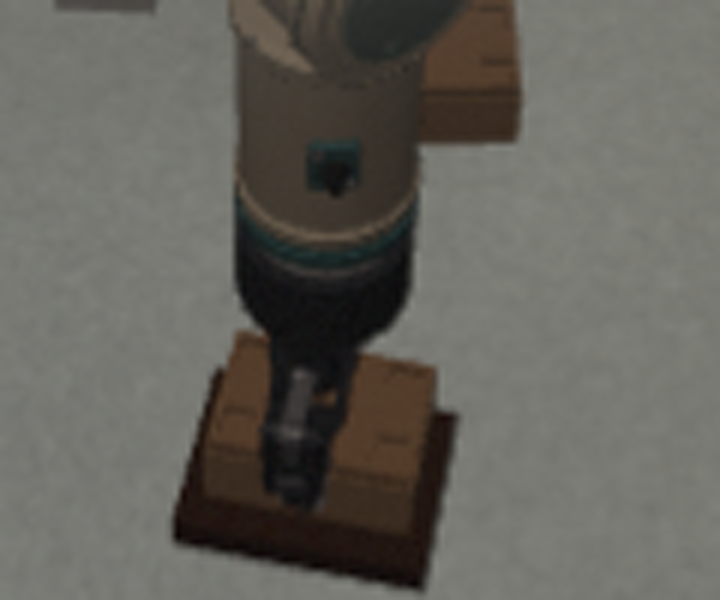

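```bash

python3 - <<'E'
from h import *
im=get_image('wrist');s,R=st();z=s["eef_pos"][2]
f=lambda a:[[x/3.6+170,y/3.6+120] for x,y in a]
rel(im,f([(36,55),(729,53)]),20)
rel(im,f([(118,163),(655,163)]),z-25.9+5)
rel(im,f([(32,250),(739,250)]),z+25.1)
E
```

```text
ends x -42.1 45.2 mid x 1.51  z 60.03  width 87.3 slope 0.0019
ends x -30.6 34.5 mid x 1.97  z 47.45  width 65.1 slope -0.0010
ends x -28.8 32.2 mid x 1.69  z 46.48  width 61.0 slope -0.0012
```

```bash

python3 -m jog '[{"x":-0.3,"y":1,"z":0.5,"ax":0.001,"ay":0,"az":0,"grip":50},{"x":-0.3,"y":3,"z":0.5,"ax":0.001,"ay":0,"az":0,"grip":50},{"x":-0.3,"y":5,"z":0.5,"ax":0.001,"ay":0,"az":0,"grip":50},{"x":-0.3,"y":6.5,"z":0.5,"ax":0.001,"ay":0,"az":0,"grip":50},{"x":-0.3,"y":7.5,"z":0.5,"ax":0.001,"ay":0,"az":0,"grip":50}]'
python3 -m jog '[{"x":0,"y":0,"z":0,"ax":0,"ay":0,"az":0,"grip":50},{"x":0,"y":0,"z":0,"ax":0,"ay":0,"az":0,"grip":50}]'
python3 - <<'E'
from h import *
im=get_image('wrist');c=im.copy();c['color']=np.clip(im['color'].astype(int)*2,0,255).astype(np.uint8)
crop(c,'w30',170,120,390,200,3.6)
crop(get_image('side'),'s30',230,220,350,320,6)
go([470,272.7,42],[-np.pi/2,0,.007-np.pi/2])
E
```

```text
clock: 42.35
eef_pos: [469.6, 274.4, 41.9]
tool_rot: [-1.572, -0.001, -1.562]
force: [-2.0, -0.5, 11.4]
width: 62.5
clock: 42.55
eef_pos: [469.8, 274.5, 42.1]
tool_rot: [-1.571, -0.0, -1.562]
force: [-0.6, 0.2, -0.8]
width: 62.8
from [469.8 274.5  42.1] [-1.571 -0.    -1.562]
shift [1.8 0.1 0.2] turn [0.0003 0.0021 0.0005] clock 42.65
```

View pics/w30.png

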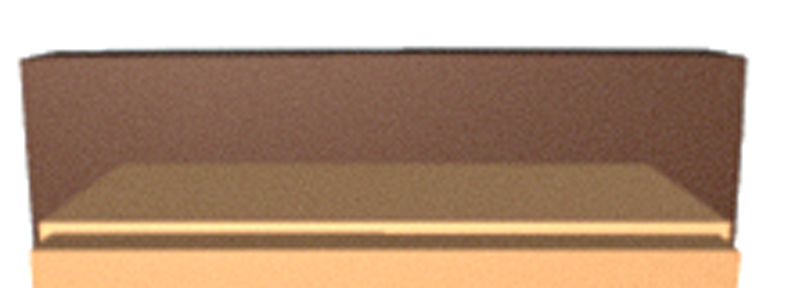

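View pics/s30.png

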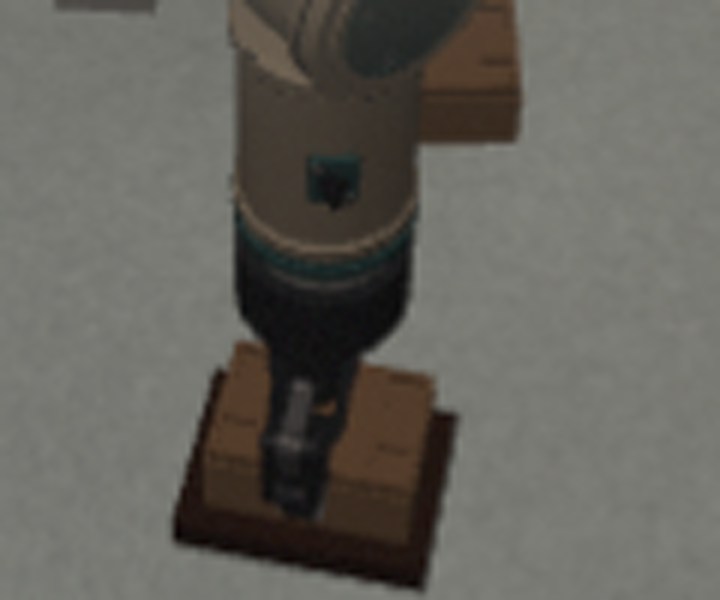

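```bash

python3 -m jog '[{"x":0,"y":0.5,"z":0,"ax":0,"ay":0,"az":0,"grip":50},{"x":0,"y":0.5,"z":0,"ax":0,"ay":0,"az":0,"grip":66},{"x":0,"y":0.5,"z":0,"ax":0,"ay":0,"az":0,"grip":76},{"x":0,"y":0,"z":0,"ax":0,"ay":0,"az":0,"grip":85},{"x":0,"y":-5,"z":0,"ax":0,"ay":0,"az":0,"grip":85}]'
python3 -m jog '[{"x":0,"y":-40,"z":0,"ax":0,"ay":0,"az":0,"grip":85},{"x":0,"y":-80,"z":0,"ax":0,"ay":0,"az":0,"grip":85},{"x":0,"y":-120,"z":0,"ax":0,"ay":0,"az":0,"grip":85},{"x":0,"y":-150,"z":0,"ax":0,"ay":0,"az":0,"grip":85},{"x":0,"y":-150,"z":0,"ax":0,"ay":0,"az":0,"grip":85}]'
python3 - <<'E'
from h import *
im=get_image('wrist');cv2.imwrite('pics/w31.png',im['color'][:,:,::-1])
crop(get_image('side'),'s31',180,90,380,320,2.6)
crop(get_image('top'),'t31',280,140,480,300,4)
print(st()[0]['qpos'].round(2))
go([595,-222,180],[-np.pi/2,0,-.01-np.pi/2])
E
```

```text
clock: 43.15
eef_pos: [469.5, 274.3, 46.9]
tool_rot: [-1.572, -0.001, -1.562]
force: [0.3, -0.8, -0.7]
width: 85.4
clock: 43.65
eef_pos: [472.2, 276.3, 201.8]
tool_rot: [-1.563, 0.004, -1.562]
force: [-0.2, 0.1, -0.1]
width: 85.0
[-0.37  0.55 -0.31  1.86  0.23  0.77 -2.37]
from [469.5 274.1 196.9] [-1.572e+00 -1.000e-03 -1.562e+00]
shift [497.2  17.3 121.1] turn [0.0008 0.019  0.0011] clock 43.8
```

View pics/w31.png

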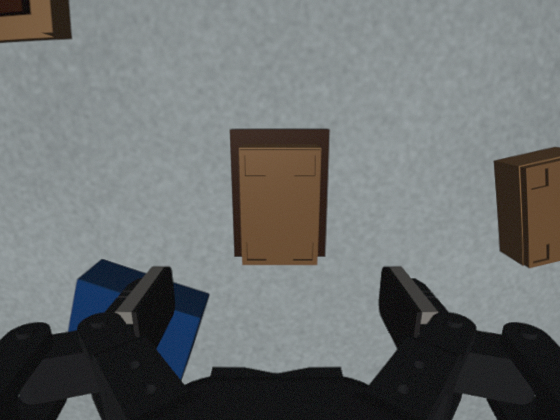

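View pics/s31.png

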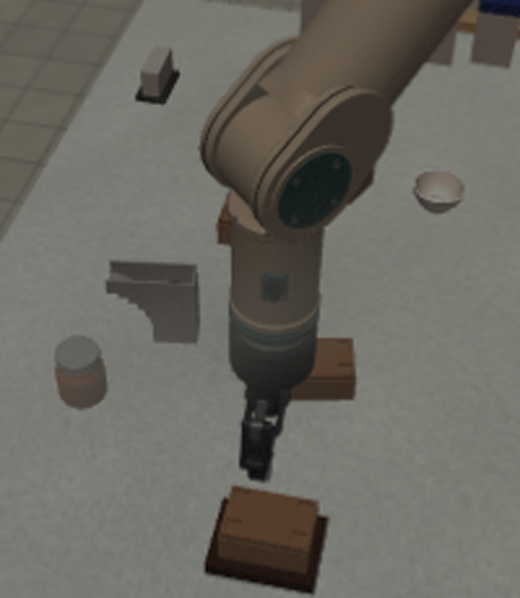

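View pics/t31.png

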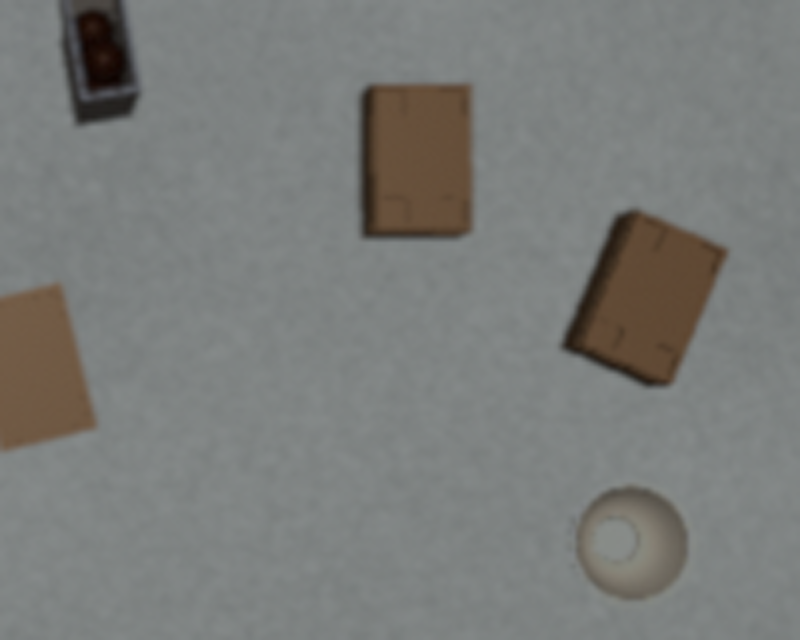

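```bash

python3 -m jog '[{"x":48,"y":0,"z":12,"ax":0,"ay":0.0,"az":0,"grip":85},{"x":96,"y":0,"z":24,"ax":0,"ay":0.0,"az":0,"grip":85},{"x":144,"y":0,"z":36,"ax":0,"ay":0.005,"az":0,"grip":85},{"x":192,"y":0,"z":48,"ax":0,"ay":0.01,"az":0,"grip":85},{"x":240,"y":2,"z":59,"ax":0,"ay":0.01,"az":0,"grip":85}]'
python3 -m jog '[{"x":48,"y":0,"z":12,"ax":0,"ay":0.0,"az":0,"grip":85},{"x":96,"y":3,"z":24,"ax":0,"ay":0.0,"az":0,"grip":85},{"x":144,"y":6,"z":36,"ax":0,"ay":0.005,"az":0,"grip":85},{"x":192,"y":9,"z":48,"ax":0,"ay":0.01,"az":0,"grip":85},{"x":240,"y":12,"z":59,"ax":0,"ay":0.01,"az":0,"grip":85}]'
python3 - <<'E'
from h import *
print(st()[0]['qpos'].round(2))
go([595,-222,180],[-np.pi/2,0,-.01-np.pi/2])
E
```

```text
clock: 44.3
eef_pos: [530.5, 33.1, 193.8]
tool_rot: [-1.574, -0.001, -1.571]
force: [0.9, 0.1, -0.1]
width: 85.1
clock: 44.8
eef_pos: [589.0, -206.7, 181.3]
tool_rot: [-1.574, 0.001, -1.582]
force: [1.7, 0.9, -0.0]
width: 85.1
[ 0.48  0.68 -0.31  1.65  0.26  0.86 -1.52]
from [ 589.  -206.7  181.3] [-1.574e+00  1.000e-03 -1.582e+00]
shift [15.3  1.2  6.1] turn [ 0.0034 -0.0007 -0.0006] clock 44.8
```

```bash

python3 -m jog '[{"x":15,"y":1,"z":6,"ax":0.003,"ay":0,"az":0,"grip":85},{"x":15,"y":1,"z":6,"ax":0.003,"ay":0,"az":0,"grip":85},{"x":15,"y":1,"z":6,"ax":0.003,"ay":0,"az":0,"grip":85}]'
python3 - <<'E'
from h import *
im=get_image('wrist');crop(im,'w32',180,110,380,290,4)
go([595,-222,25],[-np.pi/2,0,-.01-np.pi/2])
E
```

```text
clock: 45.1
eef_pos: [594.9, -218.2, 180.9]
tool_rot: [-1.571, 0.002, -1.581]
force: [-0.2, 1.2, -0.9]
width: 84.9
from [ 595.2 -217.2  181.4] [-1.57   0.002 -1.579]
shift [  5.1 156.4  -0.3] turn [-0.0008  0.0018 -0.0019] clock 45.15
```

View pics/w32.png

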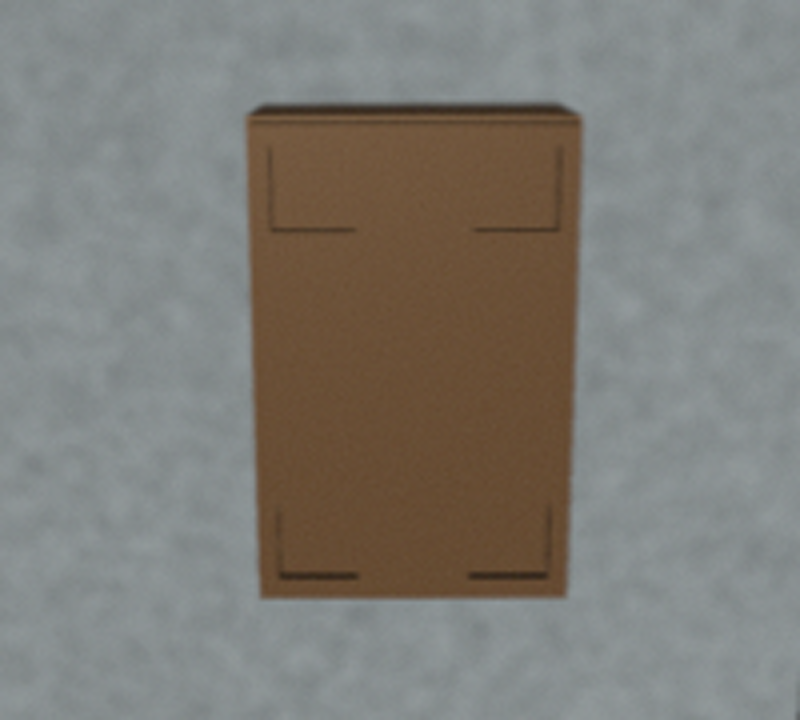

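```bash

python3 - <<'E'
from h import *
im=get_image('wrist')
c,y=rect(im,"t1",[(248,124),(582,124),(567,598),(261,598)],51,(180,110),4)
go([c[0],c[1],25],[-np.pi/2,0,y-np.pi/2])
E
```

```text
t1 [ 598.2 -224. ] len 94.1 wid 61.6 yaw -0.006 / -0.009 r 639
from [ 595.5 -217.   181.9] [-1.569e+00  1.000e-03 -1.578e+00]
shift [  7.2 156.9   2.6] turn [-0.0014 -0.0016 -0.0015] clock 45.2
```

```bash

python3 -m jog '[{"x":3,"y":42,"z":1,"ax":-0.001,"ay":0,"az":0,"grip":85},{"x":6,"y":85,"z":1.5,"ax":-0.001,"ay":0,"az":0,"grip":85},{"x":6,"y":120,"z":1.5,"ax":-0.001,"ay":0,"az":0,"grip":85},{"x":6,"y":145,"z":1.5,"ax":-0.001,"ay":0,"az":0,"grip":85},{"x":6,"y":156,"z":1.5,"ax":-0.001,"ay":0,"az":0,"grip":85}]'
python3 -m jog '[{"x":0,"y":0,"z":0,"ax":0,"ay":0,"az":0,"grip":75},{"x":0,"y":0,"z":0,"ax":0,"ay":0,"az":0,"grip":68},{"x":0,"y":0,"z":0,"ax":0,"ay":0,"az":0,"grip":60},{"x":0,"y":0,"z":0,"ax":0,"ay":0,"az":0,"grip":50},{"x":0,"y":0,"z":0,"ax":0,"ay":0,"az":0,"grip":50}]'
python3 - <<'E'
from h import *
im=get_image('wrist');crop(im,'w33',160,150,400,330,3.3)
go([470,274,200],[-np.pi/2,0,-1.562])
E
```

```text
clock: 45.7
eef_pos: [596.0, -223.2, 24.0]
tool_rot: [-1.573, 0.002, -1.579]
force: [-0.4, -0.2, 0.1]
width: 84.9
clock: 46.2
eef_pos: [599.0, -226.1, 28.4]
tool_rot: [-1.566, -0.001, -1.581]
force: [0.0, 1.9, 8.0]
width: 62.8
from [ 599.  -226.1   28.4] [-1.566e+00 -1.000e-03 -1.581e+00]
shift [-498.5 -172.8 -133.5] turn [-0.005  -0.0195  0.0012] clock 46.25
```

View pics/w33.png

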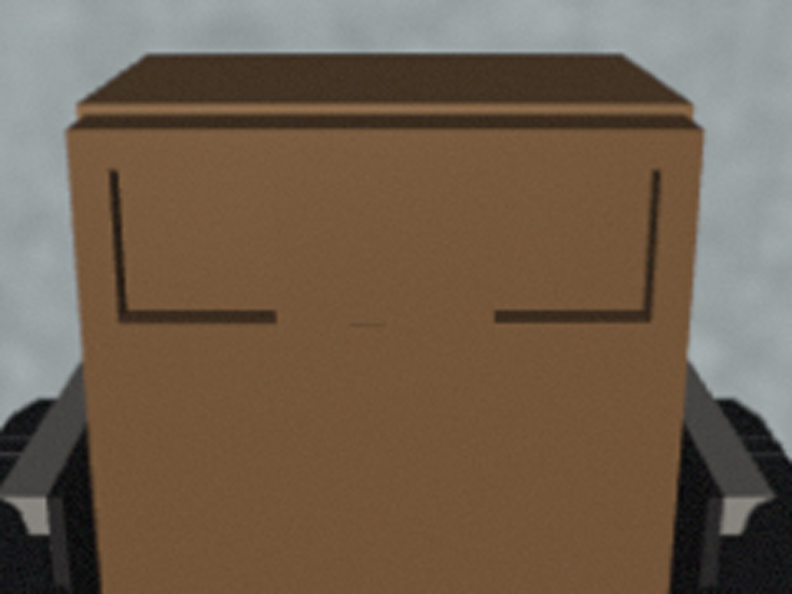

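```bash

python3 -m jog '[{"x":0,"y":-12,"z":0,"ax":0,"ay":0,"az":0,"grip":50},{"x":0,"y":-35,"z":0,"ax":-0.002,"ay":0,"az":0,"grip":50},{"x":-5,"y":-70,"z":0,"ax":-0.005,"ay":0,"az":0,"grip":50},{"x":-30,"y":-105,"z":-8,"ax":-0.005,"ay":0,"az":0,"grip":50},{"x":-65,"y":-122,"z":-18,"ax":-0.005,"ay":0,"az":0,"grip":50}]'
python3 -m jog '[{"x":-42,"y":0,"z":-12,"ax":0,"ay":0,"az":0,"grip":50},{"x":-86,"y":0,"z":-24,"ax":0,"ay":0,"az":0,"grip":50},{"x":-130,"y":0,"z":-36,"ax":0,"ay":0,"az":0,"grip":50},{"x":-174,"y":0,"z":-48,"ax":0,"ay":-0.008,"az":0,"grip":50},{"x":-218,"y":0,"z":-60,"ax":0,"ay":-0.01,"az":0,"grip":50}]'
python3 -m jog '[{"x":-44,"y":0,"z":-12,"ax":0,"ay":0,"az":0,"grip":50},{"x":-88,"y":0,"z":-24,"ax":0,"ay":0,"az":0,"grip":50},{"x":-132,"y":0,"z":-36,"ax":0,"ay":0,"az":0,"grip":50},{"x":-170,"y":0,"z":-46,"ax":0,"ay":-0.008,"az":0,"grip":50},{"x":-190,"y":0,"z":-51,"ax":0,"ay":-0.01,"az":0,"grip":50}]'
python3 - <<'E'
from h import *
print(st()[0]['qpos'].round(2))
go([469.8,274.5,120],[-np.pi/2,0,-1.562])
E
```

```text
clock: 46.75
eef_pos: [581.5, -163.2, 152.0]
tool_rot: [-1.568, -0.003, -1.586]
force: [1.4, 0.8, -1.3]
width: 62.8
clock: 47.25
eef_pos: [521.9, 59.1, 149.4]
tool_rot: [-1.573, -0.001, -1.572]
force: [0.9, -0.2, -1.5]
width: 62.6
clock: 47.75
eef_pos: [470.0, 252.3, 149.6]
tool_rot: [-1.573, 0.002, -1.557]
force: [0.3, 0.4, -1.1]
width: 62.6
[-0.38  0.6  -0.25  1.93  0.23  0.64 -2.32]
from [470.  252.3 149.6] [-1.573  0.002 -1.557]
shift [-22.1  29.6   0.2] turn [ 0.0026  0.0055 -0.0023] clock 47.75
```

```bash

python3 -m jog '[{"x":-12,"y":5,"z":0,"ax":0.0026,"ay":0.005,"az":-0.002,"grip":50},{"x":-22,"y":15,"z":0,"ax":0.0026,"ay":0.005,"az":-0.002,"grip":50},{"x":-22,"y":25,"z":0,"ax":0.0026,"ay":0.005,"az":-0.002,"grip":50},{"x":-22,"y":29.6,"z":0,"ax":0.0026,"ay":0.005,"az":-0.002,"grip":50},{"x":-22,"y":29.6,"z":0,"ax":0.0026,"ay":0.005,"az":-0.002,"grip":50}]'
python3 -m jog '[{"x":0,"y":0,"z":0,"ax":0,"ay":0,"az":0,"grip":50},{"x":0,"y":0,"z":0,"ax":0,"ay":0,"az":0,"grip":50},{"x":0,"y":0,"z":0,"ax":0,"ay":0,"az":0,"grip":50}]'
python3 - <<'E'
from h import *
im=get_image('wrist');crop(im,'w34',160,120,400,300,3.3)
go([469.8,274.5,91.4],[-np.pi/2,0,-1.562])
E
```

```text
clock: 48.25
eef_pos: [471.0, 267.6, 117.5]
tool_rot: [-1.574, -0.005, -1.569]
force: [0.6, 0.3, -1.5]
width: 62.7
clock: 48.55
eef_pos: [471.6, 269.6, 119.2]
tool_rot: [-1.571, -0.002, -1.567]
force: [0.3, 0.1, -1.2]
width: 62.7
from [471.5 269.7 119.2] [-1.571 -0.002 -1.567]
shift [-4.9 27.8 -1.7] turn [ 0.0002 -0.0051  0.0022] clock 48.6
```

View pics/w34.png

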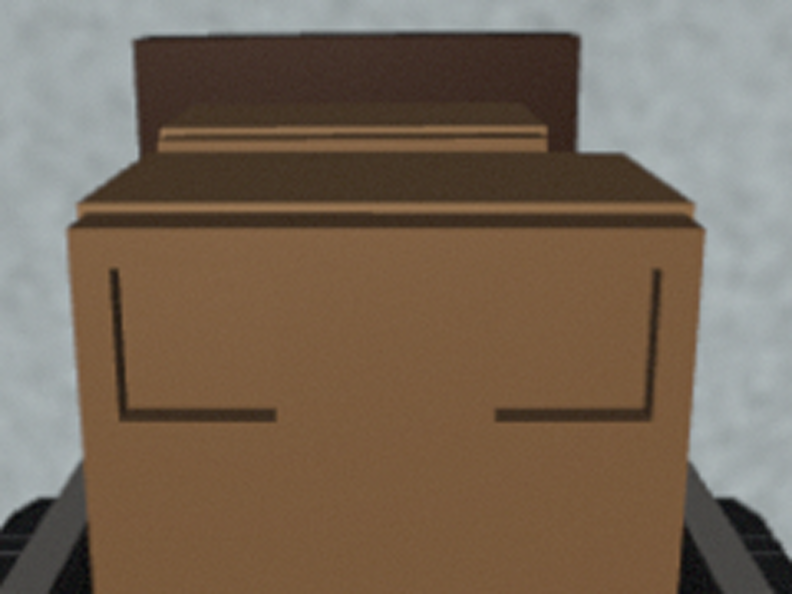

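```bash

python3 - <<'E'
from h import *
im=get_image('wrist');s,R=st();z=s["eef_pos"][2]
f=lambda a:[[x/3.3+160,y/3.3+120] for x,y in a]
rel(im,f([(158.5,141),(547,139)]),67)
rel(im,f([(69,229),(703,229)]),z+22.6)
c=im.copy();c['color']=np.clip(im['color'].astype(int)*2,0,255).astype(np.uint8)
crop(c,'w35',190,140,350,180,5)
go([469.8,274.5,100],[-np.pi/2,0,-1.562])
E
```

```text
ends x -34.2 27.6 mid x -3.28  z 44.54  width 61.7 slope 0.0031
ends x -28.7 32.3 mid x 1.79  z 46.00  width 61.1 slope -0.0018
from [471.5 269.8 119.2] [-1.571 -0.002 -1.567]
shift [-4.8 19.1 -1.6] turn [ 0.0002 -0.0049  0.0022] clock 48.65
```

View pics/w35.png

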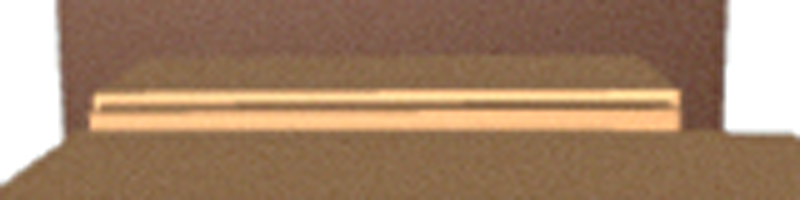

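```bash

python3 -m jog '[{"x":-3,"y":5,"z":-1,"ax":0,"ay":-0.005,"az":0.002,"grip":50},{"x":-5,"y":12,"z":-1.5,"ax":0,"ay":-0.005,"az":0.002,"grip":50},{"x":-5,"y":18,"z":-1.5,"ax":0,"ay":-0.005,"az":0.002,"grip":50},{"x":-5,"y":20,"z":-1.5,"ax":0,"ay":-0.005,"az":0.002,"grip":50},{"x":-5,"y":20,"z":-1.5,"ax":0,"ay":-0.005,"az":0.002,"grip":50}]'
python3 -m jog '[{"x":0,"y":0,"z":0,"ax":0,"ay":0,"az":0,"grip":50},{"x":0,"y":0,"z":0,"ax":0,"ay":0,"az":0,"grip":50},{"x":0,"y":0,"z":0,"ax":0,"ay":0,"az":0,"grip":50}]'
python3 - <<'E'
from h import *
im=get_image('wrist');c=im.copy();c['color']=np.clip(im['color'].astype(int)*1.7,0,255).astype(np.uint8)
crop(c,'w36',170,120,390,210,3.6)
go([469.8,274.5,91.4],[-np.pi/2,0,-1.562])
E
```

```text
clock: 49.15
eef_pos: [469.3, 274.5, 98.2]
tool_rot: [-1.573, -0.001, -1.562]
force: [0.0, 0.3, -1.9]
width: 62.8
clock: 49.45
eef_pos: [469.9, 274.8, 99.1]
tool_rot: [-1.571, -0.0, -1.562]
force: [0.0, -0.4, -1.6]
width: 63.0
from [469.9 274.8  99.1] [-1.571 -0.    -1.562]
shift [ 0.3  7.7 -0.1] turn [0.0003 0.0002 0.0002] clock 49.5
```

View pics/w36.png

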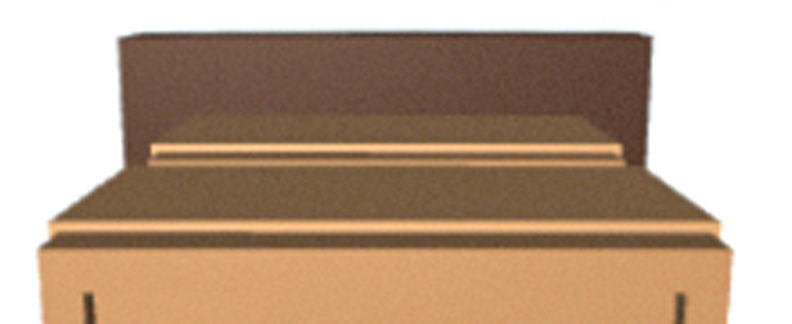

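```bash

python3 - <<'E'
from h import *
im=get_image('wrist');s,R=st();z=s["eef_pos"][2]
f=lambda a:[[x/3.6+170,y/3.6+120] for x,y in a]
rel(im,f([(148,162),(625,162)]),67)
rel(im,f([(128,167),(645,167)]),z-28.4+5)
rel(im,f([(39,250),(732,250)]),z+22.6)
E
python3 -m jog '[{"x":0,"y":1,"z":0,"ax":0,"ay":0,"az":0,"grip":50},{"x":0,"y":3,"z":0,"ax":0,"ay":0,"az":0,"grip":50},{"x":0,"y":5,"z":0,"ax":0,"ay":0,"az":0,"grip":50},{"x":0,"y":6.5,"z":0,"ax":0,"ay":0,"az":0,"grip":50},{"x":0,"y":7.5,"z":0,"ax":0,"ay":0,"az":0,"grip":50}]'
python3 -m jog '[{"x":0,"y":0,"z":0,"ax":0,"ay":0,"az":0,"grip":50},{"x":0,"y":0,"z":0,"ax":0,"ay":0,"az":0,"grip":50}]'
```

```text
ends x -28.9 33.1 mid x 2.06  z 45.97  width 62.0 slope -0.0011
ends x -29.8 33.9 mid x 2.02  z 46.58  width 63.7 slope -0.0011
ends x -28.9 32.3 mid x 1.74  z 45.94  width 61.2 slope -0.0012
clock: 50.05
eef_pos: [469.5, 274.8, 91.4]
tool_rot: [-1.572, -0.001, -1.562]
force: [-2.8, -1.5, 10.3]
width: 62.8
clock: 50.25
eef_pos: [469.6, 274.7, 91.5]
tool_rot: [-1.572, -0.001, -1.562]
force: [-1.1, -0.7, 3.3]
width: 63.2
```

```bash

python3 -m jog '[{"x":0,"y":0.3,"z":0,"ax":0,"ay":0,"az":0,"grip":50},{"x":0,"y":0,"z":0,"ax":0,"ay":0,"az":0,"grip":66},{"x":0,"y":0,"z":0,"ax":0,"ay":0,"az":0,"grip":76},{"x":0,"y":0,"z":0,"ax":0,"ay":0,"az":0,"grip":85},{"x":0,"y":-5,"z":0,"ax":0,"ay":0,"az":0,"grip":85}]'
python3 -m jog '[{"x":0,"y":-40,"z":0,"ax":0,"ay":0,"az":0,"grip":85},{"x":0,"y":-80,"z":0,"ax":0,"ay":0,"az":0,"grip":85},{"x":0,"y":-120,"z":0,"ax":0,"ay":0,"az":0,"grip":85},{"x":0,"y":-130,"z":0,"ax":0,"ay":0,"az":0,"grip":85},{"x":0,"y":-130,"z":0,"ax":0,"ay":0,"az":0,"grip":85}]'
python3 - <<'E'
from h import *
im=get_image('wrist');cv2.imwrite('pics/w37.png',im['color'][:,:,::-1])
crop(get_image('side'),'s37',180,90,380,320,2.6)
crop(get_image('top'),'t37',280,140,480,300,4)
print(st()[0]['qpos'].round(2))
go([507,-368,180],[-np.pi/2,0,-.407-np.pi/2])
E
```

```text
clock: 50.75
eef_pos: [469.4, 274.5, 95.9]
tool_rot: [-1.573, -0.001, -1.562]
force: [-0.8, -1.0, 0.2]
width: 84.7
clock: 51.25
eef_pos: [470.8, 275.4, 228.3]
tool_rot: [-1.568, 0.002, -1.562]
force: [0.2, 0.3, -0.5]
width: 84.8
[-0.39  0.51 -0.28  1.83  0.18  0.83 -2.32]
from [469.  274.1 224.9] [-1.574 -0.002 -1.562]
shift [642.3  46.1  32.3] turn [0.0027 0.4161 0.0027] clock 51.4
```

View pics/w37.png

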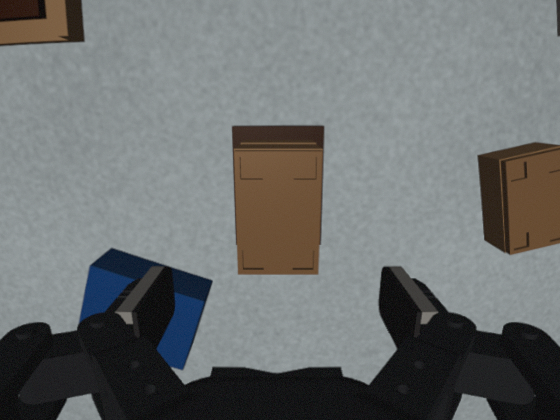

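View pics/s37.png

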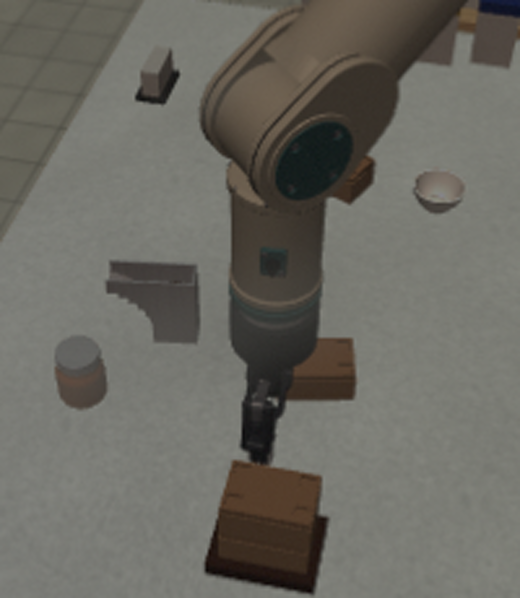

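View pics/t37.png

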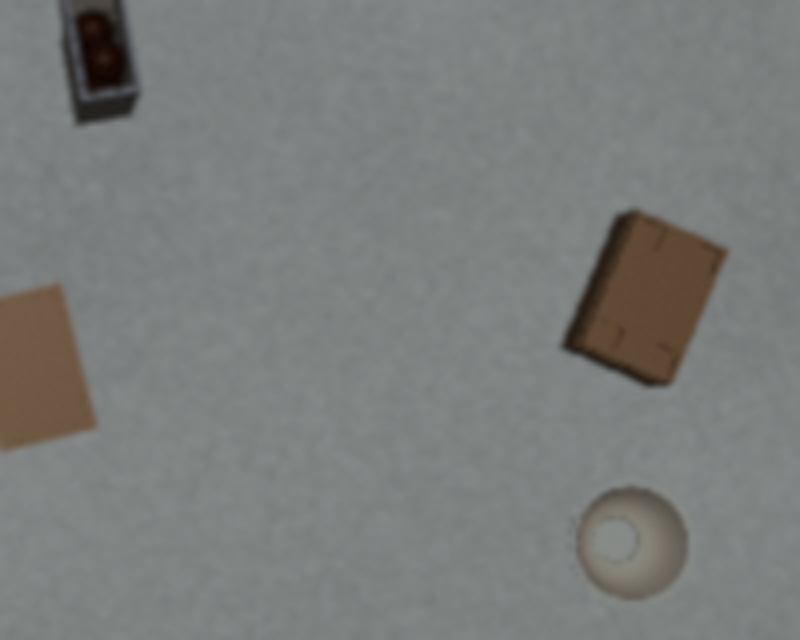

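```bash

python3 -m jog '[{"x":48,"y":0,"z":2,"ax":0,"ay":0.03,"az":0,"grip":85},{"x":96,"y":0,"z":5,"ax":0,"ay":0.06,"az":0,"grip":85},{"x":144,"y":0,"z":7,"ax":0,"ay":0.09,"az":0,"grip":85},{"x":192,"y":0,"z":10,"ax":0.002,"ay":0.12,"az":0,"grip":85},{"x":240,"y":0,"z":12,"ax":0.003,"ay":0.15,"az":0.002,"grip":85}]'
python3 - <<'E'
from h import *
go([507,-368,180],[-np.pi/2,0,-.407-np.pi/2])
E
```

```text
clock: 51.9
eef_pos: [482.9, 33.0, 224.8]
tool_rot: [-1.572, 0.001, -1.712]
force: [2.0, -0.6, -0.2]
width: 85.0
from [482.9  33.  224.8] [-1.572e+00  1.000e-03 -1.712e+00]
shift [393.7  44.4  80.4] turn [ 0.0009  0.2655 -0.0009] clock 51.9
```

```bash

python3 -m jog '[{"x":48,"y":5,"z":10,"ax":0,"ay":0.03,"az":0,"grip":85},{"x":96,"y":10,"z":20,"ax":0,"ay":0.06,"az":0,"grip":85},{"x":144,"y":15,"z":30,"ax":0,"ay":0.1,"az":0,"grip":85},{"x":192,"y":20,"z":40,"ax":0,"ay":0.14,"az":0,"grip":85},{"x":240,"y":25,"z":50,"ax":0,"ay":0.18,"az":0,"grip":85}]'
python3 - <<'E'
from h import *
go([507,-368,180],[-np.pi/2,0,-.407-np.pi/2])
E
```

```text
clock: 52.4
eef_pos: [498.7, -211.3, 199.1]
tool_rot: [-1.572, 0.002, -1.893]
force: [1.2, -0.0, 0.3]
width: 85.2
from [ 498.7 -211.3  199.1] [-1.572  0.002 -1.893]
shift [146.1  18.7  57.6] turn [ 0.0016  0.0847 -0.0022] clock 52.4
```

```bash

python3 -m jog '[{"x":45,"y":6,"z":18,"ax":0,"ay":0.03,"az":0,"grip":85},{"x":90,"y":12,"z":36,"ax":0,"ay":0.06,"az":0,"grip":85},{"x":130,"y":18,"z":52,"ax":0.001,"ay":0.085,"az":-0.002,"grip":85},{"x":146,"y":19,"z":57.6,"ax":0.0016,"ay":0.085,"az":-0.002,"grip":85},{"x":146,"y":19,"z":57.6,"ax":0.0016,"ay":0.085,"az":-0.002,"grip":85}]'
python3 -m jog '[{"x":0,"y":0,"z":0,"ax":0,"ay":0,"az":0,"grip":85},{"x":0,"y":0,"z":0,"ax":0,"ay":0,"az":0,"grip":85}]'
python3 - <<'E'
from h import *
im=get_image('wrist');crop(im,'w38',180,110,380,290,4)
go([507,-368,25],[-np.pi/2,0,-.407-np.pi/2])
E
```

```text
clock: 52.9
eef_pos: [506.4, -369.0, 179.5]
tool_rot: [-1.571, -0.001, -1.981]
force: [0.2, 0.1, 0.2]
width: 84.8
clock: 53.1
eef_pos: [509.1, -363.4, 181.6]
tool_rot: [-1.569, 0.002, -1.973]
force: [0.8, -0.0, 0.1]
width: 84.9
from [ 509.2 -363.6  181.9] [-1.568  0.002 -1.973]
shift [  5.2 156.9  -0.8] turn [-0.0026  0.0046 -0.0017] clock 53.15
```

View pics/w38.png

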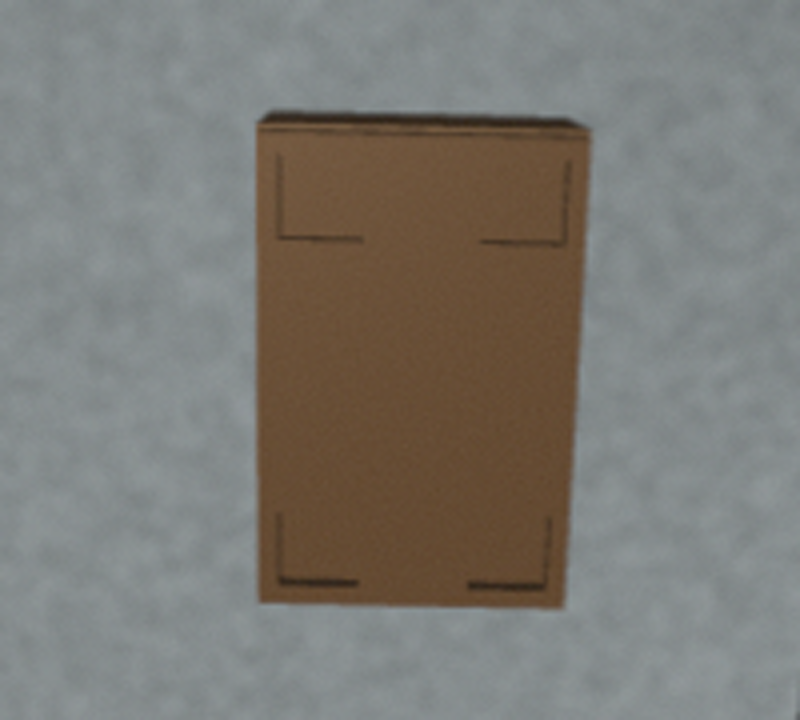

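```bash

python3 - <<'E'
from h import *
im=get_image('wrist')
c,y=rect(im,"t2",[(257,129),(590,135),(564,608),(259,602)],51,(180,110),4)
go([c[0],c[1],25],[-np.pi/2,0,y-np.pi/2])
E
```

```text
t2 [ 508.7 -370.9] len 94.3 wid 61.6 yaw -0.422 / -0.423 r 630
from [ 509.3 -364.1  182.2] [-1.568e+00  1.000e-03 -1.974e+00]
shift [  6.7 157.2   1.6] turn [-0.0031  0.0194 -0.0013] clock 53.2
```

```bash

python3 -m jog '[{"x":3,"y":42,"z":0,"ax":-0.003,"ay":0.018,"az":-0.001,"grip":85},{"x":6,"y":85,"z":0.5,"ax":-0.003,"ay":0.018,"az":-0.001,"grip":85},{"x":6.5,"y":120,"z":0.5,"ax":-0.003,"ay":0.018,"az":-0.001,"grip":85},{"x":6.5,"y":145,"z":0.5,"ax":-0.003,"ay":0.018,"az":-0.001,"grip":85},{"x":6.5,"y":156,"z":0.5,"ax":-0.003,"ay":0.018,"az":-0.001,"grip":85}]'
python3 -m jog '[{"x":0,"y":0,"z":0,"ax":0,"ay":0,"az":0,"grip":75},{"x":0,"y":0,"z":0,"ax":0,"ay":0,"az":0,"grip":68},{"x":0,"y":0,"z":0,"ax":0,"ay":0,"az":0,"grip":60},{"x":0,"y":0,"z":0,"ax":0,"ay":0,"az":0,"grip":50},{"x":0,"y":0,"z":0,"ax":0,"ay":0,"az":0,"grip":50}]'
python3 -m jog '[{"x":0,"y":0,"z":0,"ax":0,"ay":0,"az":0,"grip":50}]'
python3 - <<'E'
from h import *
im=get_image('wrist');crop(im,'w39',160,150,400,330,3.3)
go([470,274.5,180],[-np.pi/2,0,-1.562])
E
```

```text
clock: 53.7
eef_pos: [506.1, -370.5, 23.7]
tool_rot: [-1.574, 0.0, -1.993]
force: [-0.1, 0.8, 0.6]
width: 85.0
clock: 54.2
eef_pos: [508.3, -373.3, 28.0]
tool_rot: [-1.567, -0.001, -1.995]
force: [-1.2, 0.8, 7.1]
width: 62.6
clock: 54.3
eef_pos: [508.3, -373.3, 28.0]
tool_rot: [-1.567, -0.001, -1.995]
force: [-0.7, 0.7, 6.4]
width: 62.8
from [ 508.3 -373.2   28. ] [-1.567e+00 -1.000e-03 -1.994e+00]
shift [-574.6 -153.7 -300.6] turn [-0.0035 -0.4324  0.0018] clock 54.35
```

View pics/w39.png

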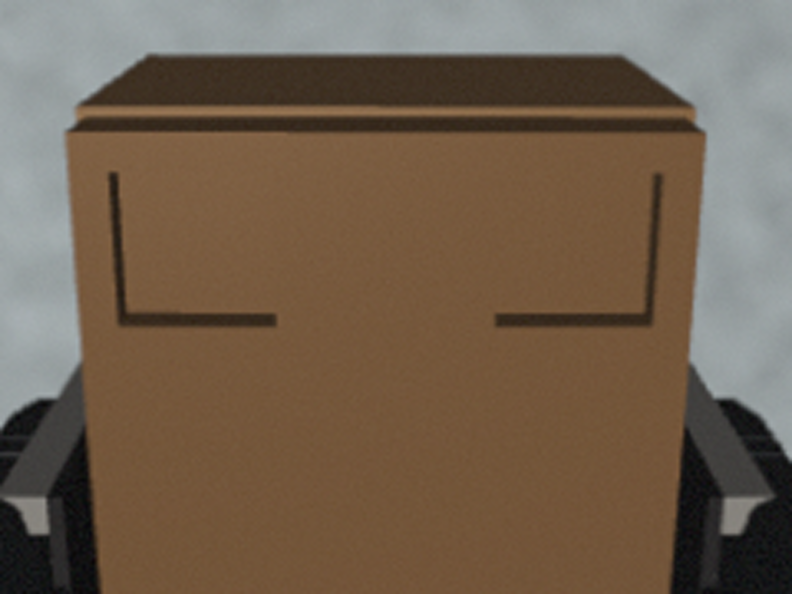

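```bash

python3 -m jog '[{"x":0,"y":-12,"z":0,"ax":0,"ay":0,"az":0,"grip":50},{"x":0,"y":-35,"z":0,"ax":-0.002,"ay":0,"az":0,"grip":50},{"x":-5,"y":-75,"z":0,"ax":-0.0035,"ay":0,"az":0.001,"grip":50},{"x":-20,"y":-115,"z":-10,"ax":-0.0035,"ay":-0.02,"az":0.0018,"grip":50},{"x":-50,"y":-150,"z":-26,"ax":-0.0035,"ay":-0.05,"az":0.0018,"grip":50}]'
python3 -m jog '[{"x":-42,"y":0,"z":-18,"ax":0,"ay":-0.03,"az":0,"grip":50},{"x":-84,"y":0,"z":-37,"ax":0,"ay":-0.06,"az":0,"grip":50},{"x":-126,"y":0,"z":-56,"ax":0,"ay":-0.1,"az":0,"grip":50},{"x":-168,"y":0,"z":-75,"ax":0,"ay":-0.14,"az":0,"grip":50},{"x":-210,"y":0,"z":-94,"ax":0,"ay":-0.18,"az":0,"grip":50}]'
python3 - <<'E'
from h import *
go([470,274.5,180],[-np.pi/2,0,-1.562])
E
```

```text
clock: 54.85
eef_pos: [503.3, -319.2, 178.6]
tool_rot: [-1.571, -0.002, -1.948]
force: [0.4, 0.0, -0.8]
width: 62.9
clock: 55.35
eef_pos: [492.6, -85.1, 177.5]
tool_rot: [-1.572, 0.001, -1.764]
force: [0.7, -0.0, -1.8]
width: 62.9
from [492.6 -85.1 177.5] [-1.572e+00  1.000e-03 -1.764e+00]
shift [-348.6   -1.9  -91.1] turn [ 0.0014 -0.2016 -0.0016] clock 55.35
```

```bash

python3 -m jog '[{"x":-44,"y":0,"z":-11,"ax":0,"ay":-0.025,"az":0,"grip":50},{"x":-88,"y":0,"z":-23,"ax":0,"ay":-0.05,"az":0,"grip":50},{"x":-132,"y":0,"z":-35,"ax":0,"ay":-0.08,"az":0,"grip":50},{"x":-176,"y":0,"z":-46,"ax":0.001,"ay":-0.11,"az":-0.001,"grip":50},{"x":-220,"y":-2,"z":-57,"ax":0.0014,"ay":-0.14,"az":-0.0016,"grip":50}]'
python3 - <<'E'
from h import *
go([470,274.5,180],[-np.pi/2,0,-1.562])
E
```

```text
clock: 55.85
eef_pos: [479.0, 141.8, 179.8]
tool_rot: [-1.571, 0.0, -1.624]
force: [1.0, 0.4, -1.1]
width: 62.9
from [479.  141.8 179.8] [-1.571  0.    -1.624]
shift [-132.    -0.2  -16. ] turn [ 0.0005 -0.0617 -0.0001] clock 55.85
```

```bash

python3 -m jog '[{"x":-40,"y":0,"z":-5,"ax":0,"ay":-0.02,"az":0,"grip":50},{"x":-80,"y":0,"z":-10,"ax":0,"ay":-0.04,"az":0,"grip":50},{"x":-113,"y":0,"z":-14,"ax":0,"ay":-0.06,"az":0,"grip":50},{"x":-128,"y":0,"z":-16,"ax":0,"ay":-0.062,"az":0,"grip":50},{"x":-132,"y":0,"z":-16,"ax":0,"ay":-0.062,"az":0,"grip":50}]'
python3 -m jog '[{"x":0,"y":5,"z":0,"ax":0,"ay":0,"az":0,"grip":50},{"x":0,"y":12,"z":0,"ax":0,"ay":0,"az":0,"grip":50},{"x":0,"y":16,"z":0,"ax":0,"ay":0,"az":0,"grip":50},{"x":0,"y":16,"z":0,"ax":0,"ay":0,"az":0,"grip":50},{"x":0,"y":16,"z":0,"ax":0,"ay":0,"az":0,"grip":50}]'
python3 - <<'E'
from h import *
im=get_image('wrist');c=im.copy();c['color']=np.clip(im['color'].astype(int)*1.7,0,255).astype(np.uint8)
crop(c,'w40',170,120,390,210,3.6)
print(st()[0]['qpos'].round(2))
go([469.7,274.6,138],[-np.pi/2,0,-1.562])
E
```

```text
clock: 56.35
eef_pos: [470.1, 274.7, 179.6]
tool_rot: [-1.572, 0.001, -1.56]
force: [0.8, -0.3, -0.9]
width: 62.8
clock: 56.85
eef_pos: [470.7, 272.2, 162.8]
tool_rot: [-1.573, -0.0, -1.564]
force: [0.3, -0.5, -1.0]
width: 63.1
[-0.44  0.59 -0.2   1.89  0.17  0.68 -2.31]
from [470.8 272.6 163.1] [-1.572  0.    -1.563]
shift [-2.  25.1 -1. ] turn [ 0.0013 -0.0014 -0.0003] clock 56.9
```

View pics/w40.png

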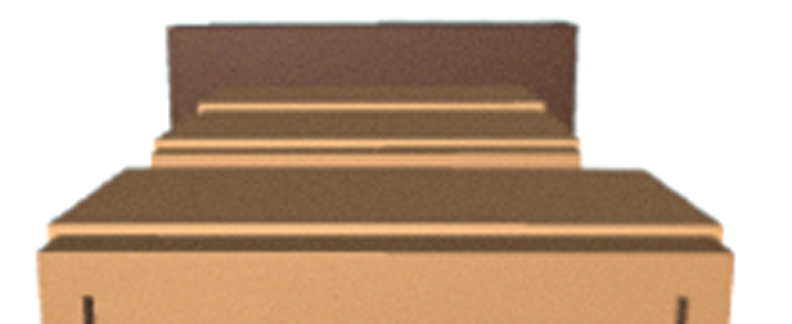

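```bash

python3 - <<'E'
from h import *
im=get_image('wrist');s,R=st();z=s["eef_pos"][2]
f=lambda a:[[x/3.6+170,y/3.6+120] for x,y in a]
rel(im,f([(152,154),(580,153)]),114)
rel(im,f([(126,169),(645,169)]),z-28+5)
rel(im,f([(38,252),(733,252)]),z+23)
go([469.7,274.6,138],[-np.pi/2,0,-1.562])
E
python3 -m jog '[{"x":-1.5,"y":5,"z":-0.7,"ax":0.001,"ay":-0.001,"az":0,"grip":50},{"x":-2.5,"y":12,"z":-0.7,"ax":0.001,"ay":-0.001,"az":0,"grip":50},{"x":-2.5,"y":15,"z":-0.7,"ax":0.001,"ay":-0.001,"az":0,"grip":50},{"x":-2.5,"y":16,"z":-0.7,"ax":0.001,"ay":-0.001,"az":0,"grip":50},{"x":-2.5,"y":16,"z":-0.7,"ax":0.001,"ay":-0.001,"az":0,"grip":50}]'
python3 -m jog '[{"x":0,"y":0,"z":0,"ax":0,"ay":0,"az":0,"grip":50},{"x":0,"y":0,"z":0,"ax":0,"ay":0,"az":0,"grip":50},{"x":0,"y":0,"z":0,"ax":0,"ay":0,"az":0,"grip":50}]'
python3 - <<'E'
from h import *
im=get_image('wrist');c=im.copy();c['color']=np.clip(im['color'].astype(int)*1.7,0,255).astype(np.uint8)
crop(c,'w41',170,120,390,210,3.6)
go([469.7,274.6,138],[-np.pi/2,0,-1.562])
E
```

```text
ends x -31.2 30.1 mid x -0.58  z 44.74  width 61.3 slope 0.0007
ends x -29.8 34.0 mid x 2.13  z 46.37  width 63.8 slope -0.0013
ends x -28.6 32.5 mid x 1.96  z 45.84  width 61.1 slope -0.0014
from [470.8 272.8 163.2] [-1.572e+00  1.000e-03 -1.563e+00]
shift [-1.8 25.2 -1. ] turn [ 0.0011 -0.0012 -0.0005] clock 56.95
clock: 57.45
eef_pos: [469.6, 275.5, 146.8]
tool_rot: [-1.572, 0.0, -1.562]
force: [-0.4, -0.8, -0.4]
width: 63.0
clock: 57.75
eef_pos: [470.0, 275.6, 147.3]
tool_rot: [-1.571, 0.001, -1.562]
force: [-0.3, 0.5, -1.4]
width: 62.8
from [469.9 275.6 147.2] [-1.571e+00  1.000e-03 -1.562e+00]
shift [ 1.   9.2 -0.2] turn [-0.      0.0003 -0.0006] clock 57.8
```

View pics/w41.png

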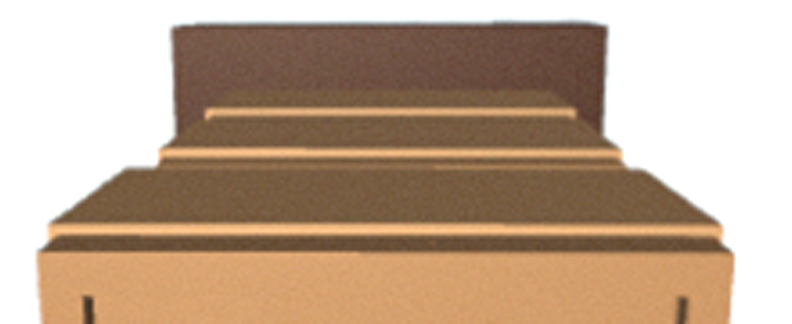

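```bash

python3 - <<'E'
from h import *
im=get_image('wrist');s,R=st();z=s["eef_pos"][2]
f=lambda a:[[x/3.6+170,y/3.6+120] for x,y in a]
rel(im,f([(157,166),(626,166)]),114)
rel(im,f([(161,153),(621,153)]),106)
rel(im,f([(126,169),(645,169)]),z-28+5)
E
python3 -m jog '[{"x":0.8,"y":1,"z":-0.2,"ax":0,"ay":0,"az":0,"grip":50},{"x":0.8,"y":3,"z":-0.2,"ax":0,"ay":0,"az":0,"grip":50},{"x":0.8,"y":5,"z":-0.2,"ax":0,"ay":0,"az":0,"grip":50},{"x":0.8,"y":7,"z":-0.2,"ax":0,"ay":0,"az":0,"grip":50},{"x":0.8,"y":9,"z":-0.2,"ax":0,"ay":0,"az":0,"grip":50}]'
python3 -m jog '[{"x":0,"y":0,"z":0,"ax":0,"ay":0,"az":0,"grip":50},{"x":0,"y":0,"z":0,"ax":0,"ay":0,"az":0,"grip":50}]'
```

```text
ends x -28.0 33.4 mid x 2.71  z 45.27  width 61.4 slope -0.0008
ends x -28.8 34.2 mid x 2.70  z 45.91  width 63.0 slope -0.0008
ends x -30.0 33.8 mid x 1.88  z 46.39  width 63.9 slope -0.0009
clock: 58.35
eef_pos: [469.5, 274.7, 137.9]
tool_rot: [-1.571, 0.0, -1.562]
force: [-3.4, -1.6, 18.5]
width: 62.6
clock: 58.55
eef_pos: [469.6, 274.7, 138.1]
tool_rot: [-1.571, 0.0, -1.562]
force: [0.0, -0.1, 0.9]
width: 62.6
```

Seated at 138.1 as expected. Release and look.

```bash

python3 -m jog '[{"x":0,"y":0.3,"z":0,"ax":0,"ay":0,"az":0,"grip":50},{"x":0,"y":0,"z":0,"ax":0,"ay":0,"az":0,"grip":66},{"x":0,"y":0,"z":0,"ax":0,"ay":0,"az":0,"grip":76},{"x":0,"y":0,"z":0,"ax":0,"ay":0,"az":0,"grip":85},{"x":0,"y":-5,"z":0,"ax":0,"ay":0,"az":0,"grip":85}]'
python3 -m jog '[{"x":0,"y":-40,"z":0,"ax":0,"ay":0,"az":0,"grip":85},{"x":0,"y":-70,"z":0,"ax":0,"ay":0,"az":0,"grip":85},{"x":30,"y":-95,"z":0,"ax":0,"ay":0,"az":0,"grip":85},{"x":75,"y":-95,"z":0,"ax":0,"ay":0,"az":0,"grip":85},{"x":120,"y":-95,"z":0,"ax":0,"ay":0,"az":0,"grip":85}]'
python3 - <<'E'
from h import *
go([464.8,25.7,190],[-np.pi/2,0,.236-np.pi/2])
crop(get_image('side'),'s42',200,150,360,330,4)
crop(get_image('top'),'t42',160,120,320,270,5)
E
```

```text
clock: 59.05
eef_pos: [469.3, 274.5, 142.7]
tool_rot: [-1.572, -0.0, -1.562]
force: [0.6, -0.7, 1.0]
width: 85.1
clock: 59.55
eef_pos: [471.2, 154.2, 239.4]
tool_rot: [-1.568, 0.001, -1.56]
force: [1.0, -0.7, -0.3]
width: 85.0
from [471.2 154.2 239.4] [-1.568e+00  1.000e-03 -1.560e+00]
shift [128.4  49.2  -8. ] turn [-0.0027 -0.2249 -0.0011] clock 59.55
```

View pics/s42.png

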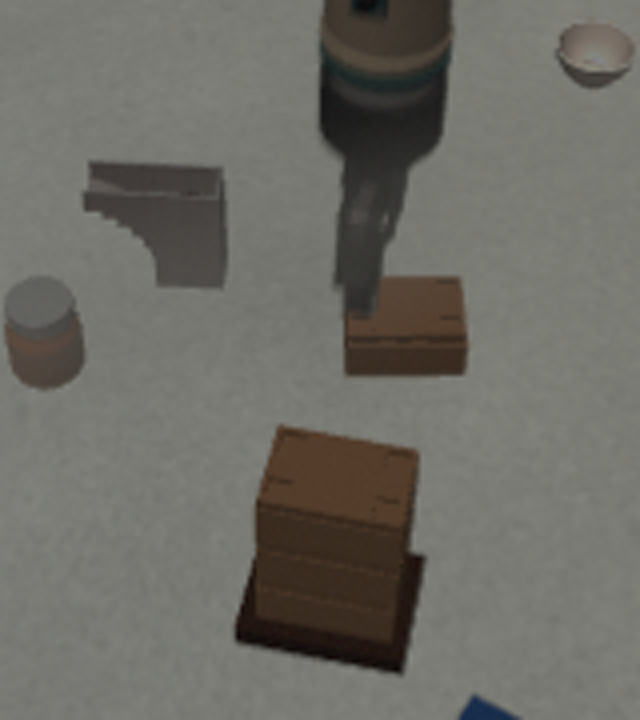

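View pics/t42.png

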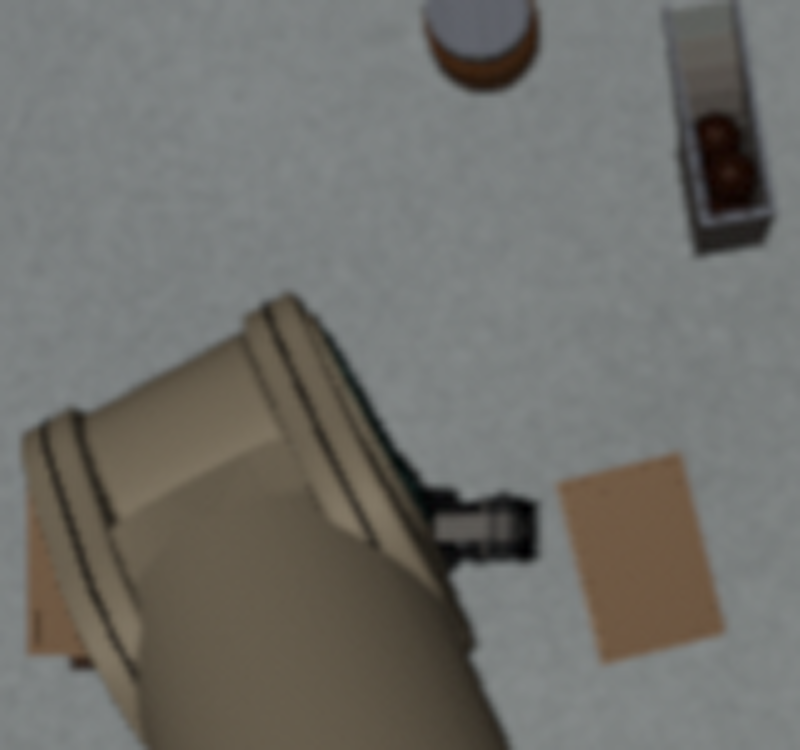

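```bash

python3 -m jog '[{"x":40,"y":5,"z":-2,"ax":-0.001,"ay":-0.07,"az":0,"grip":85},{"x":80,"y":15,"z":-5,"ax":-0.002,"ay":-0.14,"az":-0.001,"grip":85},{"x":115,"y":30,"z":-8,"ax":-0.0027,"ay":-0.2,"az":-0.001,"grip":85},{"x":128,"y":49,"z":-8,"ax":-0.0027,"ay":-0.225,"az":-0.001,"grip":85},{"x":128,"y":58,"z":-8,"ax":-0.0027,"ay":-0.225,"az":-0.001,"grip":85}]'
python3 -m jog '[{"x":0,"y":0,"z":0,"ax":0,"ay":0,"az":0,"grip":85},{"x":0,"y":0,"z":0,"ax":0,"ay":0,"az":0,"grip":85},{"x":0,"y":0,"z":0,"ax":0,"ay":0,"az":0,"grip":85}]'
python3 - <<'E'
from h import *
im=get_image('wrist');crop(im,'w43',180,110,380,290,4)
go([464.8,25.7,25],[-np.pi/2,0,.236-np.pi/2])
E
```

```text
clock: 60.15
eef_pos: [463.2, 24.4, 179.0]
tool_rot: [-1.576, -0.001, -1.341]
force: [-0.7, 0.1, -0.9]
width: 85.3
clock: 60.45
eef_pos: [464.6, 28.3, 180.7]
tool_rot: [-1.572, 0.0, -1.335]
force: [-0.5, 0.4, -0.9]
width: 85.2
from [464.6  28.1 180.7] [-1.572 -0.    -1.335]
shift [ 2.300e+00  1.557e+02 -1.000e-01] turn [0.0012 0.0001 0.    ] clock 60.5
```

View pics/w43.png

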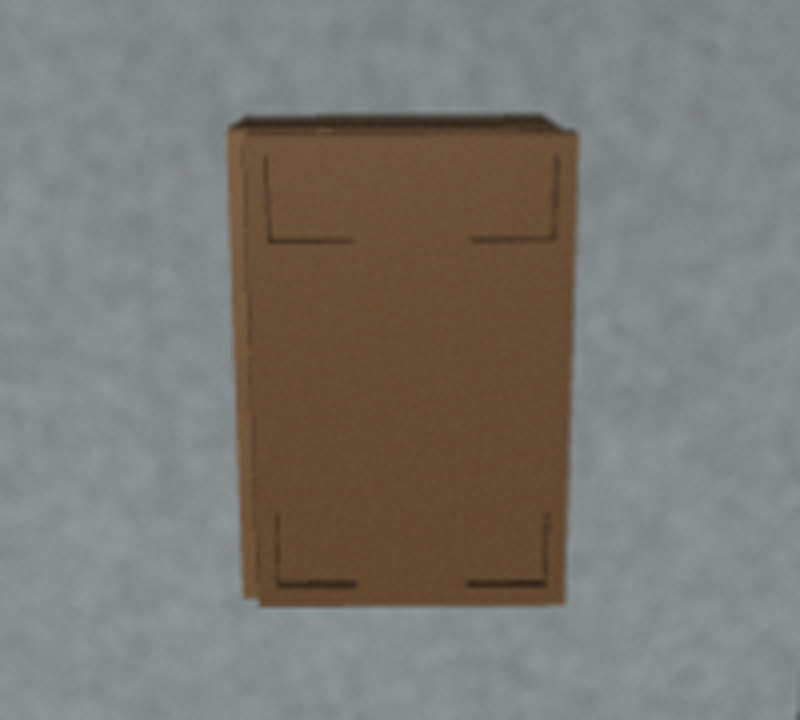

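```bash

python3 -m jog '[{"x":1,"y":42,"z":0,"ax":0.001,"ay":0,"az":0,"grip":85},{"x":2,"y":85,"z":0,"ax":0.001,"ay":0,"az":0,"grip":85},{"x":2.3,"y":120,"z":0,"ax":0.001,"ay":0,"az":0,"grip":85},{"x":2.3,"y":145,"z":0,"ax":0.001,"ay":0,"az":0,"grip":85},{"x":2.3,"y":155,"z":0,"ax":0.001,"ay":0,"az":0,"grip":85}]'
python3 -m jog '[{"x":0,"y":0,"z":0,"ax":0,"ay":0,"az":0,"grip":75},{"x":0,"y":0,"z":0,"ax":0,"ay":0,"az":0,"grip":70},{"x":0,"y":0,"z":0,"ax":0,"ay":0,"az":0,"grip":66},{"x":0,"y":0,"z":0,"ax":0,"ay":0,"az":0,"grip":62},{"x":0,"y":0,"z":0,"ax":0,"ay":0,"az":0,"grip":50}]'
python3 -m jog '[{"x":0,"y":0,"z":0,"ax":0,"ay":0,"az":0,"grip":50},{"x":0,"y":0,"z":0,"ax":0,"ay":0,"az":0,"grip":50}]'
python3 - <<'E'
from h import *
im=get_image('wrist');crop(im,'w44',160,150,400,330,3.3)
go([470,274.5,225],[-np.pi/2,0,-1.562])
E
```

```text
clock: 61.0
eef_pos: [463.2, 25.2, 23.1]
tool_rot: [-1.575, -0.0, -1.335]
force: [-0.0, -0.0, 1.0]
width: 85.2
clock: 61.5
eef_pos: [464.9, 25.0, 26.4]
tool_rot: [-1.57, -0.0, -1.336]
force: [-0.8, 1.4, 5.3]
width: 62.8
clock: 61.7
eef_pos: [464.9, 25.0, 26.4]
tool_rot: [-1.57, -0.0, -1.336]
force: [-2.1, 1.2, 5.0]
width: 62.7
from [464.9  25.   26.4] [-1.57  -0.    -1.336]
shift [-241.5 -198.6   63.1] turn [-0.001   0.2258 -0.    ] clock 61.75
```

View pics/w44.png

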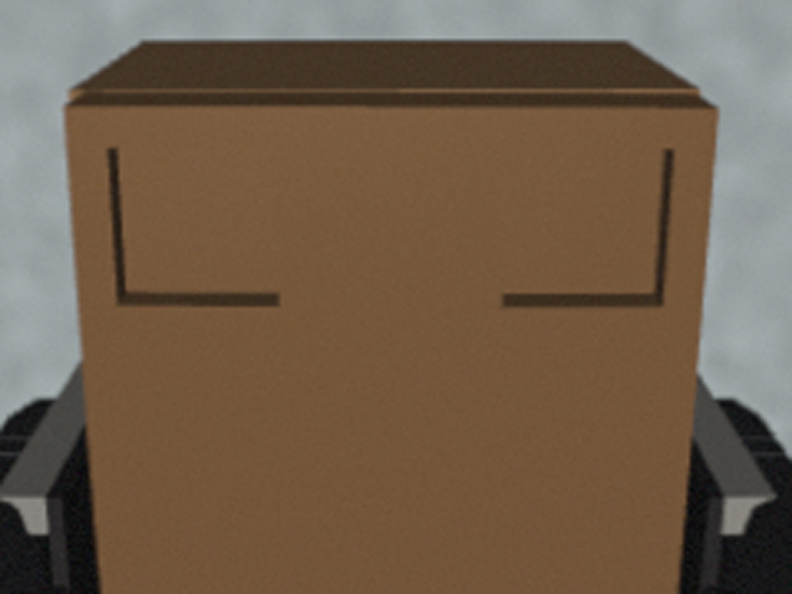

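```bash

python3 -m jog '[{"x":0,"y":-10,"z":0,"ax":0,"ay":0,"az":0,"grip":50},{"x":0,"y":-30,"z":0,"ax":0,"ay":0,"az":0,"grip":50},{"x":0,"y":-60,"z":0,"ax":0,"ay":0,"az":0,"grip":50},{"x":0,"y":-95,"z":0,"ax":0,"ay":0,"az":0,"grip":50},{"x":0,"y":-130,"z":0,"ax":0,"ay":0,"az":0,"grip":50}]'
python3 -m jog '[{"x":0,"y":-30,"z":0,"ax":0,"ay":0,"az":0,"grip":50},{"x":-10,"y":-55,"z":2,"ax":0,"ay":0.01,"az":0,"grip":50},{"x":-30,"y":-70,"z":8,"ax":0,"ay":0.03,"az":0,"grip":50},{"x":-60,"y":-72,"z":16,"ax":0,"ay":0.06,"az":0,"grip":50},{"x":-90,"y":-72,"z":24,"ax":0,"ay":0.09,"az":0,"grip":50}]'
python3 - <<'E'
from h import *
go([470,274.5,215],[-np.pi/2,0,-1.562])
crop(get_image('side'),'s45',230,130,350,310,4)
E
```

```text
clock: 62.25
eef_pos: [463.7, 24.2, 157.1]
tool_rot: [-1.573, -0.0, -1.337]
force: [0.7, 0.7, -2.4]
width: 62.8
clock: 62.75
eef_pos: [467.0, 117.9, 228.9]
tool_rot: [-1.57, -0.0, -1.43]
force: [-0.2, 0.2, -2.7]
width: 62.8
from [467.  117.9 228.9] [-1.57 -0.   -1.43]
shift [-154.6   13.8   25. ] turn [-0.0007  0.1322  0.0004] clock 62.75
```

View pics/s45.png

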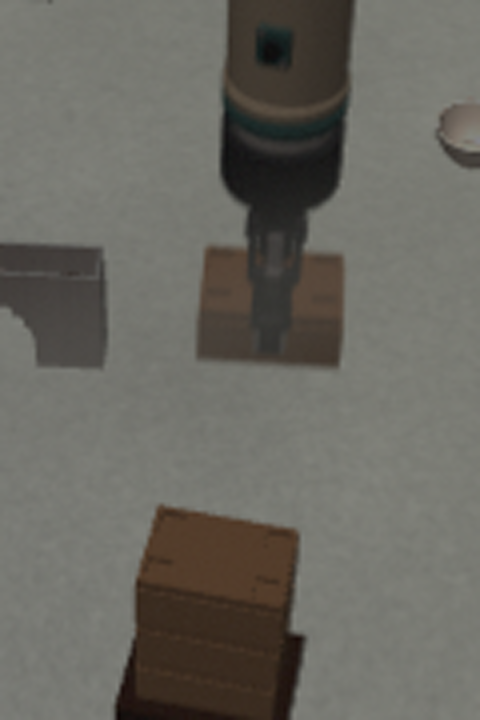

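```bash

python3 -m jog '[{"x":-28,"y":0,"z":4,"ax":0,"ay":0.025,"az":0,"grip":50},{"x":-60,"y":0,"z":10,"ax":0,"ay":0.05,"az":0,"grip":50},{"x":-95,"y":0,"z":16,"ax":0,"ay":0.08,"az":0,"grip":50},{"x":-128,"y":0,"z":21,"ax":0,"ay":0.11,"az":0,"grip":50},{"x":-148,"y":0,"z":24,"ax":0,"ay":0.13,"az":0,"grip":50}]'
python3 -m jog '[{"x":-5,"y":5,"z":1,"ax":0,"ay":0.002,"az":0,"grip":50},{"x":-6,"y":14,"z":1,"ax":0,"ay":0.002,"az":0,"grip":50},{"x":-6,"y":20,"z":1,"ax":0,"ay":0.002,"az":0,"grip":50},{"x":-6,"y":22,"z":1,"ax":0,"ay":0.002,"az":0,"grip":50},{"x":-6,"y":22,"z":1,"ax":0,"ay":0.002,"az":0,"grip":50}]'
python3 - <<'E'
from h import *
im=get_image('wrist');c=im.copy();c['color']=np.clip(im['color'].astype(int)*1.7,0,255).astype(np.uint8)
crop(c,'w46',170,120,390,210,3.6)
print(st()[0]['qpos'].round(2))
go([469.6,274.7,183.4],[-np.pi/2,0,-1.562])
E
```

```text
clock: 63.3
eef_pos: [468.4, 270.3, 227.8]
tool_rot: [-1.572, 0.001, -1.555]
force: [-0.6, -0.3, -2.2]
width: 62.9
clock: 63.8
eef_pos: [470.2, 271.8, 204.2]
tool_rot: [-1.574, -0.002, -1.56]
force: [0.8, 0.1, -1.4]
width: 63.1
[-0.34  0.54 -0.35  1.85  0.25  0.8  -2.39]
from [470.3 272.3 204.6] [-1.573e+00 -1.000e-03 -1.560e+00]
shift [-2.4 21.2 -0.7] turn [0.0024 0.002  0.0013] clock 63.85
```

View pics/w46.png

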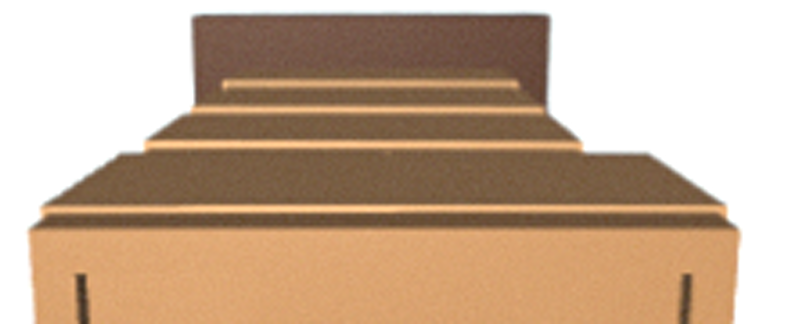

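```bash

python3 - <<'E'
from h import *
im=get_image('wrist');s,R=st();z=s["eef_pos"][2]
f=lambda a:[[x/3.6+170,y/3.6+120] for x,y in a]
rel(im,f([(146,141),(581,141)]),153)
rel(im,f([(120,153),(648,153)]),z-26.4+5)
rel(im,f([(42,206),(725,206)]),z+16.6)
go([469.6,274.7,183.4],[-np.pi/2,0,-1.562])
E
```

```text
ends x -32.3 30.7 mid x -0.80  z 46.10  width 63.0 slope -0.0019
ends x -29.9 34.1 mid x 2.10  z 48.48  width 63.9 slope -0.0015
ends x -29.5 33.4 mid x 1.95  z 48.74  width 62.8 slope -0.0017
from [470.5 272.7 204.8] [-1.573e+00 -1.000e-03 -1.560e+00]
shift [-2.  21.4 -0.8] turn [0.0019 0.0023 0.0009] clock 63.9
```

```bash

python3 -m jog '[{"x":-1.5,"y":3,"z":-1.5,"ax":0.002,"ay":0.001,"az":0.001,"grip":50},{"x":-2.5,"y":7,"z":-2.5,"ax":0.002,"ay":0.001,"az":0.001,"grip":50},{"x":-2.5,"y":11,"z":-2.5,"ax":0.002,"ay":0.001,"az":0.001,"grip":50},{"x":-2.5,"y":12,"z":-2.5,"ax":0.002,"ay":0.001,"az":0.001,"grip":50},{"x":-2.5,"y":12,"z":-2.5,"ax":0.002,"ay":0.001,"az":0.001,"grip":50}]'
python3 -m jog '[{"x":0,"y":0,"z":0,"ax":0,"ay":0,"az":0,"grip":50},{"x":0,"y":0,"z":0,"ax":0,"ay":0,"az":0,"grip":50},{"x":0,"y":0,"z":0,"ax":0,"ay":0,"az":0,"grip":50}]'
python3 - <<'E'
from h import *
im=get_image('wrist');c=im.copy();c['color']=np.clip(im['color'].astype(int)*1.7,0,255).astype(np.uint8)
crop(c,'w47',170,120,390,210,3.6)
go([469.6,274.7,183.4],[-np.pi/2,0,-1.562])
E
```

```text
clock: 64.4
eef_pos: [467.5, 275.9, 192.5]
tool_rot: [-1.571, 0.0, -1.559]
force: [-0.7, -0.2, -1.1]
width: 63.1
clock: 64.7
eef_pos: [467.8, 275.9, 192.9]
tool_rot: [-1.57, 0.001, -1.56]
force: [-0.3, 0.5, -1.6]
width: 63.0
from [467.8 276.  192.9] [-1.57e+00  1.00e-03 -1.56e+00]
shift [1.3 9.5 1.8] turn [-0.0003  0.0023 -0.0005] clock 64.75
```

View pics/w47.png

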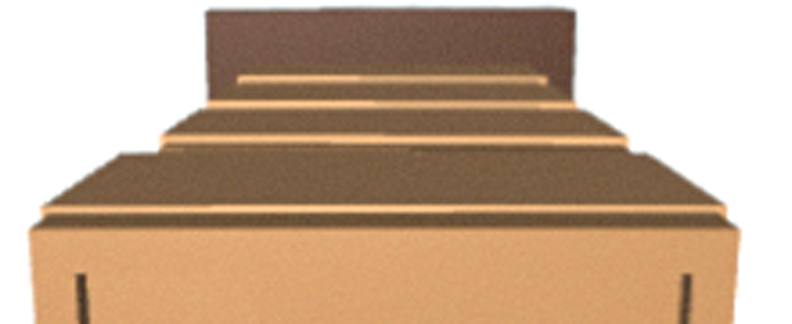

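```bash

python3 - <<'E'
from h import *
im=get_image('wrist');s,R=st();z=s["eef_pos"][2]
f=lambda a:[[x/3.6+170,y/3.6+120] for x,y in a]
rel(im,f([(161,135.5),(628,135.5)]),153)
rel(im,f([(120,153),(648,153)]),z-26.4+5)
rel(im,f([(42,206),(725,206)]),z+16.6)
c=im.copy();c['color']=np.clip(im['color'].astype(int)*1.7,0,255).astype(np.uint8)
crop(c,'w48',200,135,360,180,5)
E
```

```text
ends x -28.5 34.8 mid x 3.15  z 48.45  width 63.3 slope -0.0008
ends x -30.4 33.7 mid x 1.68  z 48.56  width 64.1 slope -0.0010
ends x -30.0 33.1 mid x 1.54  z 48.78  width 63.1 slope -0.0010
```

View pics/w48.png

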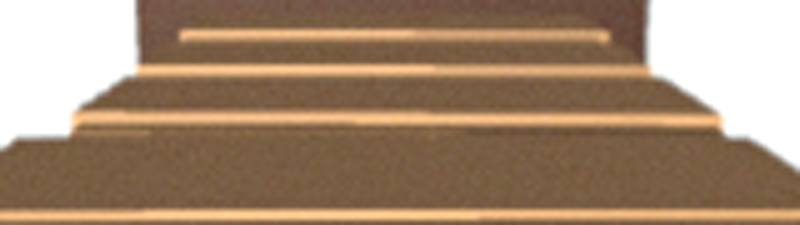

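```bash

python3 -m jog '[{"x":1.4,"y":0,"z":-0.1,"ax":0,"ay":0.001,"az":0,"grip":50},{"x":1.4,"y":2,"z":-0.1,"ax":0,"ay":0.001,"az":0,"grip":50},{"x":1.4,"y":4,"z":-0.1,"ax":0,"ay":0.001,"az":0,"grip":50},{"x":1.4,"y":4,"z":-0.1,"ax":0,"ay":0.001,"az":0,"grip":50},{"x":1.4,"y":4,"z":-0.1,"ax":0,"ay":0.001,"az":0,"grip":50}]'
python3 - <<'E'
from h import *
im=get_image('wrist')
c=im.copy();c['color']=np.clip(im['color'].astype(int)*1.7,0,255).astype(np.uint8)
crop(c,'w49',170,120,390,210,3.6)
go([469.6,274.7,183.4],[-np.pi/2,0,-1.562])
E
```

```text
clock: 65.3
eef_pos: [467.5, 274.5, 188.7]
tool_rot: [-1.571, 0.0, -1.561]
force: [-0.5, 0.4, -1.8]
width: 62.9
from [467.5 274.6 188.7] [-1.571  0.    -1.561]
shift [-0.1  5.3  2.1] turn [-0.      0.0014 -0.0004] clock 65.35
```

View pics/w49.png

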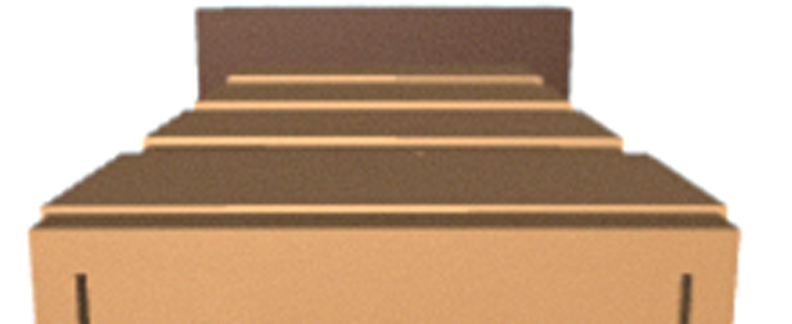

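```bash

python3 -m jog '[{"x":0,"y":1,"z":0,"ax":0,"ay":0.001,"az":0,"grip":50},{"x":0,"y":2.2,"z":0,"ax":0,"ay":0.001,"az":0,"grip":50},{"x":0,"y":3.5,"z":0,"ax":0,"ay":0.001,"az":0,"grip":50},{"x":0,"y":4.5,"z":0,"ax":0,"ay":0.001,"az":0,"grip":50},{"x":0,"y":5.3,"z":0,"ax":0,"ay":0.001,"az":0,"grip":50}]'
python3 -m jog '[{"x":0,"y":0,"z":0,"ax":0,"ay":0,"az":0,"grip":50},{"x":0,"y":0,"z":0,"ax":0,"ay":0,"az":0,"grip":50}]'
```

```text
clock: 65.85
eef_pos: [467.6, 274.5, 183.4]
tool_rot: [-1.571, 0.0, -1.562]
force: [-0.7, -1.2, 6.0]
width: 62.7
clock: 66.05
eef_pos: [467.6, 274.5, 183.5]
tool_rot: [-1.571, 0.0, -1.562]
force: [0.4, 0.4, -1.6]
width: 63.1
```

```bash

python3 -m jog '[{"x":0,"y":0.6,"z":0,"ax":0,"ay":0,"az":0,"grip":50},{"x":0,"y":0.6,"z":0,"ax":0,"ay":0,"az":0,"grip":50},{"x":0,"y":0.4,"z":0,"ax":0,"ay":0,"az":0,"grip":64},{"x":0,"y":0.4,"z":0,"ax":0,"ay":0,"az":0,"grip":72},{"x":0,"y":0.2,"z":0,"ax":0,"ay":0,"az":0,"grip":85}]'
python3 -m jog '[{"x":0,"y":0,"z":0,"ax":0,"ay":0,"az":0,"grip":85},{"x":0,"y":-20,"z":0,"ax":0,"ay":0,"az":0,"grip":85},{"x":0,"y":-60,"z":0,"ax":0,"ay":0,"az":0,"grip":85},{"x":0,"y":-90,"z":0,"ax":0,"ay":0,"az":0,"grip":85},{"x":0,"y":-90,"z":0,"ax":0,"ay":0,"az":0,"grip":85}]'
python3 -c "
from h import *
im=get_image('wrist');cv2.imwrite('pics/w50.png',im['color'][:,:,::-1])"
python3 -m jog '[{"x":45,"y":0,"z":0,"ax":0,"ay":0,"az":0,"grip":85},{"x":90,"y":0,"z":0,"ax":0,"ay":0,"az":0,"grip":85},{"x":135,"y":0,"z":0,"ax":0,"ay":0,"az":0,"grip":85},{"x":180,"y":0,"z":0,"ax":0,"ay":0,"az":0,"grip":85},{"x":225,"y":0,"z":0,"ax":0,"ay":0,"az":0,"grip":85}]'
python3 -m jog '[{"x":45,"y":0,"z":0,"ax":0,"ay":0,"az":0,"grip":85},{"x":90,"y":0,"z":0,"ax":0,"ay":0,"az":0,"grip":85},{"x":135,"y":0,"z":0,"ax":0,"ay":0,"az":0,"grip":85},{"x":180,"y":0,"z":0,"ax":0,"ay":0,"az":0,"grip":85},{"x":180,"y":0,"z":0,"ax":0,"ay":0,"az":0,"grip":85}]'
python3 - <<'E'
from h import *
crop(get_image('side'),'s50',180,150,380,350,4)
crop(get_image('top'),'t50',90,80,330,310,3.3)
E
```

```text
clock: 66.55
eef_pos: [467.7, 274.6, 183.2]
tool_rot: [-1.571, 0.001, -1.562]
force: [-0.5, -0.7, 0.3]
width: 84.0
clock: 67.05
eef_pos: [469.7, 276.3, 277.4]
tool_rot: [-1.563, 0.005, -1.562]
force: [0.6, 0.4, -0.0]
width: 85.1
clock: 67.6
eef_pos: [468.6, 47.5, 272.0]
tool_rot: [-1.573, 0.0, -1.561]
force: [0.8, -0.2, 0.1]
width: 85.0
clock: 68.1
eef_pos: [469.6, -137.9, 271.5]
tool_rot: [-1.574, -0.003, -1.573]
force: [-0.5, 0.1, 0.4]
width: 85.3
```

View pics/s50.png

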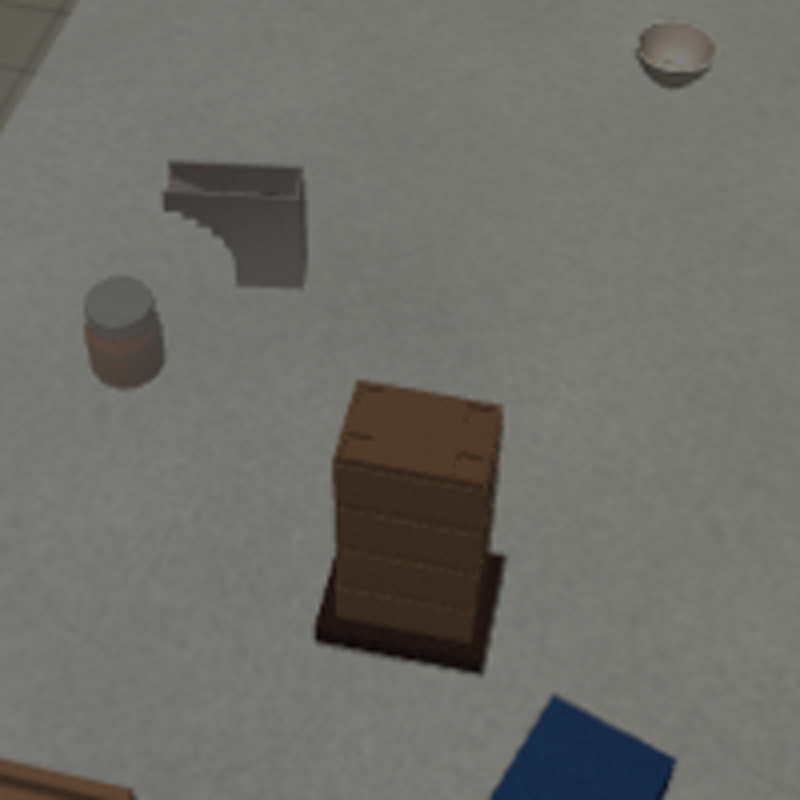

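View pics/w50.png

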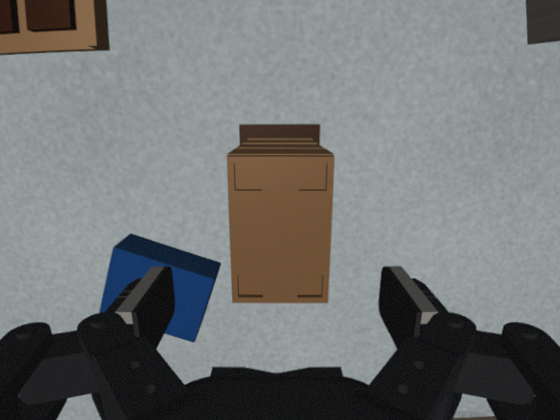

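View pics/t50.png

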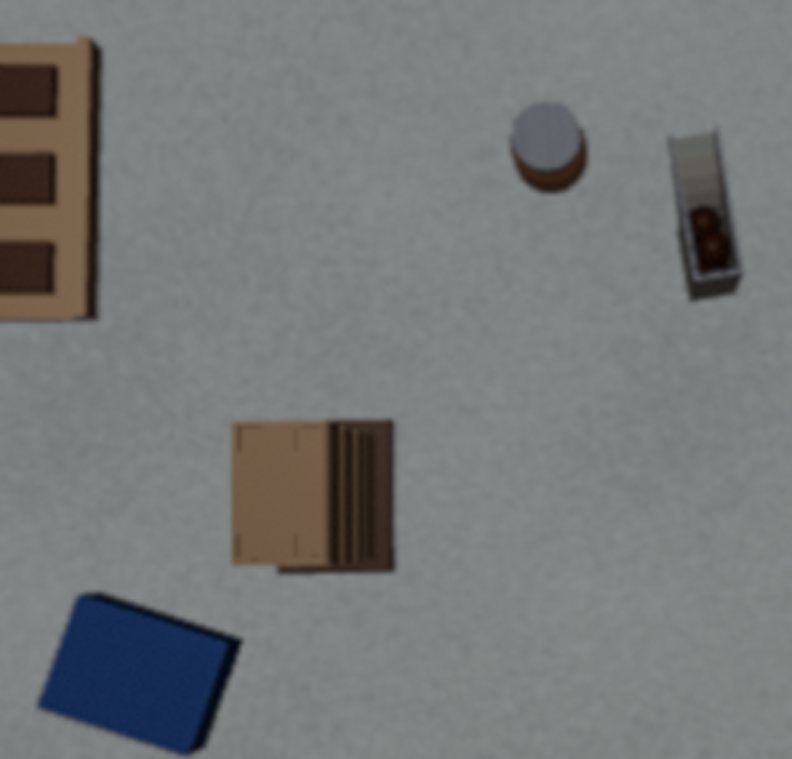

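```bash
python3 - <<'E'
from h import *
im=get_image('side')
rect(im,"toplid side",[(335,460),(358,381),(502,405),(494,486)],208,(180,150),4)
im=get_image('top')
rect(im,"toplid top",[(233,422),(331,422),(330,567),(233,565)],208,(90,80),3.3)
crop(get_image('side'),'s51',255,235,315,325,8)
print(st()[0]['clock'])
E
```

```text
toplid side [465.8 277.8] len 95.5 wid 62.9 yaw 0.027 / 0.058 r 542
toplid top [467.2 272.4] len 94.7 wid 63.7 yaw 0.008 / -0.015 r 541
68.35
```

View pics/s51.png

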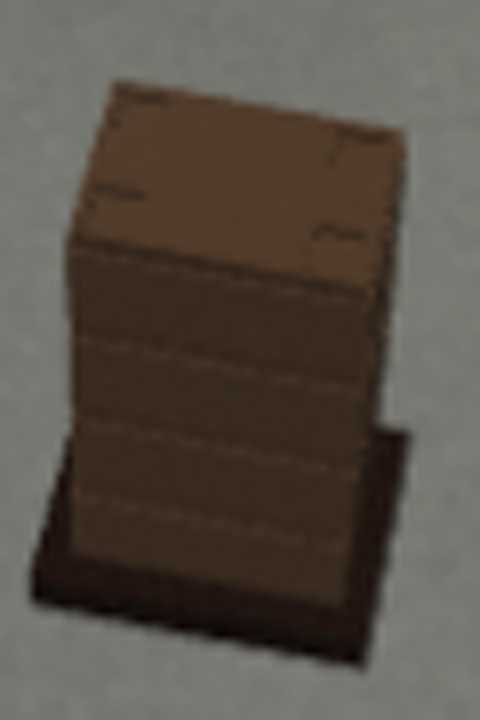

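Column stands straight, evenly stepped, with no gaps. Handing in.

```bash
python3 -c "
from cell import *
print(finish_job())"
```

```text
the job is handed in; nothing more can be done
None
```

The job is handed in at about 68 s. No verdict was reported.

**What I did**
- I tipped the cup over the open tub to about 47.5°, and the pictures show three truffles in the tub. I then stood the cup upright on the counter, at about (657, -17) mm with its lip facing away from the robot.
- I put the lid on the tub. All three closed tubs were present, so the stack on the plinth is those three with the filled tub on top.

**What the last checks showed**
- **Seating:** before release, the tool stood within about 0.3 mm of the height expected for a seated tub at every level; a tub not seated would have stood about 4 mm higher.
- **Column:** in the side picture it looks straight, with even steps and no gaps. The top lid, taken at 208 mm, measured 94–96 x 63–64 mm in both cameras (true 94 x 62).
- **Truffles:** no stray ones can be seen on the counter. I did not count the five left in the cup one by one; only the upper ones show from above.
- **Other things:** the jar, bowl and gift box look undisturbed. I saw no tub or lid knocked aside.

**What was off or disagreed**
- The lid shifted about 2–3 mm sideways when I let go of it. Gripping the tub afterwards brought it back to within about 1 mm.
- The side and top cameras disagree by about 5 mm in y on the top lid's position (277.8 against 272.4 mm), which is more than the calibration's 2 mm. The wrist-camera alignment and the heights agreed that it was seated.
- Early on, with the gripper empty, I tried tilting with the gripper pointing away from the robot. The arm could not reach it, so I poured the other way round.

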